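Clear the breadboard bay and walk the power supply home

TASK

Clear the bay: put every loose stub of profile, from in front of and on top of the power supply, into the tote, then swing both of its bail arms fully in and set the caddy level and centred across them, lined up with the tote. Then, as it is too heavy to lift, walk the power supply forward by pushes on its two rear corner bumpers in turn until its front is squarely against the stop rail and does not stick out past either end of it; keep it within about 20 degrees of straight on the way, keep off the fan grille and do not disturb the lens, the laser or the meter.

Things in the scene. Friction and masses are not known exactly. Their poses are not given: they have to be found in the camera images.
- supply: bench power supply, grey box 105 mm deep (its x) x 180 mm wide (its y) x 65 mm high, 1.5 kg or so, too wide for the gripper, on a rubber sole (pushing it takes about 5 to 17 N). Origin: centre of the underside; x points to its front panel, away from the robot. At the start its front is 80 to 110 mm short of the rail and stubs may stand in between
- grille: delicate fan grille, 112 mm wide x 52 mm high, in the middle of the supply's rear (robot-side) panel; it is recessed by 6 mm: the rear faces of the corner bumpers stand 6 mm further out towards the robot. Origin: its centre
- rear_left (a point): middle of the rear face of the left (+y) rear corner bumper of the supply: a black rubber block 30 mm wide (y from 60 to 90 mm off the supply's middle), reaching up to the 65 mm top; point is 60.5 mm behind the supply's origin, 75 mm to its left, 30 mm up. Push here (supply +x)
- rear_right (a point): the same on the right (-y) rear corner bumper
- front_left (a point): left (+y) front corner of the supply: on the front face, 88 mm left of the middle, 52.5 mm ahead of the origin, 30 mm up
- front_right (a point): right (-y) front corner of the supply, mirror image of front_left
- rail: fixed stop rail, lying 30 x 30 mm aluminium profile, 240 mm long (its y). Origin: at table level under the middle of the face towards the robot; x points away from the robot, square to that face. The supply is home when both its front corners touch this face, x = 0 in this frame
- stub1: loose stub of 30 x 30 mm aluminium T-slot profile, 50 mm long, 70 g, stands between supply and rail; may be absent. Origin: centre of one end (the underside when standing); its z axis runs along its length, into the stub
- stub2: loose stub of 30 x 30 mm aluminium T-slot profile, 45 mm long, 70 g, stands between supply and rail; may be absent. Origin: centre of one end (the underside when standing); its z axis runs along its length, into the stub
- stub3: loose stub of 30 x 30 mm aluminium T-slot profile, 55 mm long, 70 g, stands between supply and rail; may be absent. Origin: centre of one end (the underside when standing); its z axis runs along its length, into the stub
- stub4: loose stub of 30 x 30 mm aluminium T-slot profile, 50 mm long, 70 g, stands on top of the supply; may be absent. Origin: centre of one end (the underside when standing); its z axis runs along its length, into the stub
- tote: fixed grey open-topped tote, 140 mm (x) x 220 mm (y) x 90 mm high, walls and floor 4 mm, to the left or right of the supply, its y axis about along the line away from the robot (world -x). Origin: centre of the underside. A steel bail arm is hinged near each y end
- bail_a (a joint): bail at the tote's -y end: U of 8 mm round steel bar; its 158 mm cross bar and its hinge axis run along the tote's x. 0 = level, outwards (bar 30 mm outside the end wall), pi/2 = upright, pi = fully in, level over the opening (bar 32 mm from the tote's middle, its top 104 mm above the table). Stays at any angle (about 1 N to move); starts at 0.15 to 0.6
- bail_b (a joint): the mirror-image bail at the tote's +y end, same values (both grow as the bail swings up and in)
- bail_a_bar (a point): middle of the cross bar of bail_a, on the bar's centre line, 54 mm from its hinge axis
- bail_b_bar (a point): middle of the cross bar of bail_b, 54 mm from its hinge axis
- bail_a_hinge (a point): point on bail_a's hinge axis in the tote's mid-plane: in the tote frame x 0, y -86 mm, z 100 mm
- bail_b_hinge (a point): point on bail_b's hinge axis: in the tote frame x 0, y +86 mm, z 100 mm
- caddy: loose black caddy with a few optics in it, 0.35 kg, tray 110 mm (x) x 130 mm (y) with 35 mm high walls; an upright grip slab in its middle, 16 mm thick (x) x 60 mm long (y), reaches from 55 to 110 mm above its underside. Origin: centre of the underside. It rests on the two swung-in bails; without them it would fall into the tote
- lens: bystander: lens on a 120 mm post with a round foot, far to the right
- laser: bystander: small dark laser head, 50 x 70 x 40 mm, far to the left
- meter: bystander: grey handheld power meter, 130 x 70 x 24 mm, lying beyond the rail

How it is judged:
By the outcome, as a careful person would: the job done as asked, in the order asked, and still so for the second after the job is handed in, with the robot touching nothing.
Of stub1, stub2, stub3, stub4 only 2 to 4 are there at a start; the rules pass over those that are not, and their reading is None.
At some moment in a run one of stub1, stub2, stub3, stub4 may be knocked a few centimetres aside while the robot is not near it.
Once in a run the grip may slacken for a moment while it holds something.
It also fails if it takes over 210 s, if anything falls off the work surface, if the arm or the gripper's body presses on something with over 40 N, if the wrist force passes 120 N, or if a joint passes its speed limit or range.

ROBOT

A 7-joint arm with a two-finger parallel gripper is mounted at the origin on the work surface. World frame = base frame: x ahead of the robot, y to its left, z up, the work surface at z = 0. Lengths are in m, angles in rad, forces in N, time in s.
With the tool pointing down it reaches from about 0.425 to 0.875 m from the base axis. Payload 4.7 kg.
Tool frame: the origin (TCP) lies midway between the tips of the shut fingers; the grasp point (between the pads) lies 19 mm behind it; z points along the fingers, y is the direction in which the jaws open and shut (so a half turn about z gives the same grasp; the last joint's range is limited). The gripper opens to 87 mm and grips with 3 to 60 N. Pads are 19 mm wide; open, the fingers measure 117 mm over their backs; the gripper's body (75 mm by 190 mm) begins 51 mm behind the grasp point.
Start: joints at [0.014, 0.321, -0.07, 1.45, 0.023, 1.371, -0.057], TCP at [0.65, -0, 0.199] pointing down, gripper open.
Joint ranges: [-2.86, 2.86], [-0.3, 2.09], [-1.38, 1.24], [0.06, 2.45], [-1.56, 4.7], [0.09, 2.05], [-2.69, 2.69]. Speed limits (rad/s): [2.57, 2.57, 3.14, 3.14, 3.14, 3.14, 3.14].

INTERFACE

Orientations are given as a rotation vector (axis times angle).
In Python, from workcell import ctrl gives the robot as it stands.
- The arm moves only by the tool move_arm, never from a script. Its arguments are lists of equal length, an entry for each row: "travel": the shift along the tool's x, y, z as a fraction of full scale, a list of three; "rotation": the turn, a rotation vector about the tool's x, y, z as a fraction of full scale, a list of three; "fingers": the gripper's target within -1 to 1 (fully open at 1, half-way at 0, shut at -1). A call has 1 to 8 rows; each row shifts and turns the commanded pose from where the row before left it, along the tool's axes as they then stand; what a row does not reach is not made up. Full scale, the value 1, is 500 mm for a shift and 30 degrees for a turn. A row lasts 1/10 s, in which the tool goes at most 50 mm and 8.59 degrees, less where a joint would pass 70% of its speed; a pose out of reach is approached as far as the arm can. A call with a number of a shift or a turn outside -1 to 1 is refused whole. A call with a gripper value outside its range is refused whole. The fingers move at their own pace and stop on an object; "squeeze" is the grip in N (left out, the last holds). Time passes only in rows, so rows that do not move let the fingers close. It gives the time, the measured TCP pose, the force and the opening at its end, in the units of the state.
- ctrl.sense(): the state, without advancing time (a new reading comes with each control period).
- ctrl.capture(name): name is "scene" or "side" or "wrist"; returns a dict with "color" (480x640x3 uint8, red, green, blue), "K" (3x3 intrinsics, pixels), "xyz" and "orientation" of the camera in the world. Camera axes: x right, y down, z forward; pixel columns grow to the right and rows downward; lengths in m; the calibration is good to about 2 mm. A picture is of the moment at which its call begins. There is no depth.
- ctrl.finish_job(): hands the job in, once; it reports no verdict.
Trained networks look in the newest picture that a camera, given by its name, has taken for a name from the list of things; names that differ only in an ending like _2 or _b are one class to them, and where a whole thing is asked for, a point or a joint stands for the part that bears it (a point fixed in the world has none). Each returns a list of dicts, best first, with "p" (0 to 1); they miss things now and then, are a little off and sometimes report something else, mostly with a low value. They report only what shows in the picture. A call takes as long as a camera call.
- ctrl.silhouettes(camera, target): "region" (480x640 bool, what is visible of it) and "xy" ([column, row] in pixels, amid what is visible of it).
The state is a dict: "time_s": time; "joints": joint angles; "qvel": joint speeds; "joint_torque": joint torques, N m; "tool_pos": TCP position; "ee_rot": TCP orientation; "force": force on the tool from outside, world axes, zero at the start; "wrist_torque": the same for the moment, N m; "opening": opening from 0.0 (shut) to 1.0 (fully open).
Only numpy, scipy, OpenCV 4.12 (cv2) and the standard library are available. Lean on these libraries where they do the work, as an engineer would, in place of code of your own. Each camera call takes 0.05 s, during which the arm holds its last target.

## Working session

There is one attempt and no reset: what is moved stays moved. The work goes in short steps, Python scripts to look and compute and a tool call to move; the robot and the scene stay as the last step left them, time stands still between calls to the robot, and variables do not carry over. Pictures are saved under pics/ and viewed, and the job is handed in when it is done.

Besides the shell and the picture viewer there is one more tool, called after "Request:" as a command line: name --argument value ..., lists and objects as JSON in quotes. move_arm: Moves the arm, as the interface text tells. Shift numbers are shares of 500 mm and turn numbers shares of 30 degrees, none past 1 either way. Its arguments: {"type":"object","properties":{"travel":{"type":"array","items":{"type":"array","items":{"type":"number","minimum":-1,"maximum":1}}},"rotation":{"type":"array","items":{"type":"array","items":{"type":"number","minimum":-1,"maximum":1}}},"fingers":{"type":"array","items":{"type":"number"}},"squeeze":{"type":"number"}},"required":["travel","rotation","fingers"]}

```bash
ls; mkdir -p pics; cat > h.py <<'E'
import numpy as np, cv2
from scipy.spatial.transform import Rotation as R
from workcell import ctrl
def snap(cam,fn=None):
    c=ctrl.capture(cam)
    if fn: cv2.imwrite('pics/'+fn,c['color'][:,:,::-1])
    return c
def Rc(c):
    o=np.array(c['orientation'],float)
    return o if o.shape==(3,3) else R.from_rotvec(o).as_matrix()
def proj(c,P):
    p=Rc(c).T@(np.array(P,float)-c['xyz']); q=c['K']@p; return q[:2]/q[2]
def atz(c,uv,z):
    d=Rc(c)@np.linalg.inv(c['K'])@np.array([uv[0],uv[1],1.]); o=np.array(c['xyz']); return o+d*(z-o[2])/d[2]
E
python3 - <<'E'
from h import *
s=ctrl.sense();print({k:np.round(v,3) for k,v in s.items()})
for n in ['scene','side','wrist']:
    c=snap(n,n+'0.png');print(n,c['K'],c['xyz'],c['orientation'])
E
```

```text
pics
{'time_s': np.float64(0.0), 'joints': array([ 0.014,  0.322, -0.07 ,  1.452,  0.023,  1.371, -0.057]), 'qvel': array([ 0.001,  0.   ,  0.002, -0.001,  0.001, -0.001,  0.001]), 'joint_torque': array([-0.0000e+00, -4.9128e+01, -4.0400e-01, -3.1253e+01, -6.4000e-02,
        4.4000e-02,  0.0000e+00]), 'tool_pos': array([ 0.649, -0.   ,  0.198]), 'ee_rot': array([-2.220e+00, -2.221e+00,  2.000e-03]), 'force': array([ 0.548, -0.478,  0.549]), 'wrist_torque': array([0.053, 0.053, 0.008]), 'opening': np.float64(1.001)}
scene [[572.59155771   0.         323.64605791]
 [  0.         572.59155771 241.78706148]
 [  0.           0.           1.        ]] [ 1.25839989 -0.54173571  0.99352473] [-2.16194085 -1.07285224  0.42266495]
side [[592.65229221   0.         316.90633746]
 [  0.         592.65229221 241.60500441]
 [  0.           0.           1.        ]] [ 0.03209156 -0.95518586  1.02012726] [-2.22761047  0.55064767 -0.27871706]
wrist [[353.67140505   0.         314.34196406]
 [  0.         353.67140505 239.9813461 ]
 [  0.           0.           1.        ]] [0.65016104 0.06846579 0.38357447] [ 2.88948850e+00  3.71792696e-04 -3.82763436e-03]
```

View pics/scene0.png

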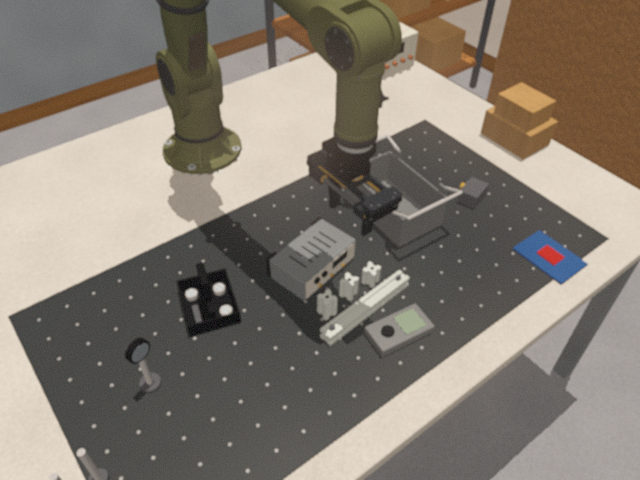

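View pics/side0.png

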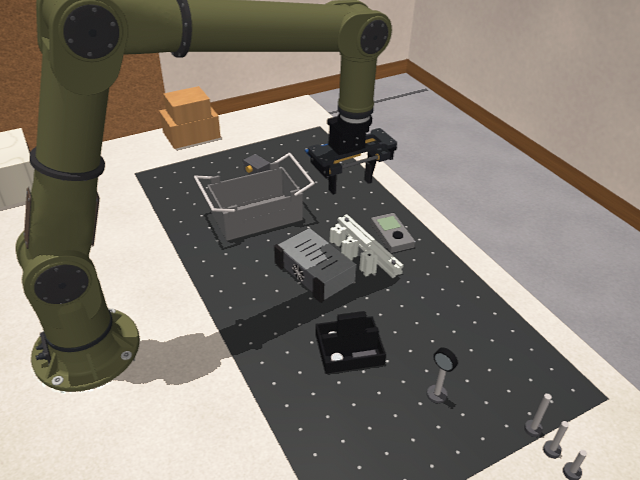

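View pics/wrist0.png

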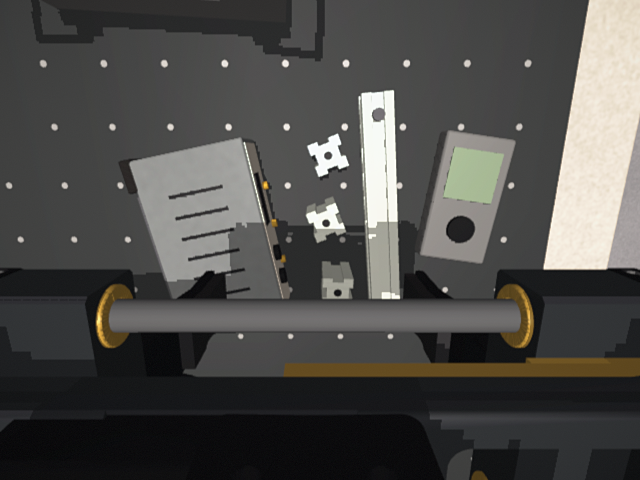

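The pictures show three stubs between the supply (tilted about 15°) and the rail, none visible on top. The tote is on the left at +y with both bails partly up, and the caddy is on the right with its slab. Next I run the networks.

```bash
cat > look.py <<'E'
from h import *
import pickle,sys
def look(tag,cams=('scene','side','wrist'),names=('supply','rail','stub1','stub2','stub3','stub4','tote','bail_a','caddy')):
    D={}
    for n in cams:
        c=snap(n,f'{n}_{tag}.png'); D[n]=dict(cam={k:c[k] for k in('K','xyz','orientation')},det={})
        im=c['color'][:,:,::-1].copy()
        for i,t in enumerate(names):
            r=ctrl.silhouettes(n,t); D[n]['det'][t]=[(x['p'],x['xy'],x['region']) for x in r if x['p']>.15]
            for p,xy,reg in D[n]['det'][t]:
                print(n,t,round(float(p),2),np.round(xy),reg.sum())
                cs,_=cv2.findContours(reg.astype(np.uint8),0,2); col=[int(v) for v in cv2.cvtColor(np.uint8([[[i*20,255,255]]]),cv2.COLOR_HSV2BGR)[0,0]]
                cv2.drawContours(im,cs,-1,col,1)
        cv2.imwrite(f'pics/{n}_{tag}_o.png',im)
    pickle.dump(D,open(f'{tag}.pkl','wb')); return D
if __name__=='__main__': look(sys.argv[1])
E
python3 look.py a
```

```text
scene supply 0.85 [310. 261.] 4151
scene rail 0.88 [362. 309.] 1874
scene stub1 0.83 [368. 271.] 344
scene stub1 0.61 [350. 286.] 408
scene stub1 0.59 [329. 302.] 435
scene stub2 0.83 [368. 271.] 344
scene stub2 0.61 [350. 286.] 408
scene stub2 0.59 [329. 302.] 435
scene stub3 0.83 [368. 271.] 344
scene stub3 0.61 [350. 286.] 408
scene stub3 0.59 [329. 302.] 435
scene stub4 0.83 [368. 271.] 344
scene stub4 0.61 [350. 286.] 408
scene stub4 0.59 [329. 302.] 435
scene tote 0.57 [408. 198.] 4640
scene bail_a 0.82 [434. 204.] 340
scene bail_a 0.55 [384. 133.] 64
scene caddy 0.81 [206. 302.] 3065
scene caddy 0.51 [405. 197.] 4544
side supply 0.73 [316. 261.] 3591
side rail 0.71 [341. 231.] 251
side rail 0.69 [373. 245.] 1181
side stub1 0.71 [349. 246.] 296
side stub1 0.7 [341. 232.] 252
side stub1 0.63 [365. 262.] 341
side stub2 0.71 [349. 246.] 296
side stub2 0.7 [341. 232.] 252
side stub2 0.63 [365. 262.] 341
side stub3 0.71 [349. 246.] 296
side stub3 0.7 [341. 232.] 252
side stub3 0.63 [365. 262.] 341
side stub4 0.71 [349. 246.] 296
side stub4 0.7 [341. 232.] 252
side stub4 0.63 [365. 262.] 341
side tote 0.57 [256. 198.] 5207
side tote 0.43 [372. 246.] 1123
side bail_a 0.72 [255. 166.] 396
side bail_a 0.63 [301. 172.] 149
side bail_a 0.61 [205. 193.] 161
side bail_a 0.35 [350. 246.] 292
side caddy 0.58 [349. 347.] 3275
wrist supply 0.94 [210. 217.] 18689
wrist rail 0.93 [381. 189.] 6871
wrist rail 0.43 [333. 280.] 1050
wrist stub1 0.95 [324. 218.] 1075
wrist stub1 0.7 [330. 155.] 901
wrist stub1 0.61 [336. 281.] 1084
wrist stub2 0.95 [324. 218.] 1075
wrist stub2 0.7 [330. 155.] 901
wrist stub2 0.61 [336. 281.] 1084
wrist stub3 0.95 [324. 218.] 1075
wrist stub3 0.7 [330. 155.] 901
wrist stub3 0.61 [336. 281.] 1084
wrist stub4 0.95 [324. 218.] 1075
wrist stub4 0.7 [330. 155.] 901
wrist stub4 0.61 [336. 281.] 1084
wrist tote 0.66 [191.   6.] 3625
wrist tote 0.27 [328. 157.] 853
```

```bash
cat > fit.py <<'E'
from h import *
import pickle
from scipy.optimize import minimize
def box(dx,dy,dz,x,y,yaw,z0=0,x0=0):
    P=np.array([[a*dx/2+x0,b*dy/2,z] for a in(-1,1) for b in(-1,1) for z in(0,dz)])
    c,s=np.cos(yaw),np.sin(yaw); return P@np.array([[c,s,0],[-s,c,0],[0,0,1]])+[x,y,z0]
def rend(c,P,ss=4):
    uv=np.array([proj(c,p) for p in P]); h=cv2.convexHull((uv*ss+ss/2).astype(np.float32))
    m=np.zeros((480*ss,640*ss),np.uint8); cv2.fillConvexPoly(m,np.round(h).astype(np.int32),1); return m
def iou_soft(c,P,reg):
    ss=2
    m=rend(c,P,ss); r=cv2.resize(reg.astype(np.uint8),None,fx=ss,fy=ss,interpolation=0)
    i=(m&r).sum(); return i/((m|r).sum()+1e-9)
def fit(obs,mk,x0,steps):
    f=lambda p:-np.mean([iou_soft(c,mk(p),r) for c,r in obs])
    sim=[np.array(x0,float)]+[np.array(x0,float)+np.eye(len(x0))[i]*steps[i] for i in range(len(x0))]
    r=minimize(f,x0,method='Nelder-Mead',options=dict(initial_simplex=sim,maxiter=250,xatol=1e-4,fatol=1e-4))
    return r.x,-r.fun
E
python3 - <<'E'
from fit import *
D=pickle.load(open('a.pkl','rb'))
C={n:D[n]['cam'] for n in D}; d={n:D[n]['det'] for n in D}
# supply
print('rail guess',atz(C['wrist'],d['wrist']['rail'][0][1],.03),'sup',atz(C['wrist'],d['wrist']['supply'][0][1],.065), atz(C['scene'],d['scene']['supply'][0][1],.04))
obs=[(C[n],d[n]['supply'][0][2]) for n in('scene','side')]
for yaw in(-.3,0.,.3):
    g=atz(C['scene'],d['scene']['supply'][0][1],.04)
    print('supply',fit(obs,lambda p:box(111,180,65,*p,x0=-3) if 0 else box(.111,.18,.065,*p,x0=-.003),[g[0],g[1],yaw],[.01,.01,.1]))
obs=[(C['scene'],d['scene']['rail'][0][2])]
g=atz(C['scene'],d['scene']['rail'][0][1],.03)
for yaw in(-.2,.2): print('rail centre',fit(obs,lambda p:box(.03,.24,.03,*p),[g[0],g[1],yaw],[.01,.01,.1]))
import itertools
for (ws,si) in [((330,155),(350,0)),]: pass
W=[x for x in d['wrist']['stub1']];S=d['scene']['stub1'];I=d['side']['stub1']
W=sorted(W,key=lambda x:x[1][1]);S=sorted(S,key=lambda x:x[1][1]);I=sorted(I,key=lambda x:x[1][1])
for w,s,i in zip(W,S,I):
    obs=[(C['wrist'],w[2]),(C['scene'],s[2]),(C['side'],i[2])]
    g=atz(C['scene'],s[1],.025)
    best=max((fit(obs,lambda p:box(.03,.03,p[3],*p[:3]),[g[0],g[1],yaw,.05],[.01,.01,.15,.005]) for yaw in(0,.4,-.4)),key=lambda r:r[1])
    print('stub',np.round(best[0],4),np.rad2deg(best[0][2]),best[1])
for n in('scene','side'):
  for t in('tote','bail_a','caddy'):
    print(n,t,[np.round(atz(C[n],x[1],.05),3) for x in d[n][t]])
E
```

```text
rail guess [0.71623526 0.02932168 0.03      ] sup [0.55457231 0.00757919 0.065     ] [ 0.55913516 -0.03214965  0.04      ]
supply (array([ 0.54979905, -0.01766612,  0.20100404]), np.float64(0.9058921525405097))
supply (array([ 0.54929847, -0.01493483,  0.20532468]), np.float64(0.9042814738627012))
supply (array([ 0.54994007, -0.01673585,  0.20545754]), np.float64(0.9047560630748014))
rail centre (array([ 7.15154457e-01, -1.29189401e-05,  9.34935089e-02]), np.float64(0.9339184952976884))
rail centre (array([ 0.71548899, -0.00272304,  0.09198928]), np.float64(0.9336099585061066))
stub [0.6613 0.0634 0.3578 0.0409] 20.50321330339381 0.8452474569107015
stub [ 6.593e-01 -3.000e-04  3.638e-01  4.750e-02] 20.842348164185964 0.8588519848946007
stub [ 0.6711 -0.07   -0.0323  0.0511] -1.8532988828190224 0.8181403618735049
scene tote [array([0.542, 0.283, 0.05 ])]
scene bail_a [array([0.597, 0.32 , 0.05 ]), array([0.3  , 0.416, 0.05 ])]
scene caddy [array([ 0.53, -0.28,  0.05]), array([0.535, 0.278, 0.05 ])]
side tote [array([0.523, 0.269, 0.05 ]), array([ 0.7  , -0.046,  0.05 ])]
side bail_a [array([0.583, 0.419, 0.05 ]), array([0.69 , 0.329, 0.05 ]), array([0.407, 0.357, 0.05 ]), array([ 0.649, -0.02 ,  0.05 ])]
side caddy [array([ 0.483, -0.295,  0.05 ])]
```

View pics/side_a_o.png

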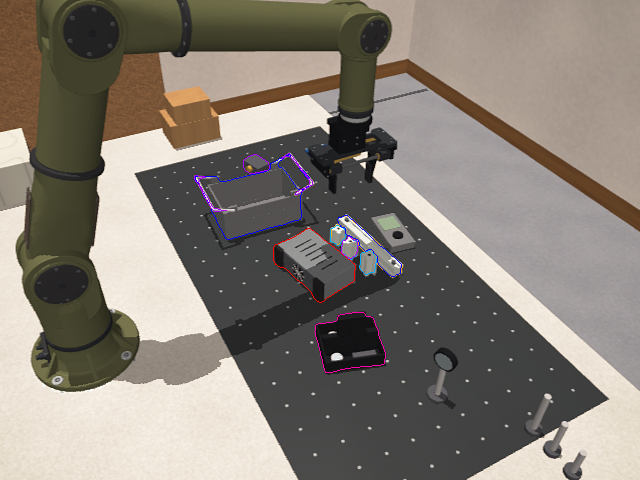

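View pics/scene_a_o.png

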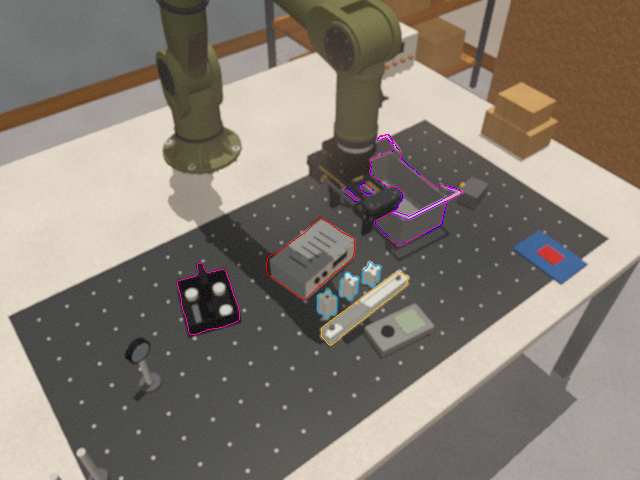

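Here are the fits. The supply sits at (0.550, -0.017) with yaw 11.6°. The rail face is at x≈0.70 with yaw about 5.3°. The stubs are about 65 mm apart, so I'll grip them with the jaws roughly along y. I'm writing a move planner next.

```bash
cat > plan.py <<'E'
from h import *
import json,sys
def Rt(yaw,pitch=0): # yaw deg of tool y axis from world +x ; tool z down
    R0=np.array([[0,1,0],[1,0,0],[0,0,-1.]])
    return R.from_euler('z',yaw,degrees=True).as_matrix()@R0
def plan(wps,start=None):
    """wps: list of (pos,yaw,fingers)"""
    s=ctrl.sense(); p=np.array(s['tool_pos']);A=R.from_rotvec(s['ee_rot']).as_matrix()
    for pos,yaw,f in wps:
        pos=np.array(pos,float); T=Rt(yaw) 
        rv=R.from_matrix(A.T@T).as_rotvec(degrees=True)
        n=max(1,int(np.ceil(max(np.linalg.norm(pos-p)/.0495,np.linalg.norm(rv)/8.5))))
        rows=[]
        A0=A.copy();p0=p.copy()
        for k in range(1,n+1):
            tp=p0+(pos-p0)*k/n; tA=A0@R.from_rotvec(rv*k/n,degrees=True).as_matrix()
            tr=np.round(A.T@(tp-p)/.5,4); ro=np.round(R.from_matrix(A.T@tA).as_rotvec(degrees=True)/30,3)
            p=p+A@tr*.5; A=A@R.from_rotvec(ro*30,degrees=True).as_matrix(); rows.append((tr.tolist(),ro.tolist()))
        for i in range(0,n,8):
            rr=rows[i:i+8]
            print('T',json.dumps([r[0] for r in rr]));print('  R',json.dumps([r[1] for r in rr]),' f',f,len(rr))
E
python3 - <<'E'
from plan import *
plan([([.661,.063,.15],-69.5,0),([.661,.063,.014],-69.5,0)])
E
```

```text
T [[0.014, 0.0024, 0.011], [0.0142, 0.0006, 0.0109], [0.0142, -0.0014, 0.011], [0.0138, -0.0033, 0.011], [0.0133, -0.005, 0.011], [0.0124, -0.0069, 0.0109], [0.0115, -0.0084, 0.011], [0.0102, -0.0099, 0.011]]
  R [[0.0, -0.0, 0.257], [0.0, -0.0, 0.258], [0.0, -0.0, 0.257], [0.0, -0.0, 0.258], [0.0, -0.0, 0.257], [0.0, -0.0, 0.257], [0.0, -0.0, 0.258], [0.0, -0.0, 0.257]]  f 0 8
T [[0.0087, -0.0112, 0.0109]]
  R [[0.0, -0.0, 0.258]]  f 0 1
T [[0.0, -0.0, 0.0907], [0.0, -0.0, 0.0907], [0.0, -0.0, 0.0906]]
  R [[0.0, -0.0, -0.0], [0.0, -0.0, -0.0], [0.0, -0.0, -0.0]]  f 0 3
```

Request:
move_arm --travel '[[0.014, 0.002, 0.011], [0.014, 0.001, 0.011], [0.014, -0.001, 0.011], [0.014, -0.003, 0.011], [0.013, -0.005, 0.011], [0.012, -0.007, 0.011], [0.012, -0.008, 0.011], [0.01, -0.01, 0.011]]' --rotation '[[0, 0, 0.257], [0, 0, 0.257], [0, 0, 0.257], [0, 0, 0.257], [0, 0, 0.257], [0, 0, 0.257], [0, 0, 0.257], [0, 0, 0.257]]' --fingers '[0, 0, 0, 0, 0, 0, 0, 0]'

```text
time_s: 2.45
tool_pos: [0.6601, 0.0558, 0.1552]
ee_rot: [3.048, 0.76, 0.0]
force: [0.1, -0.2, -0.6]
opening: 0.506
```

Request:
move_arm --travel '[[0.009, -0.011, 0.011], [0, 0, 0], [0, 0, 0]]' --rotation '[[0, 0, 0.26], [0, 0, 0], [0, 0, 0]]' --fingers '[0, 0, 0]'

```text
time_s: 2.75
tool_pos: [0.6613, 0.0625, 0.1499]
ee_rot: [3.09, 0.565, -0.0]
force: [-1.2, -0.9, 0.6]
opening: 0.5
```

```bash
python3 - <<'E'
from look import *
s=ctrl.sense();print(s['tool_pos'],s['ee_rot'],s['joints'],s['opening'])
D=look('b',names=('stub1','tote','bail_a','caddy'))
E
```

```text
[0.66133636 0.06246176 0.149874  ] [ 3.08998451e+00  5.65203667e-01 -3.71586295e-04] [-0.18640877  0.37384774  0.06761601  1.48124595 -0.02533207  1.28757883
 -1.32533145] 0.5002604895544982
scene stub1 0.75 [370. 274.] 354
scene stub1 0.74 [350. 286.] 427
scene stub1 0.56 [329. 306.] 438
scene tote 0.85 [413. 207.] 3661
scene bail_a 0.73 [434. 204.] 368
scene caddy 0.76 [208. 302.] 3077
side stub1 0.79 [350. 248.] 287
side stub1 0.62 [366. 265.] 342
side stub1 0.49 [340. 232.] 289
side tote 0.92 [256. 200.] 5192
side bail_a 0.63 [208. 196.] 237
side bail_a 0.51 [300. 166.] 245
side caddy 0.9 [347. 346.] 3269
wrist stub1 0.8 [316. 230.] 1410
wrist stub1 0.77 [452. 257.] 1137
wrist stub1 0.57 [384. 252.] 1693
wrist tote 0.7 [311. 348.] 3666
wrist tote 0.63 [ 63. 230.] 17884
wrist bail_a 0.38 [309. 345.] 3773
wrist caddy 0.69 [552. 464.] 584
```

View pics/wrist_b_o.png

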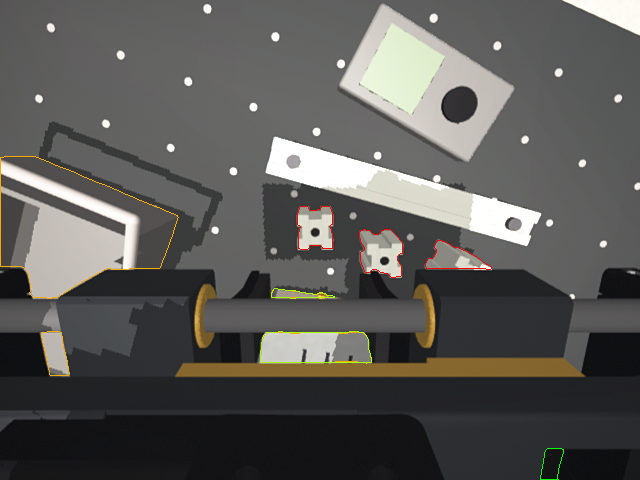

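The wrist picture shows the left stub at (316, 230), squared to the jaws and midway between the fingers. I'll check its position once more.

```bash
python3 - <<'E'
from fit import *
for tag in('b',):
    D=pickle.load(open(tag+'.pkl','rb'));C={n:D[n]['cam'] for n in D}
    def get(n,u,v): return min(D[n]['det']['stub1'],key=lambda x:np.hypot(x[1][0]-u,x[1][1]-v))[2]
    for g,y0,keys in [((.661,.063),.36,(('wrist',316,230),('scene',370,274))),((.66,0),.36,(('wrist',384,252),('scene',350,286),('side',350,248)))]:
        obs=[(C[n],get(n,u,v)) for n,u,v in keys]
        r=fit(obs,lambda p:box(.03,.03,p[3],*p[:3]),[*g,y0,.05],[.01,.01,.15,.005]);print(r)
    for p in [(.661,.063)]:
        for h in(.045,.05,.055): print(h,proj(C['wrist'],[*p,h]))
E
```

```text
(array([0.65962051, 0.06222724, 0.37378746, 0.04177799]), np.float64(0.884919013597578))
(array([ 0.65930513, -0.00080245,  0.41777909,  0.04919528]), np.float64(0.8392072864523249))
0.045 [314.11545939 232.66918048]
0.05 [314.10593192 234.05855767]
0.055 [314.09608473 235.49456014]
```

Request:
move_arm --travel '[[0, 0, 0.09], [0, 0, 0.09], [0, 0, 0.06], [0, 0, 0.032], [0, 0, 0], [0, 0, 0], [0, 0, 0], [0, 0, 0]]' --rotation '[[0, 0, 0], [0, 0, 0], [0, 0, 0], [0, 0, 0], [0, 0, 0], [0, 0, 0], [0, 0, 0], [0, 0, 0]]' --fingers '[0, 0, 0, 0, 0, -1, -1, -1]' --squeeze 25

```text
time_s: 4.3
tool_pos: [0.6633, 0.0627, 0.0163]
ee_rot: [3.091, 0.559, 0.007]
force: [0.9, -0.4, 2.5]
opening: 0.339
```

Request:
move_arm --travel '[[0, 0, 0], [0, 0, 0], [0, 0, -0.04], [0, 0, -0.09], [0, 0, -0.09], [0, 0, -0.09]]' --rotation '[[0, 0, 0], [0, 0, 0], [0, 0, 0], [0, 0, 0], [0, 0, 0], [0, 0, 0]]' --fingers '[-1, -1, -1, -1, -1, -1]'

```text
time_s: 4.9
tool_pos: [0.6609, 0.0624, 0.1705]
ee_rot: [3.091, 0.56, -0.001]
force: [0.9, 0.6, -0.6]
opening: 0.338
```

```bash
python3 - <<'E'
from fit import *
D=pickle.load(open('b.pkl','rb'));C={n:D[n]['cam'] for n in D}
# tote fit from side+scene using hull of tote body (box .14x.22x.09 with yaw): tote y ~ world -x => local x = +y world? yaw 90
for n,i in(('side',0),('scene',0)):
    m=D[n]['det']['tote'][i][2]; cv2.imwrite(f'pics/tm_{n}.png',m*255)
from look import *
s=ctrl.sense();print(s['tool_pos'],s['opening'])
look('c',cams=('side','wrist','scene'),names=('stub1','tote','bail_a','bail_a_hinge'))
E
```

```text
[0.66089863 0.0624083  0.17050318] 0.33825454190409426
side stub1 0.86 [343. 184.] 284
side stub1 0.71 [202. 194.] 233
side stub1 0.68 [348. 246.] 289
side stub1 0.56 [367. 263.] 353
side tote 0.72 [254. 198.] 5475
side bail_a 0.73 [209. 194.] 245
side bail_a 0.6 [292. 161.] 126
side bail_a 0.38 [392. 231.] 1044
side bail_a_hinge 0.67 [253. 200.] 5162
side bail_a_hinge 0.29 [394. 232.] 1071
wrist stub1 0.83 [444. 258.] 1402
wrist stub1 0.8 [377. 244.] 1472
wrist stub1 0.61 [316. 275.] 2997
wrist stub1 0.37 [540. 463.] 1498
wrist tote 0.61 [ 73. 233.] 21644
wrist bail_a 0.62 [ 98. 192.] 2469
wrist bail_a_hinge 0.83 [ 74. 234.] 21656
scene stub1 0.85 [328. 304.] 424
scene stub1 0.84 [378. 226.] 247
scene stub1 0.78 [349. 288.] 352
scene stub1 0.74 [207. 304.] 3147
scene stub1 0.37 [344. 154.] 96
scene tote 0.62 [412. 204.] 3480
scene tote 0.26 [362. 310.] 1884
scene bail_a 0.86 [436. 203.] 313
scene bail_a 0.51 [341. 152.] 95
scene bail_a_hinge 0.84 [410. 201.] 3600[ WARN:0@0.808] global loadsave.cpp:1063 imwrite_ Unsupported depth image for selected encoder is fallbacked to CV_8U.
```

View pics/side_c_o.png

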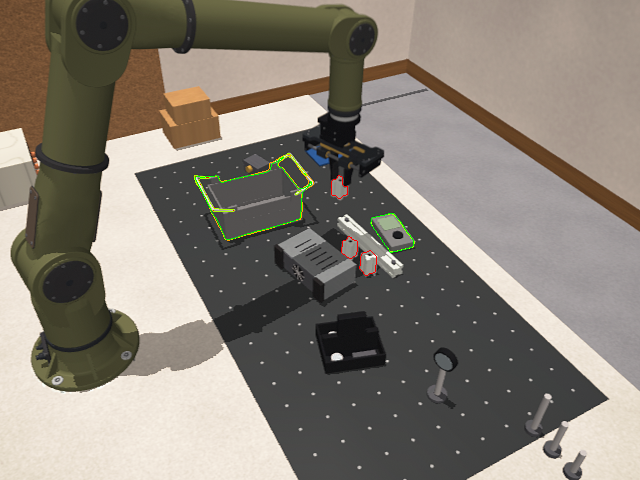

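View pics/scene_c_o.png

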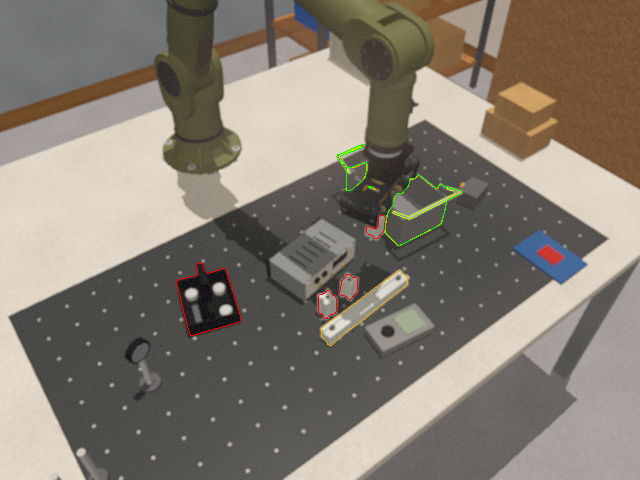

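```bash
cat > tote.py <<'E'
from fit import *
def bail(sign,q,ext=1):
    # points of U in tote frame
    dy,dz=sign*54*np.cos(q)/1000,54*np.sin(q)/1000
    y,z=sign*.086,.1
    return [[(-.075,y,z),(-.075,y+dy,z+dz)],[(-.075,y+dy,z+dz),(.075,y+dy,z+dz)],[(.075,y+dy,z+dz),(.075,y,z)]]
def tf(P,x,y,yaw):
    c,s=np.cos(yaw),np.sin(yaw); return np.asarray(P)@np.array([[c,s,0],[-s,c,0],[0,0,1]])+[x,y,0]
def tmask(c,p,ss=2):
    x,y,yaw,qa,qb=p
    m=rend(c,box(.14,.22,.09,x,y,yaw),ss)
    for s,q in((-1,qa),(1,qb)):
        for seg in bail(s,q):
            w=tf(seg,x,y,yaw); uv=[proj(c,k)*ss+ss/2 for k in w]
            d=np.linalg.norm(w[0]-c['xyz']); t=max(1,int(round(.009/d*c['K'][0,0]*ss)))
            cv2.line(m,tuple(int(v) for v in np.round(uv[0])),tuple(int(v) for v in np.round(uv[1])),1,t)
    return m
def overlay(fn,c,p,out):
    im=cv2.imread(fn); m=tmask(c,p,1); cs,_=cv2.findContours(m,0,2); im=cv2.resize(im,None,fx=1,fy=1)
    cv2.drawContours(im,cs,-1,(0,0,255),1); 
    return im
E
python3 - <<'E'
from tote import *
obs=[]
for t in 'abc':
    D=pickle.load(open(t+'.pkl','rb')); obs.append((D['side']['cam'],D['side']['det']['tote'][0][2]))
avg=sum(o[1].astype(float) for o in obs)>1.5
c=obs[0][0]
def f(p):
    m=tmask(c,p); r=cv2.resize(avg.astype(np.uint8),None,fx=2,fy=2,interpolation=0)
    # opening seen through bail: mask contains only visible parts
    return -(m&r).sum()/(m|r).sum()
best=None
for yaw in (1.45,1.57,1.7):
    r=minimize(f,[.54,.30,yaw,.5,.5],method='Nelder-Mead',options=dict(initial_simplex=[np.array([.54,.30,yaw,.5,.5])+v for v in np.vstack([np.zeros(5),np.diag([.02,.02,.1,.2,.2])])],maxiter=500))
    print(r.x,r.fun); best=r if best is None or r.fun<best.fun else best
D=pickle.load(open('c.pkl','rb'))
im1=overlay('pics/side_c.png',c,best.x,'')[120:270,150:350]; im2=overlay('pics/scene_c.png',D['scene']['cam'],best.x,'')[110:260,310:510]
cv2.imwrite('pics/tfit.png',np.hstack([cv2.resize(im1,None,fx=2,fy=2),cv2.resize(im2,None,fx=2,fy=2)]))
E
```

```text
[ 0.84511587  0.49319547  0.33416471 -0.65291463 -0.83192721] 0.0
[ 0.88986237  0.59495642  1.2955048  -0.03029536 -1.46008213] 0.0
[ 0.85500109  0.55034854  1.229957    0.27509536 -2.22258412] 0.0<stdin>:10: RuntimeWarning: overflow encountered in scalar negative
```

View pics/tfit.png

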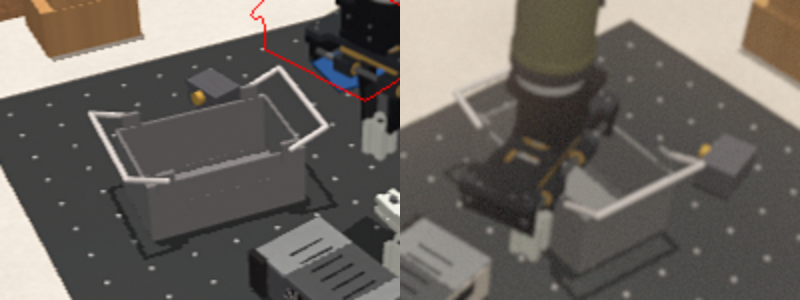

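```bash
cat > totelsq.py <<'E'
from tote import *
from scipy.optimize import least_squares
D=pickle.load(open('c.pkl','rb')); S=D['side']['cam'];Z=D['scene']['cam']
def pts(p):
    qa,qb=p[3],p[4]
    A=bail(-1,qa);B=bail(1,qb)
    # yaw~+90: tote x -> world +y, tote y -> world -x.  near side (low world y) = tote x neg
    m=lambda q:np.asarray(q)
    aN,aF=A[1][0],A[1][1]; bN,bF=B[1][0],B[1][1]
    L=[(S,(226,241),(-.07,.11,0)),(S,(302,221.5),(-.07,-.11,0)),(S,(302,194),(-.07,-.11,.09)),
       (S,(195,176.5),bF),(S,(212.5,209),bN),(S,(290.5,154),aF),(S,(313.5,183.5),aN),
       (Z,(463,192.5),aF),(Z,(409,218.5),aN)]
    return L
def res(p): return np.concatenate([proj(c,tf([q],*p[:3])[0])-np.array(uv) for c,uv,q in pts(p)])
if __name__=='__main__':
    r=least_squares(res,[.54,.30,1.57,.5,.5],loss='soft_l1',f_scale=1.5);print(r.x);print(np.round(r.fun.reshape(-1,2),1))
    im1=overlay('pics/side_c.png',S,r.x,'')[120:270,150:350]; im2=overlay('pics/scene_c.png',Z,r.x,'')[110:260,310:510]
    cv2.imwrite('pics/tfit2.png',np.hstack([cv2.resize(im1,None,fx=2,fy=2),cv2.resize(im2,None,fx=2,fy=2)]))
E
python3 totelsq.py
```

```text
[0.51533676 0.2605615  1.50728803 0.38287706 0.33319053]
[[-0.  -0.5]
 [ 0.4 -1.5]
 [ 0.5 -0.5]
 [ 0.7  0.6]
 [-0.1 -0.4]
 [-0.1  0.7]
 [-1.2 -0.5]
 [-3.8  1.1]
 [ 0.3 -0.6]]
```

View pics/tfit2.png

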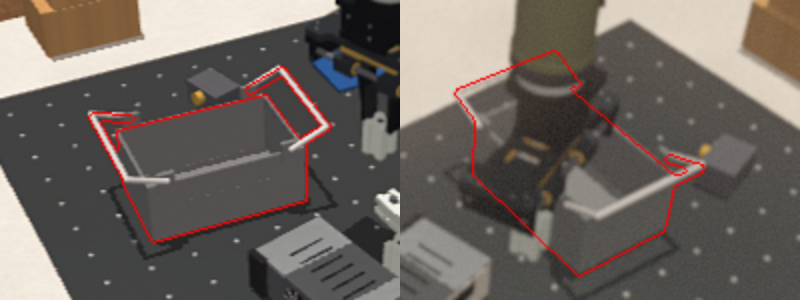

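```bash
python3 - <<'E'
from plan import *
plan([([.57,.257,.18],-69.5,-1),([.57,.257,.065],-69.5,-1)])
E
```

```text
T [[-0.0069, -0.0857, -0.0046], [-0.007, -0.0857, -0.0046], [-0.0069, -0.0856, -0.0045], [-0.0069, -0.0857, -0.0046], [-0.007, -0.0857, -0.0046]]
  R [[-0.0, 0.0, 0.0], [-0.0, 0.0, 0.0], [-0.0, 0.001, 0.0], [-0.0, -0.0, 0.001], [-0.0, -0.0, -0.0]]  f -1 5
T [[-0.0, 0.0, 0.0767], [-0.0, 0.0, 0.0766], [-0.0, 0.0, 0.0767]]
  R [[-0.0, -0.0, -0.0], [-0.0, -0.0, -0.0], [-0.0, -0.0, -0.0]]  f -1 3
```

Request:
move_arm --travel '[[-0.007, -0.0857, -0.0046], [-0.007, -0.0857, -0.0046], [-0.007, -0.0857, -0.0046], [-0.007, -0.0857, -0.0046], [-0.007, -0.0857, -0.0046], [0, 0, 0]]' --rotation '[[0, 0, 0], [0, 0, 0], [0, 0, 0], [0, 0, 0], [0, 0, 0], [0, 0, 0]]' --fingers '[-1, -1, -1, -1, -1, -1]'

```text
time_s: 6.25
tool_pos: [0.5656, 0.2665, 0.181]
ee_rot: [-3.082, -0.577, 0.001]
force: [-0.0, 0.8, -0.4]
opening: 0.337
```

```bash
python3 - <<'E'
from h import *
s=ctrl.sense();print(s['tool_pos'],s['opening']);snap('wrist','w_d.png')
E
```

```text
[0.56558278 0.26645084 0.18101861] 0.3366692170206082
```

View pics/w_d.png

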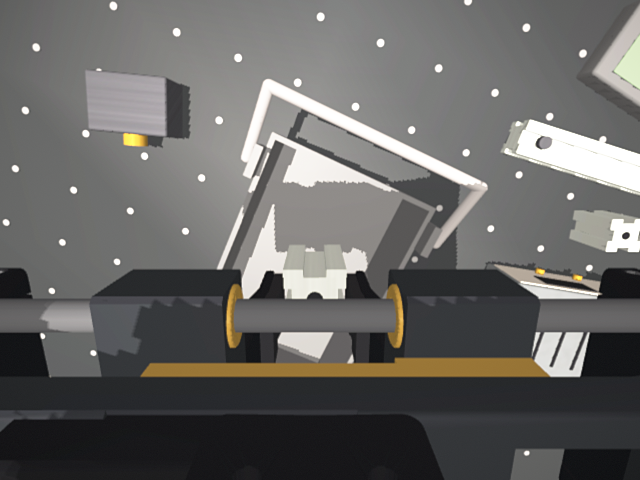

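The stub is held over the tote and inside its walls in the wrist view, at about (315, 270). I'm lowering and releasing it.

Request:
move_arm --travel '[[0, 0.01, 0.07], [0, 0, 0.08], [0, 0, 0.08], [0, 0, 0], [0, 0, 0], [0, 0, 0], [0, 0, 0], [0, 0, 0]]' --rotation '[[0, 0, 0], [0, 0, 0], [0, 0, 0], [0, 0, 0], [0, 0, 0], [0, 0, 0], [0, 0, 0], [0, 0, 0]]' --fingers '[-1, -1, -1, -1, -1, 0, 0, 0]'

```text
time_s: 7.1
tool_pos: [0.5731, 0.2529, 0.0676]
ee_rot: [-3.091, -0.559, -0.006]
force: [-0.2, -0.6, 0.1]
opening: 0.478
```

Request:
move_arm --travel '[[0, 0, -0.09], [0, 0, -0.09], [0, 0, -0.09], [0, 0, 0], [0, 0, 0]]' --rotation '[[0, 0, 0], [0, 0, 0], [0, 0, 0], [0, 0, 0], [0, 0, 0]]' --fingers '[0, 0, 0, 0, 0]'

```text
time_s: 7.6
tool_pos: [0.5727, 0.2529, 0.203]
ee_rot: [-3.09, -0.56, -0.007]
force: [0.3, 0.4, -0.7]
opening: 0.497
```

```bash
python3 - <<'E'
from look import *
s=ctrl.sense();print(s['tool_pos'],s['opening'])
D=look('e',names=('stub1','supply','rail'))
from plan import plan
plan([([.659,0,.15],-68,0)])
E
```

```text
[0.57271981 0.25292385 0.20298148] 0.4972880562370009
scene stub1 0.7 [348. 284.] 356
scene stub1 0.69 [353. 146.] 320
scene stub1 0.68 [404. 207.] 110
scene supply 0.8 [309. 258.] 4216
scene supply 0.73 [364. 307.] 1914
scene rail 0.74 [363. 310.] 1987
side stub1 0.86 [350. 247.] 267
side stub1 0.61 [364. 265.] 373
side stub1 0.6 [305. 174.] 179
side stub1 0.36 [278. 195.] 55
side supply 0.65 [315. 262.] 3547
side rail 0.69 [368. 245.] 1242
wrist stub1 0.86 [575. 220.] 2039
wrist stub1 0.81 [623. 230.] 1031
wrist stub1 0.62 [300. 224.] 28104
wrist stub1 0.55 [317. 216.] 1002
wrist supply 0.87 [569. 281.] 2822
wrist supply 0.51 [575. 218.] 2070
wrist supply 0.46 [123. 110.] 5370
wrist rail 0.83 [562. 157.] 6054
T [[-0.0022, 0.089, 0.0167], [-0.0026, 0.0889, 0.0168], [-0.003, 0.089, 0.0167], [-0.0033, 0.0889, 0.0167], [-0.0038, 0.089, 0.0167], [-0.0041, 0.0889, 0.0168]]
  R [[0.0, 0.0, -0.008], [0.0, 0.0, -0.008], [0.0, 0.0, -0.009], [0.0, 0.0, -0.008], [0.0, 0.0, -0.008], [0.0, 0.0, -0.008]]  f 0 6
```

View pics/wrist_e_o.png

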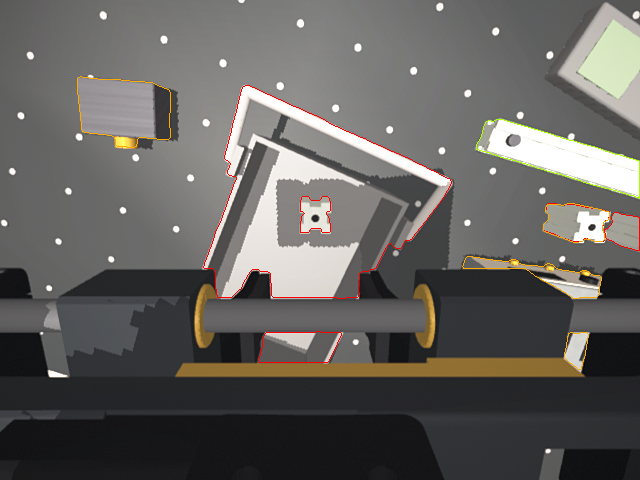

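The stub is standing in the tote at (316, 216). Next is the middle stub.

Request:
move_arm --travel '[[-0.002, 0.089, 0.01], [-0.003, 0.089, 0.018], [-0.003, 0.089, 0.018], [-0.003, 0.089, 0.018], [-0.004, 0.089, 0.018], [-0.004, 0.089, 0.018], [0, 0, 0], [0, 0, 0]]' --rotation '[[0, 0, -0.008], [0, 0, -0.008], [0, 0, -0.008], [0, 0, -0.008], [0, 0, -0.008], [0, 0, -0.008], [0, 0, 0], [0, 0, 0]]' --fingers '[0, 0, 0, 0, 0, 0, 0, 0]'

```text
time_s: 9.0
tool_pos: [0.6589, -0.0021, 0.1498]
ee_rot: [3.085, 0.593, -0.001]
force: [0.1, 0.2, -0.2]
opening: 0.502
```

```bash
python3 - <<'E'
from look import *
from fit import *
s=ctrl.sense();print(s['tool_pos'],s['ee_rot'])
D=look('f',names=('stub1',)); C={n:D[n]['cam'] for n in D}
T=R.from_rotvec(s['ee_rot']).as_matrix()
print('tip proj',proj(C['wrist'],s['tool_pos']), 'axis at z.05',proj(C['wrist'],[*s['tool_pos'][:2],.05]))
W=[x for x in D['wrist']['det']['stub1'] if x[2].sum()<4000]
for w in W:
    g=atz(C['wrist'],w[1],.035)
    b=max((fit([(C['wrist'],w[2])],lambda p:box(.03,.03,.05,*p),[g[0],g[1],y],[.01,.01,.15]) for y in(0,.4)),key=lambda r:r[1])
    print(w[1],b[0],np.rad2deg(b[0][2]),b[1])
E
```

```text
[ 0.65893529 -0.00212973  0.14981261] [ 3.08504868e+00  5.92838962e-01 -1.44653030e-03]
scene stub1 0.98 [319. 294.] 444
scene stub1 0.68 [350. 287.] 410
side stub1 0.76 [358. 268.] 256
side stub1 0.59 [348. 246.] 229
side stub1 0.43 [278. 194.] 47
wrist stub1 0.72 [320. 226.] 1496
wrist stub1 0.68 [387. 268.] 1159
wrist stub1 0.61 [ 16. 214.] 1157
tip proj [322.21393506 278.18833578] axis at z.05 [319.83801681 235.70675019]
[319.9, 226.5] [ 6.60420529e-01 -3.21422864e-04  3.53180299e-01] 20.23574056172978 0.8928029152746898
[387.0, 268.5] [ 0.64872967 -0.06982547 -0.48954229] -28.048707088533565 0.6047683923704897
[16.4, 213.5] [0.56434177 0.27311848 0.28433794] 16.291363667683374 0.8725853658534882
```

View pics/wrist_f_o.png

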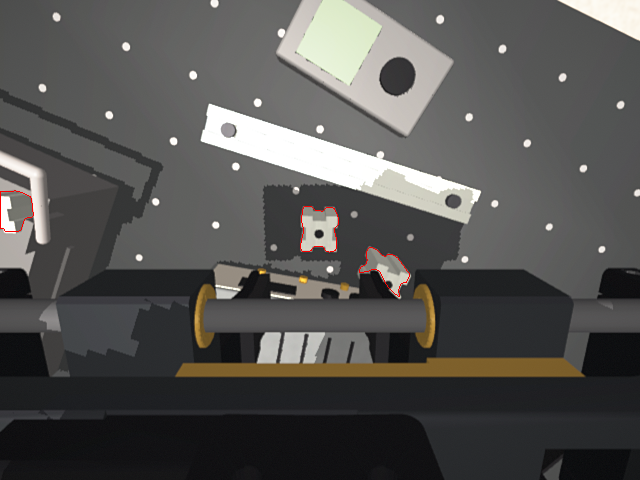

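The network and the picture agree that the right-hand stub was knocked towards the supply, now at (387, 268). I'll check clearance to it with the other two cameras before descending on the middle stub.

```bash
python3 - <<'E'
from fit import *
D=pickle.load(open('f.pkl','rb'));C={n:D[n]['cam'] for n in D}
g=lambda n,u,v: min(D[n]['det']['stub1'],key=lambda x:np.hypot(x[1][0]-u,x[1][1]-v))[2]
obs=[(C['scene'],g('scene',319,294)),(C['side'],g('side',358,268))]
print(atz(C['scene'],(319,294),.025))
for y in(0,.4,-.4): print(fit(obs,lambda p:box(.03,.03,.053,*p),[.65,-.07,y],[.01,.01,.15]))
im=cv2.imread('pics/scene_f.png')[230:350,260:420];cv2.imwrite('pics/cf.png',cv2.resize(im,None,fx=4,fy=4))
E
```

```text
[ 0.63704632 -0.06680429  0.025     ]
(array([ 0.63994488, -0.07138843,  0.04862431]), np.float64(0.7881941542209754))
(array([ 0.64124375, -0.07208588,  0.37797561]), np.float64(0.7571535504964682))
(array([ 0.63982917, -0.07243078, -0.10027714]), np.float64(0.7806392753873124))
```

View pics/cf.png

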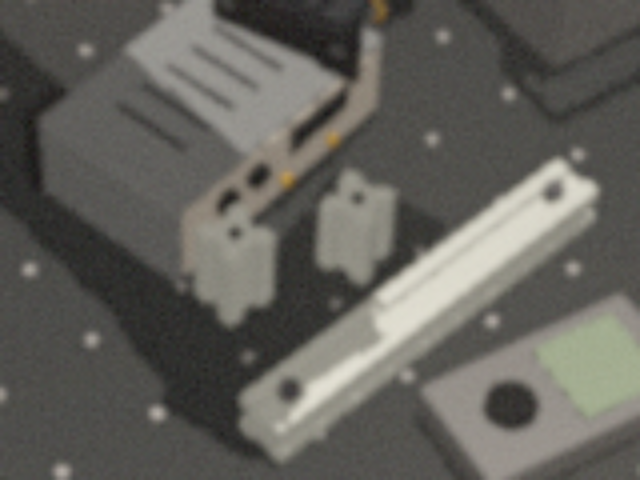

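Request:
move_arm --travel '[[0.004, -0.002, 0.08], [0, 0, 0.09], [0, 0, 0.07], [0, 0, 0.03], [0, 0, 0], [0, 0, 0], [0, 0, 0], [0, 0, 0]]' --rotation '[[0, 0, 0], [0, 0, 0], [0, 0, 0], [0, 0, 0], [0, 0, 0], [0, 0, 0], [0, 0, 0], [0, 0, 0]]' --fingers '[0, 0, 0, 0, 0, -1, -1, -1]'

```text
time_s: 10.1
tool_pos: [0.6625, 0.0015, 0.018]
ee_rot: [3.083, 0.598, 0.007]
force: [0.6, 1.2, 3.4]
opening: 0.344
```

Request:
move_arm --travel '[[0, 0, 0], [0, 0, 0], [0, 0, -0.04], [0, 0, -0.09], [0, 0, -0.09], [0, 0, -0.09], [0, 0, -0.03]]' --rotation '[[0, 0, 0], [0, 0, 0], [0, 0, 0], [0, 0, 0], [0, 0, 0], [0, 0, 0], [0, 0, 0]]' --fingers '[-1, -1, -1, -1, -1, -1, -1]'

```text
time_s: 10.8
tool_pos: [0.6632, 0.0015, 0.1919]
ee_rot: [3.083, 0.598, 0.014]
force: [0.9, -0.0, -0.6]
opening: 0.339
```

```bash
python3 - <<'E'
from plan import *
s=ctrl.sense();print(s['tool_pos'],s['opening']);snap('wrist','w_g.png')
plan([([.512,.262,.19],-69.5,-1)])
E
```

```text
[0.66319237 0.00146818 0.19187016] 0.33920220213873786
T [[-0.0123, -0.0852, 0.0002], [-0.0126, -0.0852, 0.0004], [-0.013, -0.0851, 0.0003], [-0.0132, -0.085, 0.0004], [-0.0136, -0.085, 0.0005], [-0.0138, -0.085, 0.0005], [-0.0142, -0.0849, 0.0006]]
  R [[0.001, -0.003, 0.007], [0.001, -0.002, 0.007], [0.0, -0.003, 0.007], [0.001, -0.002, 0.007], [0.001, -0.003, 0.007], [0.001, -0.002, 0.007], [0.001, -0.003, 0.006]]  f -1 7
```

View pics/w_g.png

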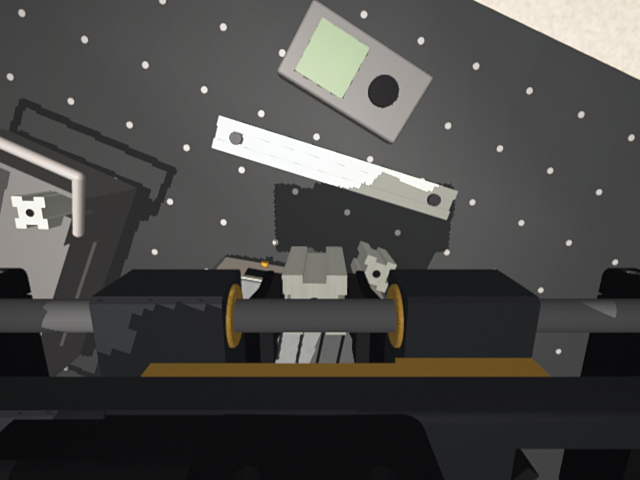

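The middle stub is held at (315, 275), and the right stub still stands at (377, 272). Moving to the tote.

Request:
move_arm --travel '[[-0.012, -0.085, 0], [-0.013, -0.085, 0], [-0.013, -0.085, 0], [-0.013, -0.085, 0], [-0.014, -0.085, 0], [-0.014, -0.085, 0], [-0.014, -0.085, 0], [0, 0, 0]]' --rotation '[[0.001, -0.003, 0.007], [0.001, -0.003, 0.007], [0.001, -0.003, 0.007], [0.001, -0.003, 0.007], [0.001, -0.003, 0.007], [0.001, -0.003, 0.007], [0.001, -0.003, 0.007], [0, 0, 0]]' --fingers '[-1, -1, -1, -1, -1, -1, -1, -1]'

```text
time_s: 11.65
tool_pos: [0.5032, 0.2693, 0.1841]
ee_rot: [-3.083, -0.576, 0.025]
force: [-0.8, 0.4, -0.4]
opening: 0.341
```

Request:
move_arm --travel '[[0, 0, 0.08], [0, 0, 0.09], [0, 0, 0.08], [0, 0, 0], [0, 0, 0], [0, 0, 0], [0, 0, 0], [0, 0, 0]]' --rotation '[[0, 0, 0], [0, 0, 0], [0, 0, 0], [0, 0, 0], [0, 0, 0], [0, 0, 0], [0, 0, 0], [0, 0, 0]]' --fingers '[-1, -1, -1, -1, -1, 0, 0, 0]'

```text
time_s: 12.45
tool_pos: [0.5089, 0.2624, 0.0631]
ee_rot: [-3.089, -0.558, 0.012]
force: [-0.4, 0.3, 1.3]
opening: 0.481
```

Request:
move_arm --travel '[[0, 0, -0.09], [0, 0, -0.09], [0, 0, -0.09], [0, 0, 0], [0, 0, 0]]' --rotation '[[0, 0, 0], [0, 0, 0], [0, 0, 0], [0, 0, 0], [0, 0, 0]]' --fingers '[0, 0, 0, 0, 0]'

```text
time_s: 12.95
tool_pos: [0.5102, 0.2623, 0.1985]
ee_rot: [-3.089, -0.558, 0.011]
force: [0.1, -0.1, -0.7]
opening: 0.501
```

```bash
python3 - <<'E'
from look import *
s=ctrl.sense();print(s['tool_pos'],s['opening'])
D=look('h',names=('stub1','supply','rail','caddy'))
from plan import plan
plan([([.640,-.071,.15],-88,0)])
E
```

```text
[0.51018216 0.26229688 0.19847564] 0.5007091818018895
scene stub1 0.88 [321. 294.] 464
scene stub1 0.56 [395. 198.] 221
scene stub1 0.39 [406. 206.] 121
scene supply 0.63 [310. 259.] 4051
scene rail 0.66 [363. 308.] 1936
scene caddy 0.94 [208. 301.] 3181
scene caddy 0.59 [320. 295.] 452
side stub1 0.85 [357. 267.] 306
side stub1 0.64 [276. 195.] 40
side stub1 0.58 [250. 204.] 65
side stub1 0.24 [440. 369.] 752
side supply 0.59 [314. 263.] 3539
side rail 0.74 [368. 245.] 1187
side caddy 0.77 [348. 345.] 3244
wrist stub1 0.96 [313. 215.] 1092
wrist stub1 0.93 [350. 160.] 984
wrist stub1 0.64 [636. 209.] 92
wrist stub1 0.51 [330. 176.] 42373
wrist supply 0.58 [564. 248.] 9409
wrist rail 0.76 [584.  86.] 5554
T [[0.0017, 0.0894, 0.0112], [0.0052, 0.0893, 0.0112], [0.0088, 0.089, 0.0112], [0.0124, 0.0885, 0.0113], [0.016, 0.088, 0.0113], [0.0194, 0.0872, 0.0114], [0.0229, 0.0864, 0.0113], [0.0264, 0.0854, 0.0115]]
  R [[-0.0, 0.003, 0.077], [-0.001, 0.002, 0.077], [-0.0, 0.003, 0.077], [-0.001, 0.003, 0.077], [0.0, 0.003, 0.077], [-0.0, 0.002, 0.077], [-0.001, 0.003, 0.077], [-0.0, 0.003, 0.077]]  f 0 8
```

View pics/wrist_h_o.png

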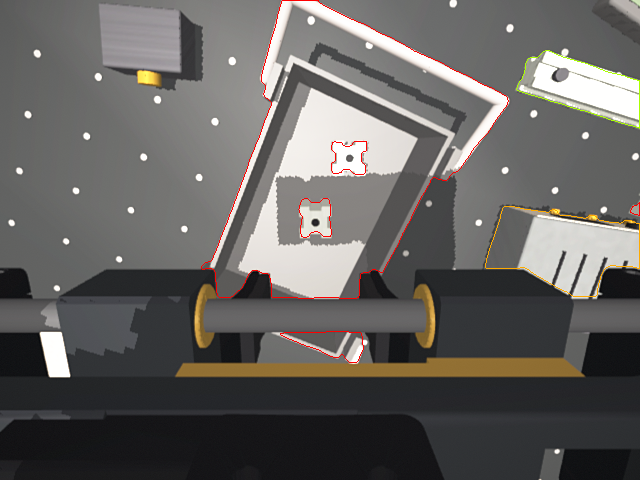

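View pics/side_h_o.png

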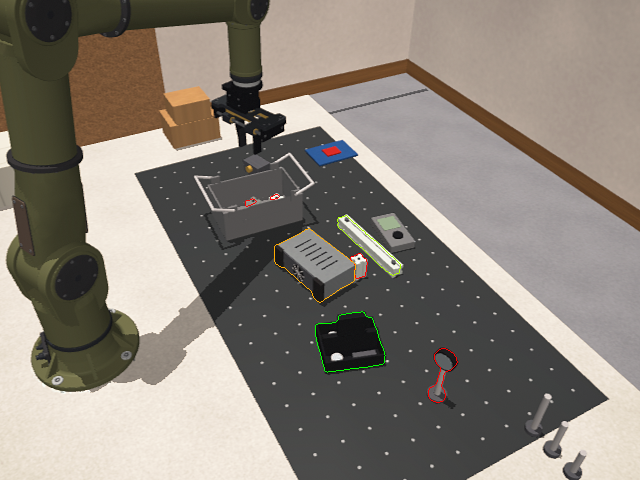

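Both stubs are standing in the tote. Moving over the right stub for a close look.

Request:
move_arm --travel '[[0.002, 0.089, 0.011], [0.005, 0.089, 0.011], [0.009, 0.089, 0.011], [0.012, 0.088, 0.011], [0.016, 0.088, 0.011], [0.019, 0.087, 0.011], [0.023, 0.086, 0.011], [0.026, 0.085, 0.011]]' --rotation '[[0, 0.003, 0.077], [0, 0.003, 0.077], [0, 0.003, 0.077], [0, 0.003, 0.077], [0, 0.003, 0.077], [0, 0.003, 0.077], [0, 0.003, 0.077], [0, 0.003, 0.077]]' --fingers '[0, 0, 0, 0, 0, 0, 0, 0]'

```text
time_s: 14.5
tool_pos: [0.6399, -0.0715, 0.151]
ee_rot: [-3.139, -0.053, -0.002]
force: [1.4, 0.5, 0.5]
opening: 0.503
```

Request:
move_arm --travel '[[0, 0, 0], [0, 0, 0]]' --rotation '[[0, 0, 0], [0, 0, 0]]' --fingers '[0, 0]'

```text
time_s: 14.7
tool_pos: [0.6392, -0.0714, 0.1505]
ee_rot: [-3.139, -0.051, 0.0]
force: [0.1, 1.4, 0.2]
opening: 0.499
```

```bash
python3 - <<'E'
from look import *
from fit import *
s=ctrl.sense();print(s['tool_pos'],s['ee_rot'])
D=look('i',names=('stub1',)); C={n:D[n]['cam'] for n in D}
g=lambda n,u,v: min(D[n]['det']['stub1'],key=lambda x:np.hypot(x[1][0]-u,x[1][1]-v))[2]
obs=[(C['wrist'],g('wrist',316,230)),(C['scene'],g('scene',320,294)),(C['side'],g('side',357,267))]
for o in (obs,obs[:1]):
  for y in(0,.4,-.4): print(fit(o,lambda p:box(.03,.03,.053,*p),[.64,-.071,y],[.01,.01,.15]))
print(proj(C['wrist'],[.64,-.071,.053]))
E
```

```text
[ 0.63918757 -0.07139434  0.150456  ] [-3.13940370e+00 -5.06584031e-02  1.65661182e-04]
scene stub1 0.74 [394. 199.] 230
scene stub1 0.64 [320. 293.] 447
scene stub1 0.58 [427. 209.] 278
scene stub1 0.47 [206. 299.] 3226
side stub1 0.51 [356. 268.] 276
wrist stub1 0.74 [241. 134.] 10844
wrist stub1 0.69 [320. 226.] 1451
wrist stub1 0.63 [ 42. 263.] 4092
(array([ 0.64194606, -0.07078351,  0.0299196 ]), np.float64(0.804967460464728))
(array([ 0.64139216, -0.07116356,  0.02945623]), np.float64(0.808436813153001))
(array([ 0.64196149, -0.07087559,  0.01883282]), np.float64(0.8035994998757056))
(array([ 0.64229104, -0.07031866,  0.01675415]), np.float64(0.867314884068681))
(array([ 0.64228772, -0.07033556,  0.00124413]), np.float64(0.87428226050153))
(array([ 0.6423848 , -0.07096554,  0.02031301]), np.float64(0.8699443692676484))
[319.67361866 233.6723701 ]
```

View pics/wrist_i_o.png

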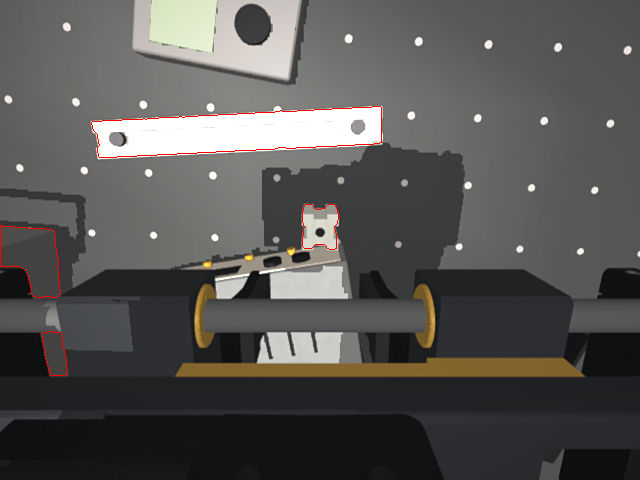

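Request:
move_arm --travel '[[0.006, -0.001, 0.08], [0, 0, 0.09], [0, 0, 0.07], [0, 0, 0.025], [0, 0, 0], [0, 0, 0], [0, 0, 0], [0, 0, 0]]' --rotation '[[0, 0, 0], [0, 0, 0], [0, 0, 0], [0, 0, 0], [0, 0, 0], [0, 0, 0], [0, 0, 0], [0, 0, 0]]' --fingers '[0, 0, 0, 0, 0, -1, -1, -1]'

```text
time_s: 15.8
tool_pos: [0.6444, -0.0694, 0.021]
ee_rot: [-3.14, -0.055, -0.008]
force: [-0.7, -0.5, 3.6]
opening: 0.343
```

Request:
move_arm --travel '[[0, 0, 0], [0, 0, 0], [0, 0, -0.04], [0, 0, -0.09], [0, 0, -0.09], [0, 0, -0.09], [0, 0, -0.03]]' --rotation '[[0, 0, 0], [0, 0, 0], [0, 0, 0], [0, 0, 0], [0, 0, 0], [0, 0, 0], [0, 0, 0]]' --fingers '[-1, -1, -1, -1, -1, -1, -1]'

```text
time_s: 16.5
tool_pos: [0.645, -0.0697, 0.1949]
ee_rot: [-3.14, -0.055, -0.016]
force: [0.6, 0.2, -0.6]
opening: 0.342
```

```bash
python3 - <<'E'
from plan import *
s=ctrl.sense();print(s['tool_pos'],s['opening']);snap('wrist','w_j.png')
plan([([.458,.264,.19],-88,-1)])
E
```

```text
[ 0.64495327 -0.06973619  0.19487806] 0.3420503557947422
T [[-0.0439, -0.085, 0.001], [-0.0438, -0.085, 0.001], [-0.0439, -0.085, 0.001], [-0.0439, -0.085, 0.0011], [-0.0438, -0.0851, 0.0011], [-0.0439, -0.085, 0.0012], [-0.0439, -0.085, 0.0012], [-0.0438, -0.085, 0.0013]]
  R [[-0.0, -0.003, 0.0], [-0.001, -0.002, 0.0], [0.0, -0.003, 0.0], [-0.0, -0.002, 0.0], [-0.0, -0.003, 0.0], [-0.001, -0.002, 0.0], [-0.0, -0.003, 0.0], [-0.0, -0.002, 0.0]]  f -1 8
```

View pics/w_j.png

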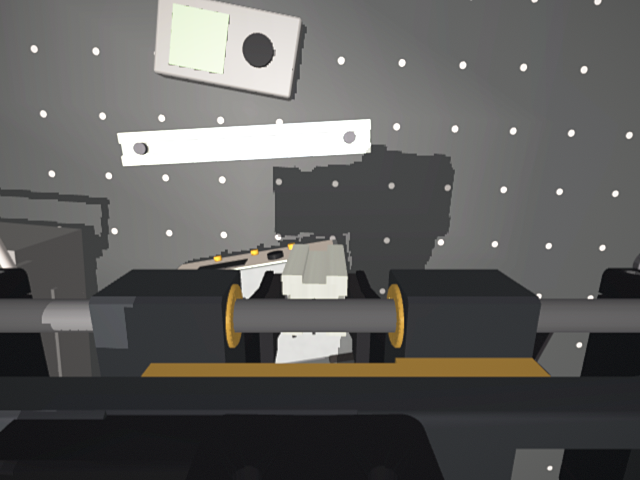

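The stub is held at (315, 275). Taking it to the near end of the tote.

Request:
move_arm --travel '[[-0.044, -0.085, 0.001], [-0.044, -0.085, 0.001], [-0.044, -0.085, 0.001], [-0.044, -0.085, 0.001], [-0.044, -0.085, 0.001], [-0.044, -0.085, 0.001], [-0.044, -0.085, 0.001], [-0.044, -0.085, 0.001]]' --rotation '[[0, -0.003, 0], [0, -0.003, 0], [0, -0.003, 0], [0, -0.003, 0], [0, -0.003, 0], [0, -0.003, 0], [0, -0.003, 0], [0, -0.003, 0]]' --fingers '[-1, -1, -1, -1, -1, -1, -1, -1]'

```text
time_s: 17.35
tool_pos: [0.4523, 0.2652, 0.1842]
ee_rot: [-3.141, -0.055, 0.022]
force: [1.0, 0.6, -0.9]
opening: 0.343
```

Request:
move_arm --travel '[[0, 0, 0], [0, 0, 0], [0, 0, 0.08], [0, 0, 0.09], [0, 0, 0.08], [0, 0, 0], [0, 0, 0], [0, 0, 0]]' --rotation '[[0, 0, 0], [0, 0, 0], [0, 0, 0], [0, 0, 0], [0, 0, 0], [0, 0, 0], [0, 0, 0], [0, 0, 0]]' --fingers '[-1, -1, -1, -1, -1, -1, -1, -1]'

```text
time_s: 18.15
tool_pos: [0.4551, 0.2648, 0.0632]
ee_rot: [-3.138, -0.053, 0.013]
force: [0.3, 1.1, 0.4]
opening: 0.342
```

```bash
python3 - <<'E'
from h import *
s=ctrl.sense();print(s['tool_pos'],s['opening']);snap('wrist','w_k.png');snap('side','s_k.png')
E
```

```text
[0.45506269 0.26477131 0.06316565] 0.3422153293422065
```

View pics/w_k.png

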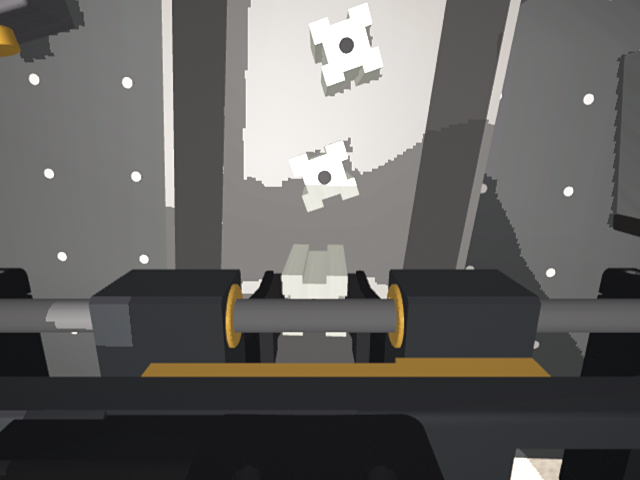

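View pics/s_k.png

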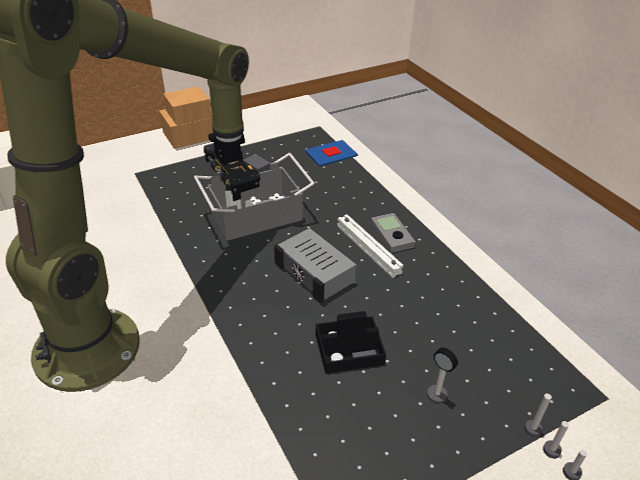

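Released position is good: the stub is inside the walls and clear of the other two. Opening and rising.

Request:
move_arm --travel '[[0, 0, 0.01], [0, 0, 0], [0, 0, 0], [0, 0, 0], [0, 0, -0.06], [0, 0, -0.09], [0, 0, -0.09], [0, 0, -0.09]]' --rotation '[[0, 0, 0], [0, 0, 0], [0, 0, 0], [0, 0, 0], [0, 0, 0], [0, 0, 0], [0, 0, 0], [0, 0, 0]]' --fingers '[0, 0, 0, 0, 0, 0, 0, 0]'

```text
time_s: 19.05
tool_pos: [0.4546, 0.2641, 0.2227]
ee_rot: [-3.139, -0.055, 0.018]
force: [1.1, -0.2, -0.5]
opening: 0.497
```

```bash
python3 - <<'E'
from plan import *
plan([([.45,.0,.25],-3.6,-.4)])
E
```

```text
T [[-0.0029, 0.0527, -0.0055], [-0.0105, 0.0518, -0.0055], [-0.018, 0.0496, -0.0054], [-0.0252, 0.0465, -0.0054], [-0.0316, 0.0423, -0.0053], [-0.0375, 0.0372, -0.0054], [-0.0426, 0.0313, -0.0054], [-0.0467, 0.0247, -0.0054]]
  R [[-0.002, 0.002, -0.281], [-0.002, 0.001, -0.282], [-0.002, 0.002, -0.281], [-0.002, 0.001, -0.281], [-0.002, 0.002, -0.281], [-0.001, 0.002, -0.282], [-0.002, 0.001, -0.281], [-0.002, 0.002, -0.281]]  f -0.4 8
T [[-0.0498, 0.0176, -0.0054], [-0.0519, 0.0101, -0.0054]]
  R [[-0.002, 0.001, -0.281], [-0.002, 0.002, -0.282]]  f -0.4 2
```

Request:
move_arm --travel '[[-0.003, 0.053, -0.005], [-0.01, 0.052, -0.005], [-0.018, 0.05, -0.005], [-0.025, 0.046, -0.005], [-0.032, 0.042, -0.005], [-0.038, 0.037, -0.005], [-0.043, 0.031, -0.005], [-0.047, 0.025, -0.005]]' --rotation '[[-0.002, 0.002, -0.281], [-0.002, 0.002, -0.281], [-0.002, 0.002, -0.281], [-0.002, 0.002, -0.281], [-0.002, 0.002, -0.281], [-0.002, 0.002, -0.281], [-0.002, 0.002, -0.281], [-0.002, 0.002, -0.281]]' --fingers '[-0.4, -0.4, -0.4, -0.4, -0.4, -0.4, -0.4, -0.4]'

```text
time_s: 19.85
tool_pos: [0.4505, 0.0514, 0.2414]
ee_rot: [2.576, 1.798, -0.0]
force: [0.5, 0.0, -0.1]
opening: 0.298
```

Request:
move_arm --travel '[[-0.05, 0.018, -0.005], [-0.052, 0.01, -0.005], [0, 0, 0], [0, 0, 0]]' --rotation '[[-0.002, 0.001, -0.281], [-0.002, 0.002, -0.282], [0, 0, 0], [0, 0, 0]]' --fingers '[-0.4, -0.4, -0.4, -0.4]'

```text
time_s: 20.25
tool_pos: [0.4497, -0.0006, 0.2463]
ee_rot: [2.294, 2.146, 0.004]
force: [-0.3, 1.0, -0.2]
opening: 0.299
```

```bash
python3 - <<'E'
from look import *
s=ctrl.sense();print(s['tool_pos'],s['ee_rot'],s['joints'])
D=look('l',names=('stub1','supply','rail','tote','bail_a','caddy','lens'))
a=cv2.imread('pics/side_l.png')[140:250,180:340];b=cv2.imread('pics/scene_l.png')[110:260,320:480]
cv2.imwrite('pics/l1.png',cv2.resize(a,None,fx=5,fy=5,interpolation=2));cv2.imwrite('pics/l2.png',cv2.resize(b,None,fx=4,fy=4,interpolation=2))
E
```

```text
[ 0.44972816 -0.00055758  0.24628501] [2.2938014  2.1461304  0.00403112] [-0.29855615 -0.14000403  0.21852971  1.85275531  0.02925393  1.42338689
 -0.15282511]
scene stub1 0.76 [381. 183.] 243
scene stub1 0.72 [395. 199.] 247
scene stub1 0.56 [353. 145.] 241
scene stub1 0.4 [406. 208.] 110
scene supply 0.7 [311. 259.] 4368
scene supply 0.2 [399. 329.] 2144
scene rail 0.86 [363. 308.] 1842
scene tote 0.76 [400. 198.] 6079
scene bail_a 0.81 [436. 203.] 242
scene bail_a 0.72 [357. 143.] 234
scene bail_a 0.45 [314. 257.] 4175
scene caddy 0.8 [206. 301.] 3144
scene lens 0.73 [142. 363.] 907
scene lens 0.7 [381. 186.] 269
side stub1 0.51 [231. 207.] 59
side stub1 0.42 [278. 196.] 45
side supply 0.61 [316. 262.] 3482
side rail 0.84 [372. 247.] 1258
side rail 0.67 [207. 196.] 266
side tote 0.66 [254. 206.] 4423
side bail_a 0.55 [307. 183.] 98
side bail_a 0.49 [207. 192.] 256
side caddy 0.93 [349. 345.] 3361
side lens 0.57 [441. 371.] 809
wrist stub1 0.32 [360. 230.] 481
wrist supply 0.71 [404. 207.] 14387
wrist rail 0.87 [545. 183.] 8723
wrist tote 0.94 [360.  11.] 6089
wrist bail_a 0.65 [260.   0.] 131
wrist bail_a 0.64 [478.   2.] 62
wrist bail_a 0.21 [405. 205.] 14527
wrist caddy 0.68 [338. 356.] 347
```

View pics/l1.png

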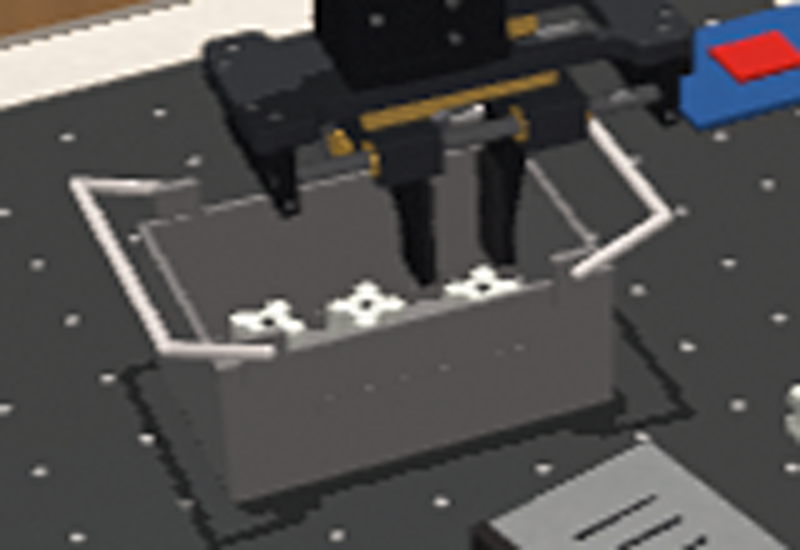

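View pics/l2.png

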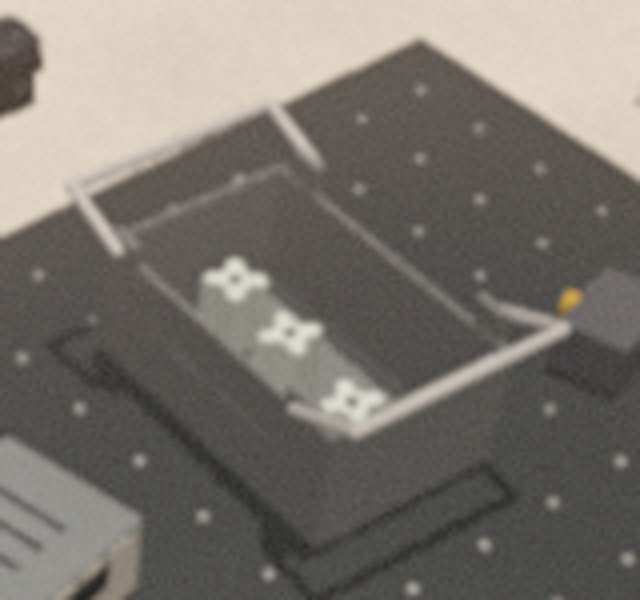

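View pics/scene_l_o.png

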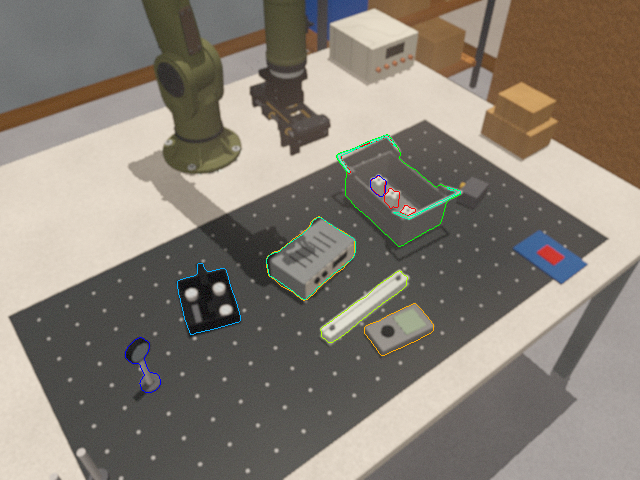

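Three stubs now stand in the tote, and there is none on or in front of the supply. Refitting the tote and bails using both views.

```bash
cat > totelsq2.py <<'E'
from tote import *
from scipy.optimize import least_squares
D=pickle.load(open('l.pkl','rb')); S=D['side']['cam'];Z=D['scene']['cam']
def pts(p):
    A=bail(-1,p[3]);B=bail(1,p[4]); e=lambda q:(q[0]*77/75,q[1],q[2])
    aN,aF=e(A[1][0]),e(A[1][1]); bN,bF=e(B[1][0]),e(B[1][1])
    return [(S,(227,239.6),(-.07,.11,0)),(S,(302.6,220.5),(-.07,-.11,0)),(S,(302.5,192.5),(-.07,-.11,.09)),
       (S,(195,177),bF),(S,(213,210),bN),(S,(313.6,183),aN),
       (Z,(388.75,136.25),bF),(Z,(338.25,156.25),bN),(Z,(461.5,191.25),aF),(Z,(409.25,218),aN),(Z,(398,246.5),(-.07,-.11,0))]
def res(p): return np.concatenate([proj(c,tf([q],*p[:3])[0])-np.array(uv) for c,uv,q in pts(p)])
r=least_squares(res,[.54,.30,1.57,.5,.5],loss='soft_l1',f_scale=1.5);print(r.x,np.rad2deg(r.x[2]));print(np.round(r.fun.reshape(-1,2),1))
for s,q in((-1,r.x[3]),(1,r.x[4])): print('bar',tf([(0,s*(.086+.054*np.cos(q)),.1+.054*np.sin(q))],*r.x[:3]),'hinge',tf([(0,s*.086,.1)],*r.x[:3]))
im1=overlay('pics/side_l.png',S,r.x,'')[120:270,150:350]; im2=overlay('pics/scene_l.png',Z,r.x,'')[110:260,310:510]
cv2.imwrite('pics/tfit3.png',np.hstack([cv2.resize(im1,None,fx=2,fy=2),cv2.resize(im2,None,fx=2,fy=2)]))
np.save('tote.npy',r.x)
# others
C={n:D[n]['cam'] for n in D}; d={n:D[n]['det'] for n in D}
obs=[(C[n],d[n]['supply'][0][2]) for n in('scene','side')]
print('supply',fit(obs,lambda p:box(.111,.18,.065,*p,x0=-.003),[.55,-.017,.2],[.01,.01,.1]))
obs=[(C[n],d[n]['rail'][0][2]) for n in('scene','side')]
print('rail',fit(obs,lambda p:box(.03,.24,.03,*p),[.715,0,.09],[.01,.01,.1]))
def cad(p):
    return box(.11,.13,.035,*p)
E
python3 totelsq2.py
```

```text
[0.51667398 0.2620451  1.50613657 0.41561139 0.28892333] 86.29526881063437
[[-0.8  0.4]
 [-0.  -0.9]
 [ 0.2  0.6]
 [ 0.6  0. ]
 [-0.4 -0.7]
 [-1.  -0.4]
 [-1.3  0.4]
 [ 0.7  0.2]
 [-0.9  1.4]
 [ 0.1 -0.4]
 [ 0.9  0.8]]
bar [[0.65179399 0.25329608 0.12180246]] hinge [[0.60249427 0.25648824 0.1       ]]
bar [[0.3792001  0.27094654 0.1153857 ]] hinge [[0.4308537  0.26760197 0.1       ]]
supply (array([ 0.54888032, -0.01825694,  0.20532864]), np.float64(0.9150625631744701))
rail (array([ 7.16612143e-01, -3.76568205e-04,  8.63264199e-02]), np.float64(0.9144402673019336))
```

View pics/tfit3.png

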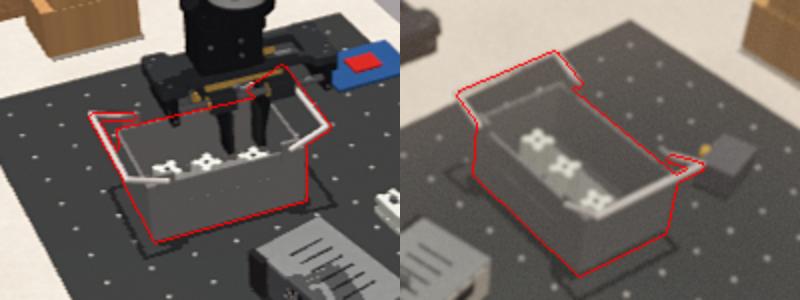

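```bash
python3 - <<'E'
from plan import *
plan([([.652,.253,.2],-3.7,-.3),([.652,.253,.108],-3.7,-.3)])
E
```

```text
T [[0.076, 0.053, 0.0133], [0.076, 0.0531, 0.0133], [0.0759, 0.053, 0.0133], [0.076, 0.053, 0.0133], [0.0761, 0.053, 0.0132], [0.076, 0.053, 0.0132], [0.076, 0.053, 0.0132]]
  R [[0.0, -0.0, 0.0], [0.001, -0.0, 0.0], [0.0, -0.001, 0.001], [0.001, 0.0, -0.0], [0.0, -0.0, -0.0], [0.001, -0.0, 0.0], [0.0, -0.001, 0.0]]  f -0.3 7
T [[0.0, 0.0, 0.092], [0.0, 0.0, 0.092]]
  R [[0.0, 0.0, 0.0], [0.0, 0.0, 0.0]]  f -0.3 2
```

Request:
move_arm --travel '[[0.076, 0.053, 0.013], [0.076, 0.053, 0.013], [0.076, 0.053, 0.013], [0.076, 0.053, 0.013], [0.076, 0.053, 0.013], [0.076, 0.053, 0.013], [0.076, 0.053, 0.013], [0, 0, 0]]' --rotation '[[0, 0, 0], [0, 0, 0], [0, 0, 0], [0, 0, 0], [0, 0, 0], [0, 0, 0], [0, 0, 0], [0, 0, 0]]' --fingers '[-0.3, -0.3, -0.3, -0.3, -0.3, -0.3, -0.3, -0.3]'

```text
time_s: 22.25
tool_pos: [0.6515, 0.26, 0.1953]
ee_rot: [-2.281, -2.155, 0.003]
force: [-0.2, 0.0, -1.0]
opening: 0.349
```

Request:
move_arm --travel '[[0, 0, 0], [0, 0, 0]]' --rotation '[[0, 0, 0], [0, 0, 0]]' --fingers '[-0.3, -0.3]'

```text
time_s: 22.45
tool_pos: [0.6519, 0.2516, 0.2014]
ee_rot: [2.292, 2.147, 0.002]
force: [-0.2, 0.4, 0.4]
opening: 0.35
```

```bash
python3 - <<'E'
from h import *
s=ctrl.sense();print(s['tool_pos'],s['ee_rot'],s['opening']);c=snap('wrist','w_m.png');
p=s['tool_pos'];print(proj(c,p),proj(c,[p[0],p[1],.122]),proj(c,[.652,.253,.122]))
E
```

```text
[0.65194058 0.25157911 0.20144235] [2.29164396e+00 2.14679887e+00 1.99231965e-03] 0.34981186488302357
[314.03164243 276.31593988] [314.0159892  240.45425482] [313.97216928 238.67150391]
```

View pics/w_m.png

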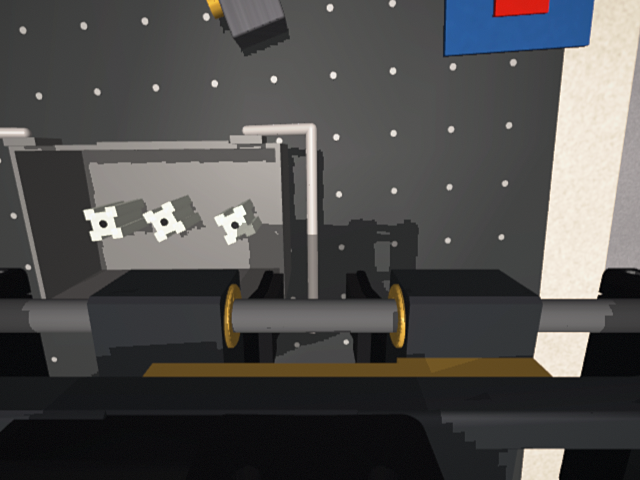

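The bar is at column 313, centred between the fingers. Descending and closing lightly.

Request:
move_arm --travel '[[0, 0, 0.08], [0, 0, 0.08], [0, 0, 0.026], [0, 0, 0], [0, 0, 0], [0, 0, 0], [0, 0, 0], [0, 0, 0]]' --rotation '[[0, 0, 0], [0, 0, 0], [0, 0, 0], [0, 0, 0], [0, 0, 0], [0, 0, 0], [0, 0, 0], [0, 0, 0]]' --fingers '[-0.3, -0.3, -0.3, -0.3, -1, -1, -1, -1]' --squeeze 8

```text
time_s: 23.3
tool_pos: [0.6527, 0.2535, 0.1095]
ee_rot: [2.29, 2.149, 0.006]
force: [-0.4, -0.5, -0.1]
opening: 0.075
```

```bash
cat > arc.py <<'E'
from plan import *
import sys
T=np.load('tote.npy'); a=sys.argv[1]; sg={'a':-1,'b':1}[a]; q0=float(sys.argv[2]); q1=float(sys.argv[3]); n=int(sys.argv[4])
s=ctrl.sense(); A=R.from_rotvec(s['ee_rot']).as_matrix()
c,sn=np.cos(T[2]),np.sin(T[2]); yd=np.array([-sn,c,0])
b=lambda q: sg*yd*.054*np.cos(q)+np.array([0,0,.054*np.sin(q)])
qs=np.linspace(q0,q1,n+1)
print([np.round(A.T@(b(qs[i+1])-b(qs[i]))/.5,3).tolist() for i in range(n)])
print(s['tool_pos'],s['opening'],s['force'])
E
python3 arc.py a 0.41 3.14159 16
```

```text
[[0.0, -0.009, -0.016], [0.0, -0.011, -0.015], [0.0, -0.014, -0.012], [0.0, -0.016, -0.01], [0.0, -0.017, -0.007], [0.0, -0.018, -0.004], [0.0, -0.018, -0.001], [0.0, -0.018, 0.002], [0.0, -0.018, 0.005], [0.0, -0.017, 0.008], [-0.0, -0.015, 0.011], [-0.0, -0.013, 0.013], [-0.0, -0.01, 0.015], [-0.0, -0.008, 0.017], [-0.0, -0.005, 0.018], [-0.0, -0.002, 0.018]]
[0.6527159  0.25349443 0.10947997] 0.07540263782796763 [-0.43467871 -0.46285468 -0.13701495]
```

Request:
move_arm --travel '[[0, -0.009, -0.016], [0, -0.011, -0.015], [0, -0.014, -0.012], [0, -0.016, -0.01], [0, -0.017, -0.007], [0, -0.018, -0.004], [0, -0.018, -0.001], [0, -0.018, 0.002]]' --rotation '[[0, 0, 0], [0, 0, 0], [0, 0, 0], [0, 0, 0], [0, 0, 0], [0, 0, 0], [0, 0, 0], [0, 0, 0]]' --fingers '[-1, -1, -1, -1, -1, -1, -1, -1]'

```text
time_s: 24.1
tool_pos: [0.5907, 0.2571, 0.1395]
ee_rot: [2.291, 2.149, 0.003]
force: [-0.3, -0.4, -0.3]
opening: 0.004
```

```bash
python3 - <<'E'
from h import *
s=ctrl.sense();print(s['tool_pos'],s['force'],s['opening']);c=snap('side','s_n.png')
cv2.imwrite('pics/n.png',cv2.resize(c['color'][120:260,170:350,::-1],None,fx=4,fy=4))
E
```

```text
[0.5907025  0.25706794 0.13947748] [-0.33805762 -0.35605214 -0.25010047] 0.004165843397054716
```

View pics/n.png

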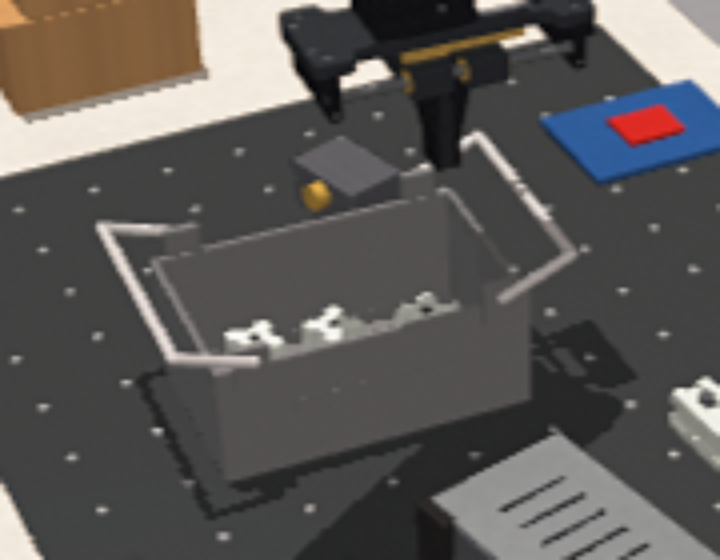

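The fingers closed on nothing: the opening reads 0.004 and bail_a is still out, with its corners unchanged. I'm going back for it lower, with a check picture after closing.

```bash
python3 - <<'E'
from plan import *
from tote import *
c=snap('side');z=snap('scene','z_n.png')
D=dict(side=c,scene=z)
b=c['color'][130:230,240:340,::-1];d=z['color'][160:260,380:480,::-1]
cv2.imwrite('pics/n2.png',np.hstack([cv2.resize(b,None,fx=4,fy=4,interpolation=2),cv2.resize(d,None,fx=4,fy=4,interpolation=2)]))
plan([([.59,.257,.18],-3.7,-.3),([.652,.253,.18],-3.7,-.3)])
E
```

```text
T [[-0.0005, -0.0014, -0.0815]]
  R [[0.002, -0.001, 0.003]]  f -0.3 1
T [[-0.0, 0.0621, 0.0], [-0.0, 0.0621, 0.0]]
  R [[0.0, -0.0, -0.0], [0.0, -0.0, -0.0]]  f -0.3 2
```

View pics/n2.png

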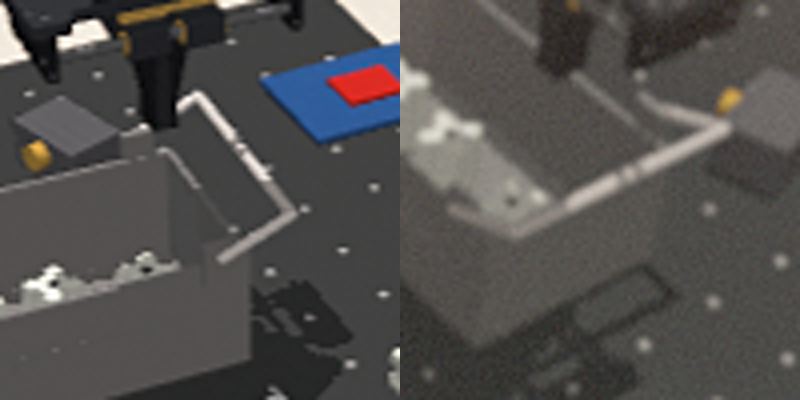

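Request:
move_arm --travel '[[0, 0, -0.08], [0, 0.062, 0], [0, 0.062, 0], [0, 0, 0.06], [0, 0, 0.06], [0, 0, 0.04], [0, 0, 0], [0, 0, 0]]' --rotation '[[0, 0, 0], [0, 0, 0], [0, 0, 0], [0, 0, 0], [0, 0, 0], [0, 0, 0], [0, 0, 0], [0, 0, 0]]' --fingers '[-0.3, -0.3, -0.3, -0.3, -0.3, -0.3, -0.3, -0.3]' --squeeze 20

```text
time_s: 25.05
tool_pos: [0.6538, 0.2529, 0.0996]
ee_rot: [2.291, 2.149, 0.002]
force: [0.1, 0.2, 0.5]
opening: 0.345
```

```bash
python3 - <<'E'
from h import *
s=ctrl.sense();print(s['tool_pos'],s['force'],s['opening'])
c=snap('side');z=snap('scene');w=snap('wrist')
b=c['color'][130:230,240:340,::-1];d=z['color'][160:260,380:480,::-1]
cv2.imwrite('pics/n3.png',np.hstack([cv2.resize(b,None,fx=4,fy=4,interpolation=2),cv2.resize(d,None,fx=4,fy=4,interpolation=2)]))
cv2.imwrite('pics/w3.png',w['color'][:,:,::-1])
E
```

```text
[0.65382344 0.25286459 0.09959233] [0.14742929 0.19391605 0.49592147] 0.344805019131221
```

View pics/n3.png

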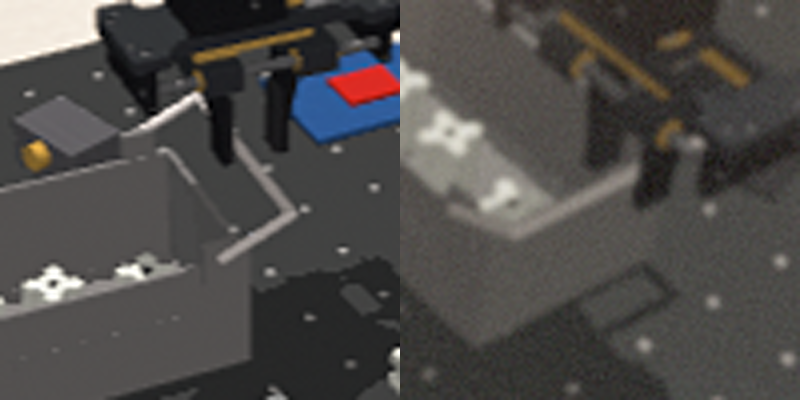

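View pics/w3.png

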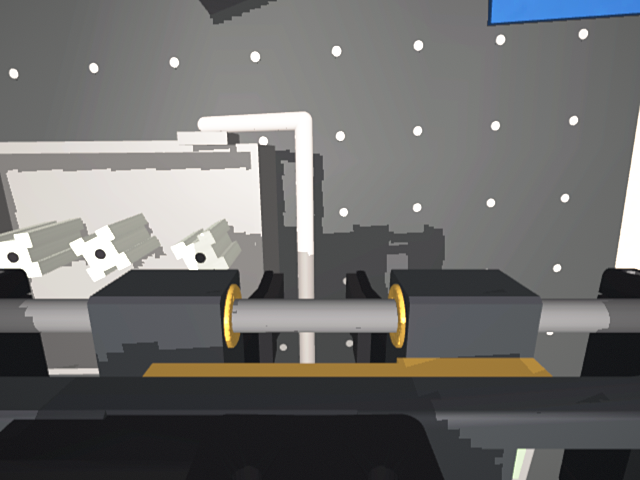

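The bar passes between the fingers at column 305 in the wrist view. Closing and checking the opening before lifting.

Request:
move_arm --travel '[[0, 0, 0], [0, 0, 0], [0, 0, 0], [0, 0, 0], [0, 0, 0], [0, 0, 0]]' --rotation '[[0, 0, 0], [0, 0, 0], [0, 0, 0], [0, 0, 0], [0, 0, 0], [0, 0, 0]]' --fingers '[-1, -1, -1, -1, -1, -1]'

```text
time_s: 25.8
tool_pos: [0.6536, 0.2531, 0.0996]
ee_rot: [2.291, 2.149, 0.003]
force: [0.5, -0.1, 0.2]
opening: 0.01
```

```bash
python3 arc.py a 0.41 3.14159 16; python3 - <<'E'
from h import *
c=snap('side');
cv2.imwrite('pics/n4.png',cv2.resize(c['color'][130:230,240:340,::-1],None,fx=4,fy=4,interpolation=2))
E
```

```text
[[0.0, -0.009, -0.016], [0.0, -0.011, -0.014], [0.0, -0.014, -0.012], [0.0, -0.016, -0.01], [0.0, -0.017, -0.007], [0.0, -0.018, -0.004], [0.0, -0.018, -0.001], [0.0, -0.018, 0.002], [0.0, -0.018, 0.005], [0.0, -0.017, 0.008], [0.0, -0.015, 0.011], [-0.0, -0.013, 0.013], [-0.0, -0.01, 0.015], [-0.0, -0.008, 0.017], [-0.0, -0.005, 0.018], [-0.0, -0.002, 0.018]]
[0.65362427 0.25307727 0.0995982 ] 0.009809622921483505 [ 0.51403607 -0.05887162  0.20639403]
```

View pics/n4.png

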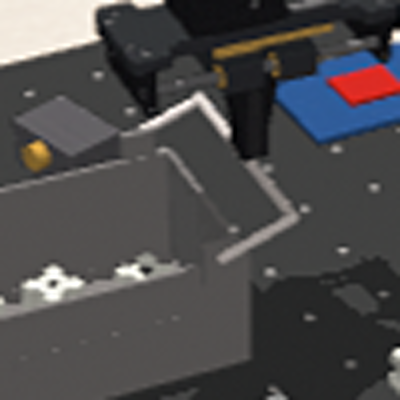

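```bash
python3 - <<'E'
from h import *
from tote import tf,bail
s=ctrl.sense();T=np.load('tote.npy')
c=snap('side');z=snap('scene','z5.png')
for n,k,o in(('side',c,(240,130)),('scene',z,(380,160))):
    print(n,'tcp',proj(k,s['tool_pos']),'crop',(proj(k,s['tool_pos'])-o)*4)
    for q in(.15,.3,.415,.6):
        A=bail(-1,q); print(q,[np.round((proj(k,tf([(f*.077,A[1][0][1],A[1][0][2])],*T[:3])[0])-o)*4) for f in(-1,0,1)])
cv2.imwrite('pics/n5.png',cv2.resize(z['color'][160:260,380:480,::-1],None,fx=6,fy=6,interpolation=2))
E
```

```text
side tcp [301.61858263 174.2605452 ] crop [246.47433052 177.0421808 ]
0.15 [array([296., 226.]), array([249., 166.]), array([206., 110.])]
0.3 [array([293., 217.]), array([247., 157.]), array([203., 101.])]
0.415 [array([290., 210.]), array([244., 150.]), array([201.,  94.])]
0.6 [array([284., 201.]), array([237., 141.]), array([194.,  85.])]
scene tcp [434.61682909 212.49533012] crop [218.46731635 209.98132048]
0.15 [array([119., 252.]), array([223., 201.]), array([323., 152.])]
0.3 [array([119., 240.]), array([223., 189.]), array([323., 140.])]
0.415 [array([117., 230.]), array([222., 179.]), array([322., 131.])]
0.6 [array([114., 214.]), array([219., 163.]), array([319., 115.])]
```

View pics/n5.png

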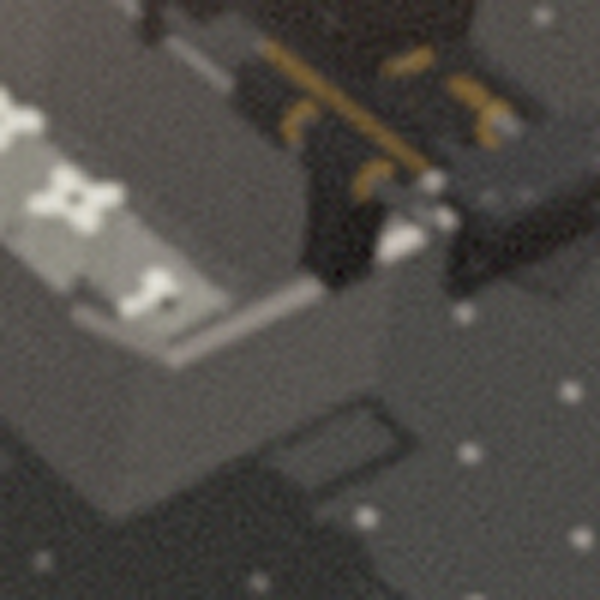

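```bash
python3 - <<'E'
from h import *
D=__import__('pickle').load(open('l.pkl','rb'))
print(proj(D['side']['cam'],[.5907,.257,.1395]), proj(D['side']['cam'],[.5907,.257,.155]))
E
```

```text
[280.00681954 167.04383716] [279.88021762 162.13311209]
```

```bash
python3 - <<'E'
from h import *
D=__import__('pickle').load(open('l.pkl','rb'));k=D['side']['cam']
for z in(.2463,.2563,.2663):
  print(z,[np.round((proj(k,[x,0,z])-[180,140])*5) for x in(.4497-.02,.4497+.02)])
im=cv2.imread('pics/side_l.png')[150:230,230:310];cv2.imwrite('pics/n6.png',cv2.resize(im,None,fx=7,fy=7,interpolation=0))
E
```

```text
0.2463 [array([415., 315.]), array([499., 290.])]
0.2563 [array([414., 296.]), array([498., 272.])]
0.2663 [array([413., 277.]), array([498., 253.])]
```

View pics/n6.png

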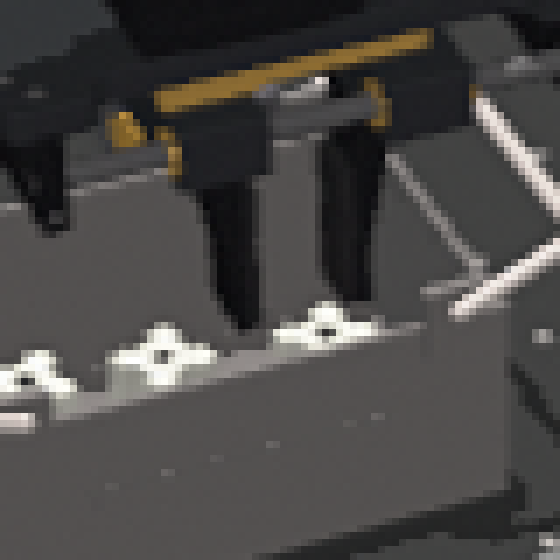

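The visible tips sit about 14 mm higher than the reported TCP, so the bar was just below them. Retrying lower, with a picture before closing.

Request:
move_arm --travel '[[0, 0, -0.06], [0, -0.004, -0.02], [0, 0, 0], [0, 0, 0], [0, 0, 0.05], [0, 0, 0.05], [0, 0, 0], [0, 0, 0]]' --rotation '[[0, 0, 0], [0, 0, 0], [0, 0, 0], [0, 0, 0], [0, 0, 0], [0, 0, 0], [0, 0, 0], [0, 0, 0]]' --fingers '[-0.4, -0.4, -0.4, -0.4, -0.4, -0.4, -0.4, -0.4]'

```text
time_s: 26.75
tool_pos: [0.6507, 0.2529, 0.0884]
ee_rot: [-2.291, -2.149, 0.001]
force: [0.1, 0.2, -0.2]
opening: 0.298
```

```bash
python3 - <<'E'
from h import *
s=ctrl.sense();print(s['tool_pos'],s['force'],s['opening'])
c=snap('side');z=snap('scene')
b=c['color'][130:230,240:340,::-1];d=z['color'][160:260,380:480,::-1]
cv2.imwrite('pics/n7.png',np.hstack([cv2.resize(b,None,fx=4,fy=4,interpolation=2),cv2.resize(d,None,fx=4,fy=4,interpolation=2)]))
E
```

```text
[0.65072691 0.25285436 0.08836408] [ 0.05169742  0.15880891 -0.23620307] 0.29754294295762007
```

View pics/n7.png

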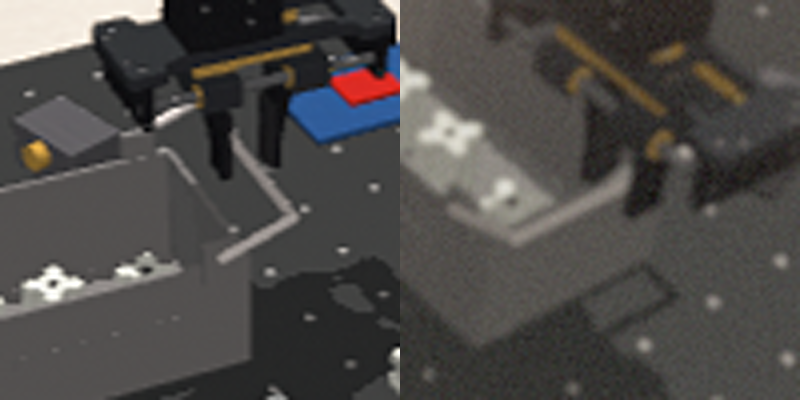

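Request:
move_arm --travel '[[0, 0, 0], [0, 0, 0], [0, 0, 0], [0, 0, 0], [0, 0, 0], [0, 0, 0]]' --rotation '[[0, 0, 0], [0, 0, 0], [0, 0, 0], [0, 0, 0], [0, 0, 0], [0, 0, 0]]' --fingers '[-1, -1, -1, -1, -1, -1]'

```text
time_s: 27.45
tool_pos: [0.6518, 0.2534, 0.0899]
ee_rot: [2.291, 2.149, 0.004]
force: [0.2, -0.2, 0.6]
opening: 0.085
```

An opening of 0.085 matches the 8 mm bar. Sweeping the arc.

Request:
move_arm --travel '[[0, -0.009, -0.016], [0, -0.011, -0.015], [0, -0.014, -0.012], [0, -0.016, -0.01], [0, -0.017, -0.007], [0, -0.018, -0.004], [0, -0.018, -0.001], [0, -0.018, 0.002]]' --rotation '[[0, 0, 0], [0, 0, 0], [0, 0, 0], [0, 0, 0], [0, 0, 0], [0, 0, 0], [0, 0, 0], [0, 0, 0]]' --fingers '[-1, -1, -1, -1, -1, -1, -1, -1]'

```text
time_s: 28.25
tool_pos: [0.5952, 0.2567, 0.1257]
ee_rot: [2.288, 2.144, 0.016]
force: [1.0, -1.5, 10.3]
opening: 0.082
```

Request:
move_arm --travel '[[0, -0.018, 0.005], [0, -0.017, 0.008], [0, -0.015, 0.011], [0, -0.013, 0.013], [0, 0, 0]]' --rotation '[[0, 0, 0], [0, 0, 0], [0, 0, 0], [0, 0, 0], [0, 0, 0]]' --fingers '[-1, -1, -1, -1, -1]'

```text
time_s: 28.75
tool_pos: [0.5583, 0.2587, 0.1024]
ee_rot: [-2.291, -2.15, 0.0]
force: [-3.9, -1.9, 1.6]
opening: 0.077
```

```bash
python3 - <<'E'
from h import *
s=ctrl.sense();print(s['tool_pos'],s['force'],s['opening']);c=snap('side')
cv2.imwrite('pics/n8.png',cv2.resize(c['color'][120:260,170:350,::-1],None,fx=4,fy=4))
E
```

```text
[0.55830585 0.25868494 0.10240481] [-3.89637011 -1.92642978  1.60075937] 0.07738268202787434
```

View pics/n8.png

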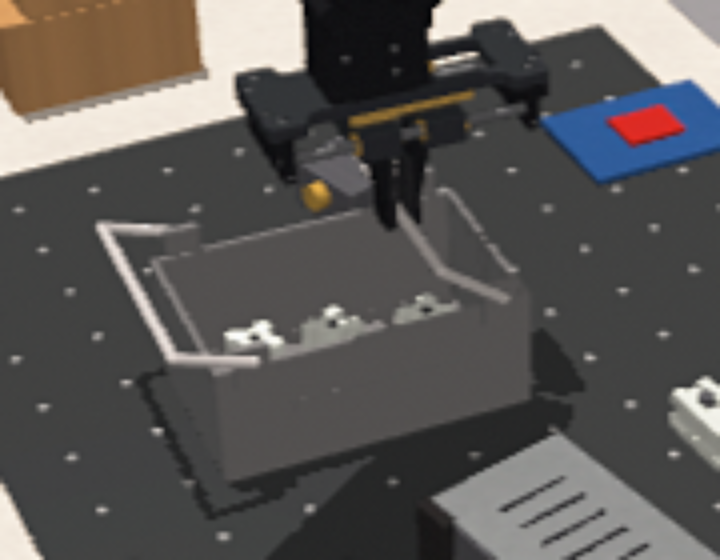

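Request:
move_arm --travel '[[0, -0.01, 0.015], [0, -0.008, 0.017], [0, -0.005, 0.018], [0, -0.002, 0.018], [0, 0, 0.004], [0, 0, 0]]' --rotation '[[0, 0, 0], [0, 0, 0], [0, 0, 0], [0, 0, 0], [0, 0, 0], [0, 0, 0]]' --fingers '[-1, -1, -1, -1, -1, -1]'

```text
time_s: 29.4
tool_pos: [0.547, 0.2594, 0.0665]
ee_rot: [2.291, 2.149, 0.0]
force: [-4.4, -3.6, 7.3]
opening: 0.085
```

```bash
python3 - <<'E'
from h import *
s=ctrl.sense();print(s['tool_pos'],s['force'],s['opening']);c=snap('side')
cv2.imwrite('pics/n9.png',cv2.resize(c['color'][120:260,170:350,::-1],None,fx=4,fy=4))
E
```

```text
[0.54702123 0.25935955 0.06652199] [-4.39228012 -3.64645456  7.28485474] 0.0852219253134071
```

View pics/n9.png

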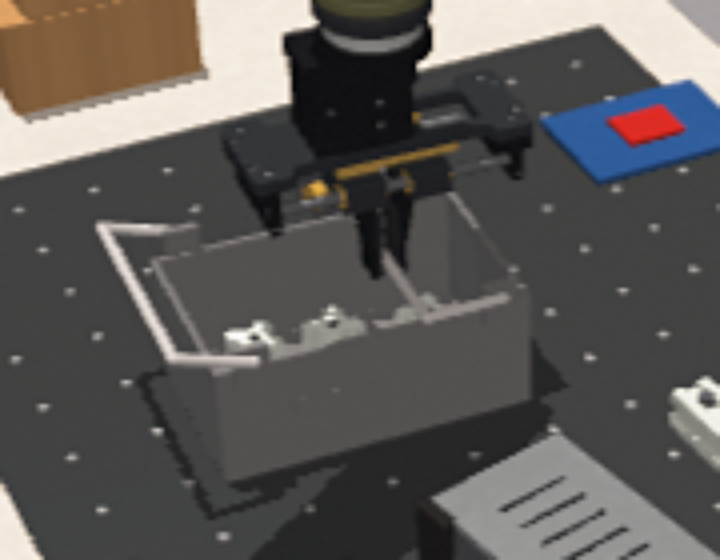

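Request:
move_arm --travel '[[0, 0, 0.008], [0, 0, 0], [0, 0, 0], [0, 0, 0], [0, 0, -0.08], [0, 0, -0.09], [0, 0, -0.08], [0, 0, 0]]' --rotation '[[0, 0, 0], [0, 0, 0], [0, 0, 0], [0, 0, 0], [0, 0, 0], [0, 0, 0], [0, 0, 0], [0, 0, 0]]' --fingers '[-1, -1, -0.4, -0.4, -0.4, -0.4, -0.4, -0.4]'

```text
time_s: 30.25
tool_pos: [0.5513, 0.262, 0.1938]
ee_rot: [2.289, 2.147, 0.022]
force: [0.2, -0.2, -0.2]
opening: 0.297
```

```bash
python3 - <<'E'
from plan import *
s=ctrl.sense();print(s['tool_pos'],s['force'],s['opening'])
plan([([.378,.271,.18],-3.7,-.4),([.378,.271,.085],-3.7,-.4)])
E
```

```text
[0.55132938 0.26195281 0.19378402] [ 0.18456288 -0.24989635 -0.24499548] 0.29698225994163063
T [[-0.0011, -0.0869, 0.0058], [-0.0011, -0.0868, 0.0061], [-0.001, -0.0868, 0.0064], [-0.0011, -0.0868, 0.0066]]
  R [[0.006, -0.004, 0.0], [0.006, -0.003, 0.0], [0.006, -0.004, 0.001], [0.005, -0.004, -0.0]]  f -0.4 4
T [[0.0, -0.0, 0.095], [0.0, -0.0, 0.095]]
  R [[0.0, 0.0, -0.0], [0.0, 0.0, -0.0]]  f -0.4 2
```

Request:
move_arm --travel '[[-0.001, -0.087, 0.006], [-0.001, -0.087, 0.006], [-0.001, -0.087, 0.006], [-0.001, -0.087, 0.006], [0, 0, 0], [0, 0, 0]]' --rotation '[[0.006, -0.004, 0], [0.006, -0.004, 0], [0.006, -0.004, 0], [0.006, -0.004, 0], [0, 0, 0], [0, 0, 0]]' --fingers '[-0.4, -0.4, -0.4, -0.4, -0.4, -0.4]'

```text
time_s: 30.85
tool_pos: [0.3731, 0.2692, 0.1753]
ee_rot: [-2.288, -2.149, 0.019]
force: [-0.7, 0.6, 0.4]
opening: 0.298
```

```bash
python3 - <<'E'
from h import *
s=ctrl.sense();print(s['tool_pos'],s['ee_rot'],s['opening']);c=snap('wrist','w_p.png');
p=s['tool_pos'];print(proj(c,[p[0],p[1],.115]),proj(c,[.379,.271,.115]),proj(c,[.379,.33,.115]))
c=snap('side');cv2.imwrite('pics/s_p.png',cv2.resize(c['color'][120:260,170:350,::-1],None,fx=4,fy=4))
E
```

```text
[0.37305231 0.26924935 0.17533141] [-2.28766154 -2.14941945  0.01943726] 0.2977734196667813
[314.9868444  246.48900273] [323.09564072 243.67861424] [318.19998898 159.71160604]
```

View pics/w_p.png

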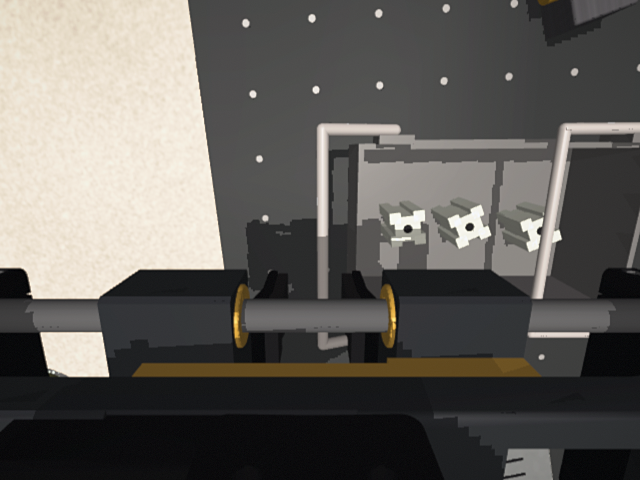

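View pics/s_p.png

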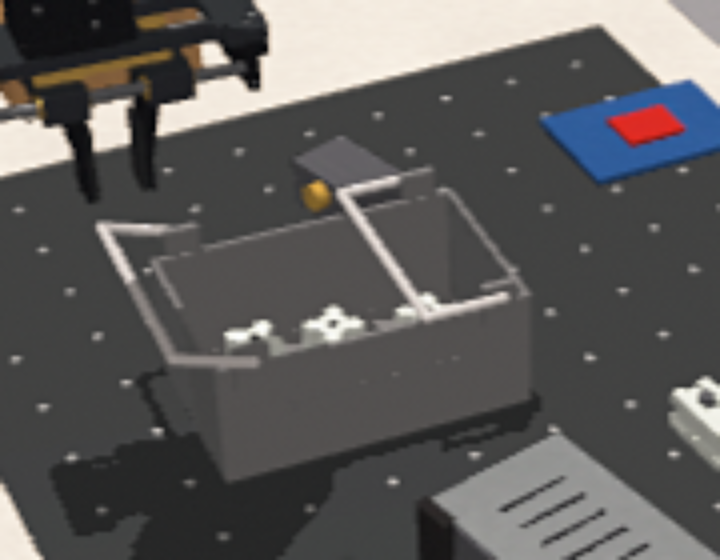

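Bail_a is in. For bail_b the bar is at column 322 as predicted, so I correct 5 mm inward, descend and close.

Request:
move_arm --travel '[[0, 0.01, 0.05], [0, 0, 0.07], [0, 0, 0.06], [0, 0, 0]]' --rotation '[[0, 0, 0], [0, 0, 0], [0, 0, 0], [0, 0, 0]]' --fingers '[-0.4, -0.4, -0.4, -0.4]'

```text
time_s: 31.35
tool_pos: [0.3756, 0.2653, 0.0818]
ee_rot: [-2.291, -2.145, 0.034]
force: [-0.7, 0.3, 0.3]
opening: 0.297
```

Request:
move_arm --travel '[[0, 0, 0], [0, 0, 0], [0, 0, 0], [0, 0, 0], [0, 0, 0], [0, 0, 0]]' --rotation '[[0, 0, 0], [0, 0, 0], [0, 0, 0], [0, 0, 0], [0, 0, 0], [0, 0, 0]]' --fingers '[-1, -1, -1, -1, -1, -1]'

```text
time_s: 31.95
tool_pos: [0.3776, 0.2688, 0.0866]
ee_rot: [-2.288, -2.148, 0.017]
force: [-0.5, 3.1, 1.5]
opening: 0.083
```

```bash
python3 arc.py b 0.29 3.14159 16
```

```text
[[-0.0, 0.007, -0.018], [-0.0, 0.01, -0.016], [-0.0, 0.013, -0.014], [-0.0, 0.015, -0.012], [-0.0, 0.017, -0.009], [-0.0, 0.018, -0.006], [-0.0, 0.019, -0.003], [-0.0, 0.019, 0.001], [0.0, 0.019, 0.004], [0.0, 0.018, 0.008], [0.0, 0.016, 0.011], [0.0, 0.014, 0.013], [0.0, 0.011, 0.015], [0.0, 0.008, 0.017], [0.0, 0.005, 0.018], [0.0, 0.002, 0.019]]
[0.37760775 0.26881988 0.08663931] 0.08295189307501646 [-0.50712976  3.0938959   1.50042268]
```

Request:
move_arm --travel '[[0, 0.007, -0.018], [0, 0.01, -0.016], [0, 0.013, -0.014], [0, 0.015, -0.012], [0, 0.017, -0.009], [0, 0.018, -0.006], [0, 0.019, -0.003], [0, 0.019, 0.001]]' --rotation '[[0, 0, 0], [0, 0, 0], [0, 0, 0], [0, 0, 0], [0, 0, 0], [0, 0, 0], [0, 0, 0], [0, 0, 0]]' --fingers '[-1, -1, -1, -1, -1, -1, -1, -1]'

```text
time_s: 32.75
tool_pos: [0.4372, 0.2646, 0.1247]
ee_rot: [-2.289, -2.147, 0.02]
force: [-2.5, 2.2, 2.6]
opening: 0.082
```

Request:
move_arm --travel '[[0, 0.019, 0.004], [0, 0.018, 0.008], [0, 0.016, 0.011], [0, 0.014, 0.013], [0, 0.011, 0.015], [0, 0.008, 0.017], [0, 0.005, 0.018], [0, 0.002, 0.019]]' --rotation '[[0, 0, 0], [0, 0, 0], [0, 0, 0], [0, 0, 0], [0, 0, 0], [0, 0, 0], [0, 0, 0], [0, 0, 0]]' --fingers '[-1, -1, -1, -1, -1, -1, -1, -1]'

```text
time_s: 33.55
tool_pos: [0.4826, 0.261, 0.0699]
ee_rot: [-2.289, -2.148, 0.021]
force: [-1.4, 3.1, 3.8]
opening: 0.08
```

Request:
move_arm --travel '[[0, 0, 0.008], [0, 0, 0.004], [0, 0, 0]]' --rotation '[[0, 0, 0], [0, 0, 0], [0, 0, 0]]' --fingers '[-1, -1, -1]'

```text
time_s: 33.85
tool_pos: [0.4827, 0.2612, 0.0677]
ee_rot: [-2.289, -2.148, 0.019]
force: [-7.4, -1.9, 20.3]
opening: 0.08
```

```bash
python3 - <<'E'
from h import *
s=ctrl.sense();print(s['tool_pos'],s['force'],s['opening'])
c=snap('side');cv2.imwrite('pics/s_q.png',cv2.resize(c['color'][120:260,170:350,::-1],None,fx=4,fy=4))
E
```

```text
[0.48272324 0.26118402 0.0676836 ] [-7.37579501 -1.85607223 20.30725563] 0.08014768208972316
```

View pics/s_q.png

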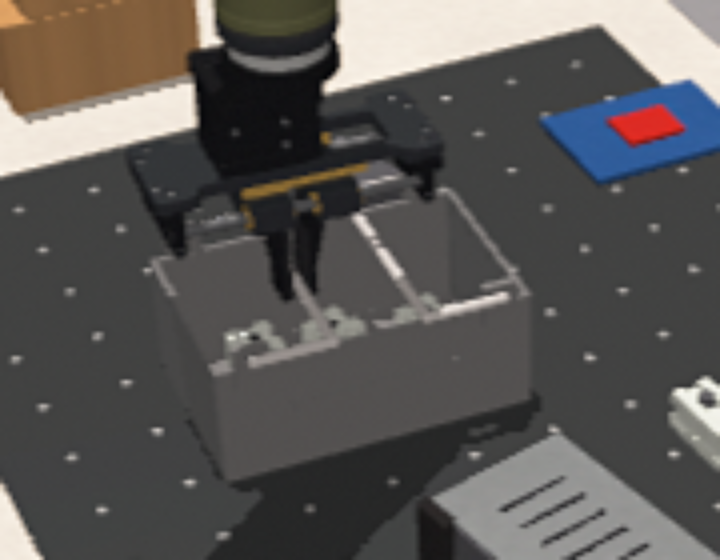

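Both bails are on their stops, with a 20 N press on bail_b. I release, rise, and fit the caddy pose.

Request:
move_arm --travel '[[0, 0, -0.004], [0, 0, 0], [0, 0, 0], [0, 0, 0], [0, 0, -0.08], [0, 0, -0.09], [0, 0, -0.09], [0, 0, -0.08]]' --rotation '[[0, 0, 0], [0, 0, 0], [0, 0, 0], [0, 0, 0], [0, 0, 0], [0, 0, 0], [0, 0, 0], [0, 0, 0]]' --fingers '[-1, -0.4, -0.4, -0.4, -0.4, -0.4, -0.4, -0.4]'

```text
time_s: 34.7
tool_pos: [0.4847, 0.2618, 0.2384]
ee_rot: [-2.29, -2.147, 0.02]
force: [0.4, 0.9, -0.8]
opening: 0.3
```

```bash
cat > cad.py <<'E'
from fit import *
def cmask(c,p,ss=2,z0=0):
    x,y,yaw=p
    return rend(c,box(.11,.13,.035,x,y,yaw,z0),ss)|rend(c,box(.016,.06,.055,x,y,yaw,z0+.055),ss)|rend(c,box(.012,.05,.06,x,y,yaw,z0),ss)
def cfit(obs,x0,z0=0):
    def f(p):
        t=0
        for c,r in obs:
            m=cmask(c,p,2,z0); r2=cv2.resize(r.astype(np.uint8),None,fx=2,fy=2,interpolation=0); t+=float((m&r2).sum())/float((m|r2).sum())
        return -t/len(obs)
    x0=np.array(x0,float)
    r=minimize(f,x0,method='Nelder-Mead',options=dict(initial_simplex=[x0,x0+[.01,0,0],x0+[0,.01,0],x0+[0,0,.12]],maxiter=200,xatol=1e-4,fatol=1e-4)); return r.x,-r.fun
E
python3 - <<'E'
from cad import *
from plan import plan
D=pickle.load(open('l.pkl','rb'))
obs=[(D[n]['cam'],D[n]['det']['caddy'][0][2]) for n in('scene','side')]
b=max((cfit(obs,[.51,-.285,y]) for y in(-.4,0,.4,1.2,1.57,2)),key=lambda r:r[1]);print(b,np.rad2deg(b[0][2]))
np.save('caddy.npy',b[0])
o=[]
for n,(x0,y0) in(('scene',(150,240)),('side',(290,290))):
    im=cv2.imread(f'pics/{n}_l.png');m=cmask(D[n]['cam'],b[0],1);cs,_=cv2.findContours(m,0,2);
    cv2.drawContours(im,cs,-1,(0,0,255),1);o.append(cv2.resize(im[y0:y0+110,x0:x0+110],None,fx=3.6,fy=3.6))
cv2.imwrite('pics/cadfit.png',np.hstack(o))
E
```

```text
(array([ 0.5020149 , -0.26463869,  1.26684965]), np.float64(0.954636921588396)) 72.58513845916718
```

View pics/cadfit.png

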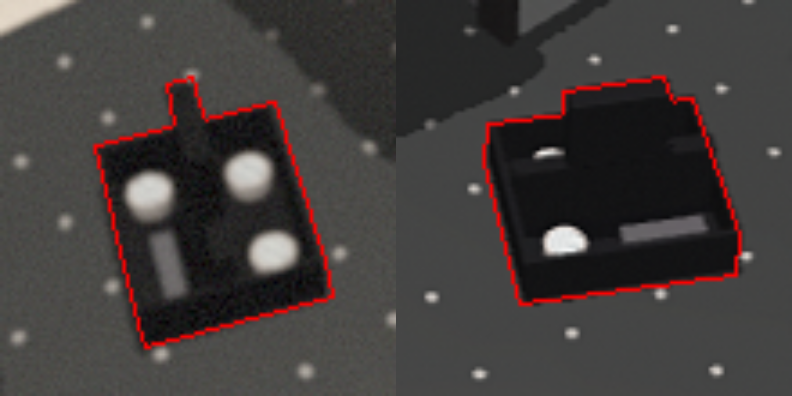

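```bash
python3 - <<'E'
from plan import *
plan([([.502,-.265,.2],72.6,0)])
E
```

```text
T [[-0.0953, 0.0094, 0.0076], [-0.0958, -0.0022, 0.0077], [-0.0947, -0.0137, 0.0076], [-0.0925, -0.0252, 0.0076], [-0.0887, -0.0361, 0.0075], [-0.0837, -0.0465, 0.0076], [-0.0775, -0.0563, 0.0074], [-0.0701, -0.0653, 0.0074]]
  R [[-0.002, -0.0, -0.231], [-0.003, -0.0, -0.231], [-0.002, -0.0, -0.232], [-0.003, -0.0, -0.231], [-0.002, -0.0, -0.231], [-0.002, -0.0, -0.231], [-0.003, -0.0, -0.231], [-0.002, -0.0, -0.232]]  f 0 8
T [[-0.0617, -0.0733, 0.0073], [-0.0524, -0.0802, 0.0072], [-0.0423, -0.086, 0.0071]]
  R [[-0.002, -0.0, -0.231], [-0.003, -0.0, -0.231], [-0.002, -0.0, -0.231]]  f 0 3
```

Request:
move_arm --travel '[[-0.095, 0.009, 0.007], [-0.096, -0.002, 0.008], [-0.095, -0.014, 0.008], [-0.092, -0.025, 0.008], [-0.089, -0.036, 0.008], [-0.084, -0.046, 0.008], [-0.078, -0.056, 0.007], [-0.07, -0.065, 0.007]]' --rotation '[[-0.002, 0, -0.231], [-0.003, 0, -0.231], [-0.002, 0, -0.231], [-0.003, 0, -0.231], [-0.002, 0, -0.231], [-0.002, 0, -0.231], [-0.003, 0, -0.231], [-0.002, 0, -0.231]]' --fingers '[0, 0, 0, 0, 0, 0, 0, 0]'

```text
time_s: 35.5
tool_pos: [0.497, -0.1221, 0.2079]
ee_rot: [-1.026, -2.968, 0.007]
force: [0.8, 1.2, -0.2]
opening: 0.502
```

Request:
move_arm --travel '[[-0.062, -0.073, 0.007], [-0.052, -0.08, 0.007], [-0.042, -0.086, 0.007], [0, 0, 0], [0, 0, 0], [0, 0, 0]]' --rotation '[[-0.002, 0, -0.231], [-0.003, 0, -0.231], [-0.002, 0, -0.231], [0, 0, 0], [0, 0, 0], [0, 0, 0]]' --fingers '[0, 0, 0, 0, 0, 0]'

```text
time_s: 36.1
tool_pos: [0.5014, -0.2579, 0.198]
ee_rot: [-0.494, -3.1, -0.001]
force: [0.1, 0.2, 0.5]
opening: 0.507
```

```bash
python3 - <<'E'
from plan import *
from cad import *
s=ctrl.sense();print(s['tool_pos'],s['ee_rot'],s['joints'],s['opening']);c=snap('wrist')
p=np.load('caddy.npy');m=cmask(c,p,1);im=c['color'][:,:,::-1].copy();cs,_=cv2.findContours(m,0,2);cv2.drawContours(im,cs,-1,(0,0,255),1)
m=rend(c,box(.016,.06,.055,*p,.055),1);cs,_=cv2.findContours(m,0,2);cv2.drawContours(im,cs,-1,(0,255,0),1)
cv2.imwrite('pics/w_r.png',im);snap('side','s_r.png')
plan([([.502,-.265,.2],72.6,0)])
E
```

```text
[ 0.50144357 -0.25793768  0.19795006] [-4.94151633e-01 -3.10046045e+00 -1.11358600e-03] [-0.03830945  0.14551071  0.51785665  1.68742258 -0.07402344  1.33028213
  1.7475005 ] 0.5071885774301538
T [[-0.0051, -0.0143, -0.0034]]
  R [[0.001, -0.003, -0.02]]  f 0 1
```

View pics/w_r.png

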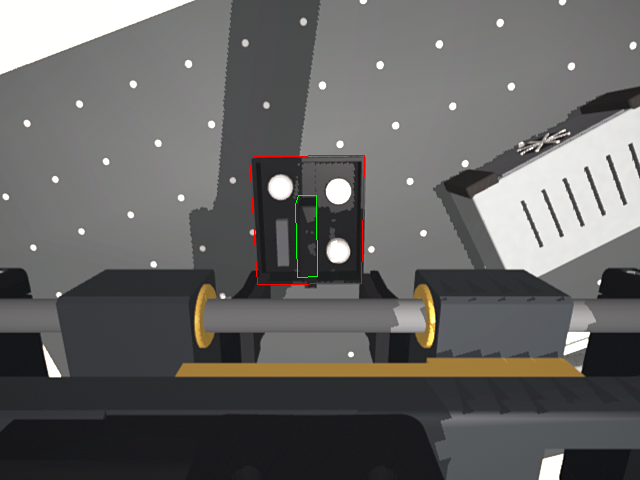

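View pics/s_r.png

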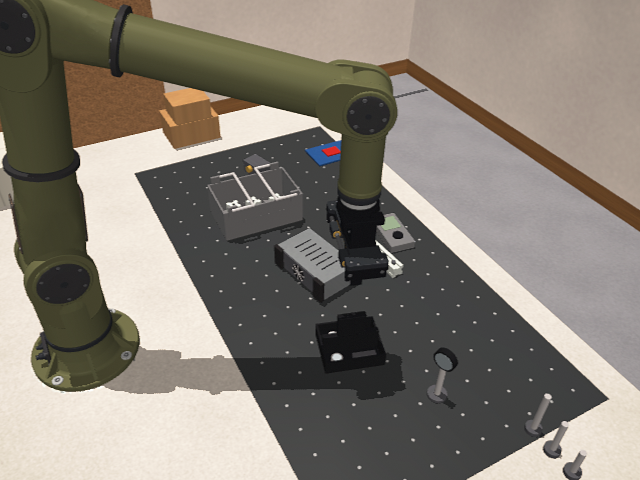

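The caddy model overlays the wrist view well. Descending on the slab after a 7 mm correction.

Request:
move_arm --travel '[[-0.005, -0.014, 0.03], [0, 0, 0.08], [0, 0, 0.08], [0, 0, 0.06], [0, 0, 0.014], [0, 0, 0]]' --rotation '[[0, 0, -0.02], [0, 0, 0], [0, 0, 0], [0, 0, 0], [0, 0, 0], [0, 0, 0]]' --fingers '[0, 0, 0, 0, 0, 0]' --squeeze 45

```text
time_s: 36.8
tool_pos: [0.5011, -0.2653, 0.066]
ee_rot: [-0.476, -3.102, -0.001]
force: [-0.4, -1.1, 0.5]
opening: 0.5
```

Request:
move_arm --travel '[[0, 0, 0], [0, 0, 0], [0, 0, 0], [0, 0, 0], [0, 0, 0], [0, 0, 0], [0, 0, 0]]' --rotation '[[0, 0, 0], [0, 0, 0], [0, 0, 0], [0, 0, 0], [0, 0, 0], [0, 0, 0], [0, 0, 0]]' --fingers '[-1, -1, -1, -1, -1, -1, -1]'

```text
time_s: 37.5
tool_pos: [0.5022, -0.266, 0.0673]
ee_rot: [0.478, 3.105, 0.001]
force: [-0.0, 2.3, 5.8]
opening: 0.178
```

```bash
python3 - <<'E'
from h import *
s=ctrl.sense();print(s['tool_pos'],s['ee_rot'],s['opening'],s['force']);snap('side','s_s.png')
E
```

```text
[ 0.50219416 -0.26602495  0.06727186] [4.78312617e-01 3.10474853e+00 1.45095168e-03] 0.17784001313959016 [-0.02761295  2.2783946   5.80562953]
```

View pics/s_s.png

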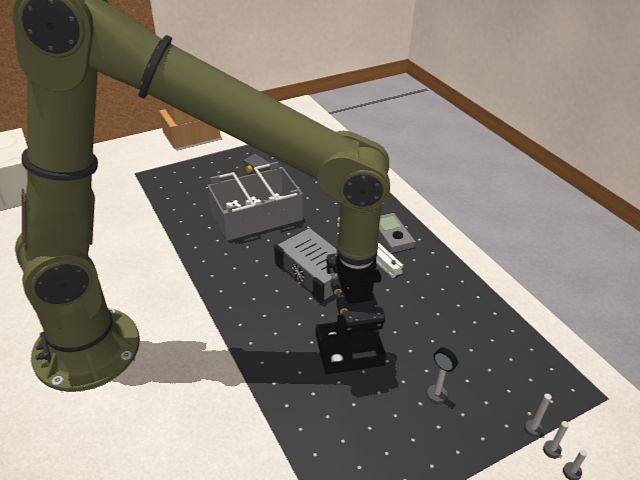

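Request:
move_arm --travel '[[0, 0, -0.02], [0, 0, -0.04], [0, 0, -0.05], [0, 0, -0.05], [0, 0, -0.05], [0, 0, -0.05], [0, 0, -0.04], [0, 0, 0]]' --rotation '[[0, 0, 0], [0, 0, 0], [0, 0, 0], [0, 0, 0], [0, 0, 0], [0, 0, 0], [0, 0, 0], [0, 0, 0]]' --fingers '[-1, -1, -1, -1, -1, -1, -1, -1]'

```text
time_s: 38.35
tool_pos: [0.5022, -0.2682, 0.219]
ee_rot: [0.48, 3.102, -0.002]
force: [0.7, -0.1, -3.6]
opening: 0.183
```

```bash
python3 - <<'E'
from plan import *
s=ctrl.sense();print(s['tool_pos'],s['ee_rot'],s['opening'],s['force']);snap('side','s_t.png');snap('wrist','w_t.png')
plan([([.517,-.0,.225],79.5,-1),([.5167,.262,.225],86.3,-1)])
E
```

```text
[ 0.50224433 -0.26816833  0.21898724] [ 4.80278952e-01  3.10171058e+00 -2.45398240e-03] 0.18266234592358574 [ 0.6775542  -0.10937642 -3.63868869]
T [[0.0217, 0.0864, -0.0031], [0.0199, 0.0869, -0.0032], [0.0181, 0.0872, -0.0031], [0.0163, 0.0876, -0.0032], [0.0145, 0.0879, -0.0031], [0.0127, 0.0882, -0.0032]]
  R [[-0.0, -0.001, -0.039], [-0.0, -0.001, -0.04], [-0.0, -0.0, -0.039], [-0.0, -0.001, -0.039], [-0.0, -0.001, -0.04], [-0.001, -0.001, -0.039]]  f -1 6
T [[0.016, 0.0859, 0.0], [0.0143, 0.0861, 0.0], [0.0126, 0.0865, 0.0001], [0.0109, 0.0866, -0.0], [0.0092, 0.0869, 0.0], [0.0074, 0.087, 0.0]]
  R [[0.0, 0.0, -0.038], [0.0, 0.0, -0.038], [0.0, 0.0, -0.037], [0.0, 0.0, -0.038], [0.0, 0.0, -0.038], [0.0, 0.0, -0.038]]  f -1 6
```

View pics/s_t.png

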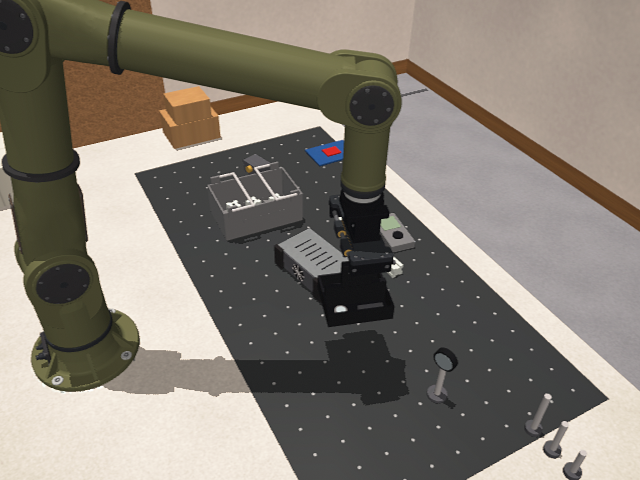

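View pics/w_t.png

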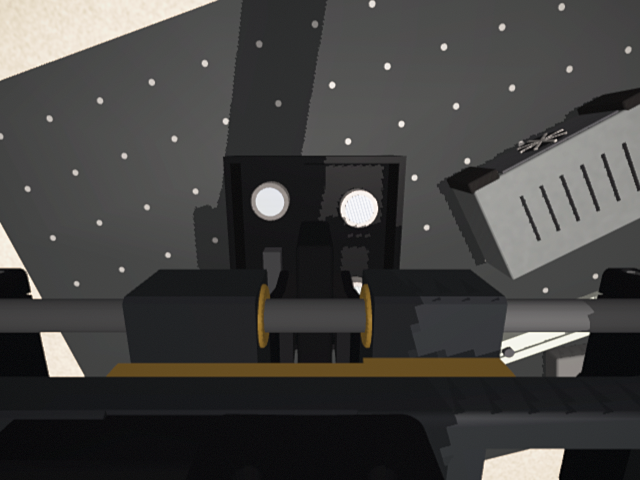

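Request:
move_arm --travel '[[0.007, 0.03, -0.002], [0.012, 0.058, -0.002], [0.012, 0.058, -0.002], [0.012, 0.058, -0.002], [0.012, 0.058, -0.002], [0.011, 0.058, -0.002], [0.01, 0.058, -0.002], [0.009, 0.058, -0.002]]' --rotation '[[0, 0, -0.015], [0, 0, -0.026], [0, 0, -0.026], [0, 0, -0.026], [0, 0, -0.026], [0, 0, -0.026], [0, 0, -0.026], [0, 0, -0.026]]' --fingers '[-1, -1, -1, -1, -1, -1, -1, -1]'

```text
time_s: 39.25
tool_pos: [0.5153, -0.0424, 0.223]
ee_rot: [-0.315, -3.122, -0.0]
force: [0.7, -0.2, -4.2]
opening: 0.176
```

```bash
python3 - <<'E'
from plan import *
s=ctrl.sense();print(s['tool_pos'],s['ee_rot'],s['opening'],s['force']);
plan([([.5167,.262,.225],86.3,-1)])
E
```

```text
[ 0.51533918 -0.04242117  0.22295667] [-3.14908957e-01 -3.12165244e+00 -6.37357628e-05] 0.17597375717496266 [ 0.65997556 -0.20702282 -4.15845484]
T [[0.017, 0.0853, -0.0005], [0.0153, 0.0856, -0.0006], [0.0137, 0.0859, -0.0006], [0.012, 0.0862, -0.0005], [0.0103, 0.0863, -0.0006], [0.0086, 0.0866, -0.0006], [0.0069, 0.0867, -0.0006]]
  R [[-0.0, -0.001, -0.037], [-0.0, -0.001, -0.037], [-0.0, -0.001, -0.038], [-0.0, -0.001, -0.037], [-0.0, -0.002, -0.037], [-0.0, -0.001, -0.037], [-0.0, -0.001, -0.038]]  f -1 7
```

Request:
move_arm --travel '[[0.011, 0.06, 0], [0.011, 0.06, 0], [0.01, 0.06, 0], [0.009, 0.06, 0], [0.008, 0.06, 0], [0.007, 0.06, 0], [0.007, 0.06, 0], [0.006, 0.06, 0]]' --rotation '[[0, 0, -0.026], [0, 0, -0.026], [0, 0, -0.026], [0, 0, -0.026], [0, 0, -0.026], [0, 0, -0.026], [0, 0, -0.026], [0, 0, -0.026]]' --fingers '[-1, -1, -1, -1, -1, -1, -1, -1]'

```text
time_s: 40.05
tool_pos: [0.5179, 0.1995, 0.2228]
ee_rot: [-0.145, -3.134, 0.002]
force: [1.0, -0.1, -3.4]
opening: 0.179
```

```bash
python3 - <<'E'
from plan import *
s=ctrl.sense();print(s['tool_pos'],s['ee_rot'],s['opening'],s['force']);
plan([([.5167,.262,.225],86.3,-1)])
E
```

```text
[0.51789401 0.1995113  0.22280695] [-1.44567472e-01 -3.13415156e+00  1.68419962e-03] 0.1794601964703163 [ 0.99531806 -0.14660377 -3.35181072]
T [[0.007, 0.0621, -0.0022], [0.006, 0.0622, -0.0023]]
  R [[-0.001, -0.004, -0.026], [-0.001, -0.004, -0.027]]  f -1 2
```

Request:
move_arm --travel '[[0.007, 0.05, -0.002], [0.004, 0.04, -0.002], [0.002, 0.02, 0], [0, 0.004, 0], [0, 0, 0], [0, 0, 0], [0, 0, 0]]' --rotation '[[0, -0.003, -0.026], [0, -0.003, -0.026], [0, 0, 0], [0, 0, 0], [0, 0, 0], [0, 0, 0], [0, 0, 0]]' --fingers '[-1, -1, -1, -1, -1, -1, -1]'

```text
time_s: 40.75
tool_pos: [0.5186, 0.2533, 0.2267]
ee_rot: [0.109, 3.137, -0.001]
force: [0.2, 0.5, -3.6]
opening: 0.178
```

```bash
python3 - <<'E'
from plan import *
from cad import *
from tote import *
s=ctrl.sense();print(s['tool_pos'],s['ee_rot'],s['opening'],s['force']);
plan([([.5167,.262,.225],86.3,-1)])
o=[]
T=np.load('tote.npy')
for n in('scene','side'):
    c=snap(n,f'{n}_u.png');m=ctrl.silhouettes(n,'caddy');print(n,[(round(float(x['p']),2),np.round(x['xy'])) for x in m])
    o.append((c,m[0]['region'] if m else None))
z=s['tool_pos'][2]-.0673
p=np.array([s['tool_pos'][0],s['tool_pos'][1],T[2]])
im=[]
for (c,_),(x0,y0,w) in zip(o,((310,80,180),(180,80,180))):
    k=c['color'][:,:,::-1].copy();m=cmask(c,p,1,z);cs,_=cv2.findContours(m,0,2);cv2.drawContours(k,cs,-1,(0,0,255),1)
    im.append(cv2.resize(k[y0:y0+w,x0:x0+w],None,fx=2.2,fy=2.2))
cv2.imwrite('pics/u.png',np.hstack(im))
E
```

```text
[0.51855302 0.25334126 0.22672934] [ 1.08741991e-01  3.13745144e+00 -5.51552200e-04] 0.17753768132063433 [ 0.21597316  0.45046718 -3.55443528]
T [[0.0049, 0.017, 0.0034]]
  R [[-0.001, 0.004, -0.009]]  f -1 1
scene [(0.58, array([398., 156.])), (0.47, array([379., 186.]))]
side [(0.64, array([252., 162.]))]
```

View pics/u.png

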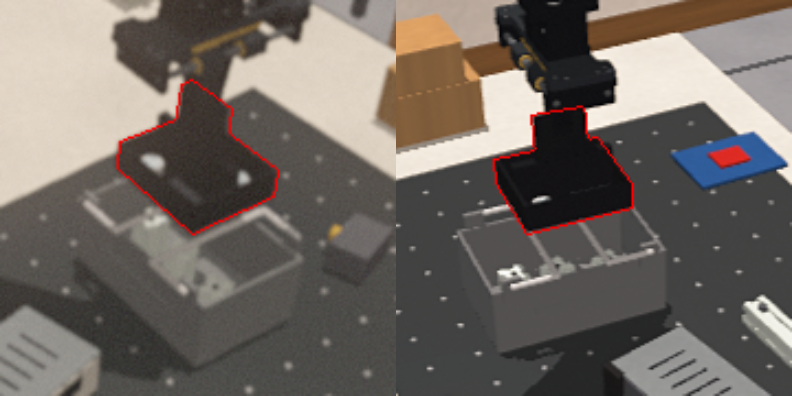

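The held caddy overlays well. Correcting the last 9 mm in y and lowering slowly.

Request:
move_arm --travel '[[0.005, 0.017, 0], [0, 0, 0.03], [0, 0, 0.03], [0, 0, 0.02], [0, 0, 0.016], [0, 0, 0], [0, 0, 0], [0, 0, 0]]' --rotation '[[0, 0.003, -0.009], [0, 0, 0], [0, 0, 0], [0, 0, 0], [0, 0, 0], [0, 0, 0], [0, 0, 0], [0, 0, 0]]' --fingers '[-1, -1, -1, -1, -1, -1, -1, -1]'

```text
time_s: 41.75
tool_pos: [0.5167, 0.2637, 0.1793]
ee_rot: [0.098, 3.138, 0.001]
force: [0.5, 0.2, -3.5]
opening: 0.182
```

```bash
python3 - <<'E'
from plan import *
s=ctrl.sense();print(s['tool_pos'],s['ee_rot'],s['opening'],s['force']);
plan([([.5167,.262,.172],86.3,-1)])
E
```

```text
[0.51669426 0.26373726 0.17932144] [9.80002896e-02 3.13843285e+00 1.35230564e-03] 0.18243581484552543 [ 0.47288422  0.19142038 -3.5304326 ]
T [[-0.0002, -0.0035, 0.0146]]
  R [[0.002, 0.003, 0.004]]  f -1 1
```

Request:
move_arm --travel '[[0, -0.003, 0.006], [0, 0, 0.006], [0, 0, 0.003], [0, 0, 0]]' --rotation '[[0, 0, 0.004], [0, 0, 0], [0, 0, 0], [0, 0, 0]]' --fingers '[-1, -1, -1, -1]'

```text
time_s: 42.15
tool_pos: [0.5162, 0.262, 0.1713]
ee_rot: [0.101, 3.139, 0.0]
force: [0.8, -0.8, -1.4]
opening: 0.179
```

```bash
python3 - <<'E'
from plan import *
s=ctrl.sense();print(s['tool_pos'],s['ee_rot'],s['opening'],s['force']);
o=[]
for n,(x0,y0) in(('scene',(320,110)),('side',(180,120))):
    c=snap(n);o.append(cv2.resize(c['color'][y0:y0+130,x0:x0+150,::-1],None,fx=2.6,fy=2.6,interpolation=2))
cv2.imwrite('pics/v.png',np.hstack(o))
E
```

```text
[0.51618868 0.26200403 0.17129075] [1.01139643e-01 3.13924674e+00 3.47627898e-04] 0.17882355997937388 [ 0.77483831 -0.78543428 -1.40669048]
```

View pics/v.png

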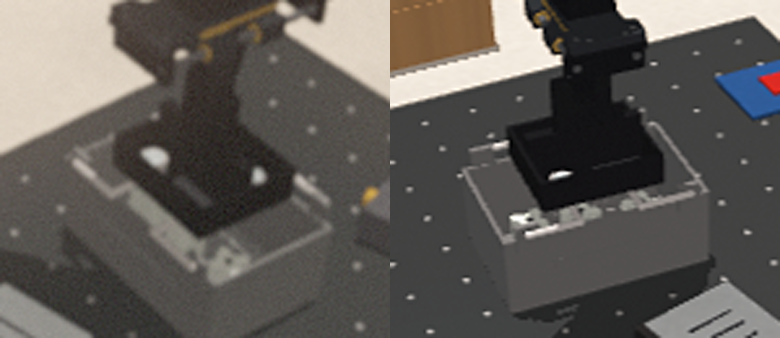

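Contact is starting, as the carried weight has dropped from 3.5 to 1.4 N. One millimetre more, then release.

Request:
move_arm --travel '[[0, 0, 0.003], [0, 0, 0]]' --rotation '[[0, 0, 0], [0, 0, 0]]' --fingers '[-1, -1]'

```text
time_s: 42.45
tool_pos: [0.5163, 0.262, 0.1712]
ee_rot: [0.101, 3.139, 0.001]
force: [-2.5, -2.0, 5.3]
opening: 0.175
```

Request:
move_arm --travel '[[0, 0, 0], [0, 0, 0], [0, 0, 0], [0, 0, 0], [0, 0, -0.03], [0, 0, -0.06], [0, 0, -0.08], [0, 0, -0.08]]' --rotation '[[0, 0, 0], [0, 0, 0], [0, 0, 0], [0, 0, 0], [0, 0, 0], [0, 0, 0], [0, 0, 0], [0, 0, 0]]' --fingers '[-0.3, -0.3, -0.3, -0.3, -0.3, -0.3, -0.3, -0.3]'

```text
time_s: 43.25
tool_pos: [0.5158, 0.2619, 0.2969]
ee_rot: [0.101, 3.139, 0.0]
force: [0.3, 0.3, 0.3]
opening: 0.353
```

```bash
python3 - <<'E'
from plan import *
from cad import *
s=ctrl.sense();print(s['tool_pos'],s['ee_rot'],s['opening'],s['force']);
T=np.load('tote.npy');obs=[];ims=[]
for n in('scene','side'):
    c=snap(n);m=ctrl.silhouettes(n,'caddy');print(n,[(round(float(x['p']),2),np.round(x['xy']),x['region'].sum()) for x in m])
    g=proj(c,[.5167,.262,.13]);m=min(m,key=lambda x:np.hypot(*(np.array(x['xy'])-g)));obs.append((c,m['region']));ims.append(c)
r=cfit(obs,[.5167,.262,T[2]],.104);print(r,np.rad2deg(r[0][2]));
dx=r[0][:2]-T[:2];print('off tote x,y mm',1e3*(dx@[np.cos(T[2]),np.sin(T[2])]),1e3*(dx@[-np.sin(T[2]),np.cos(T[2])]),np.rad2deg(r[0][2]-T[2]))
o=[]
for c,(x0,y0) in zip(ims,((320,110),(180,120))):
    k=c['color'][:,:,::-1].copy();mm=cmask(c,r[0],1,.104);cs,_=cv2.findContours(mm,0,2);cv2.drawContours(k,cs,-1,(0,0,255),1)
    o.append(cv2.resize(k[y0:y0+130,x0:x0+150],None,fx=2.6,fy=2.6,interpolation=2))
cv2.imwrite('pics/x.png',np.hstack(o))
E
```

```text
[0.51580512 0.26194266 0.29689693] [1.00940106e-01 3.13932748e+00 4.81569478e-04] 0.3528102478346681 [0.26420235 0.26042804 0.29478302]
scene [(0.94, array([397., 173.]), np.int64(2667))]
side [(0.73, array([253., 180.]), np.int64(2194)), (0.23, array([230., 206.]), np.int64(55))]
(array([0.5153353 , 0.26151536, 1.51261496]), np.float64(0.9601001913181137)) 86.66645351288729
off tote x,y mm -0.6151331584318684 1.3016552952573035 0.3711847022529267
```

View pics/x.png

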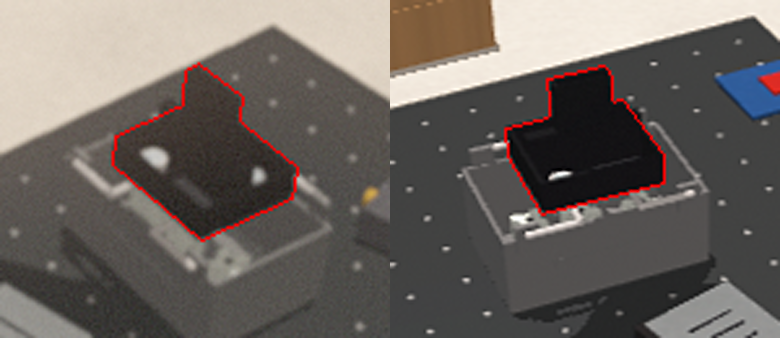

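The caddy is centred to about 1.3 mm, 0.4° off the tote and level. Now the pushing, so I move the shut fingers behind the left bumper.

```bash
cat > sup.py <<'E'
from fit import *
RAILC=np.array([.7166,-.0004]);RY=.088
def sup_corners(p):
    c,s=np.cos(p[2]),np.sin(p[2]);M=np.array([[c,-s],[s,c]])
    return {k:M@np.array(v)+p[:2] for k,v in dict(fl=(.0525,.088),fr=(.0525,-.088),rl=(-.0605,.075),rr=(-.0605,-.075)).items()}
def smask(c,p,ss=2):
    m=rend(c,box(.105,.18,.065,*p),ss)
    return m|rend(c,box(.111,.18,.065,*p,x0=-.003),ss)
def sfit(obs,x0):
    return fit(obs,lambda p:box(.111,.18,.065,*p,x0=-.003),x0,[.01,.01,.08])
def railframe(P,rc=None,ry=None):
    rc=RAILC if rc is None else rc; ry=RY if ry is None else ry
    x=np.array([np.cos(ry),np.sin(ry)]);y=np.array([-x[1],x[0]]);o=rc-.015*x
    d=np.asarray(P)-o; return np.array([d@x,d@y])
def report(p):
    C=sup_corners(p)
    print('supply',np.round(p,4),'rel yaw deg',round(np.rad2deg(p[2]-RY),2),'fl/fr rail x,y mm',np.round(railframe(C['fl'])*1e3,1),np.round(railframe(C['fr'])*1e3,1),'rl',np.round(C['rl'],4),'rr',np.round(C['rr'],4))
def see(guess,cams=('scene','side'),tag=None):
    obs=[];ims=[]
    for n in cams:
        c=snap(n);m=ctrl.silhouettes(n,'supply');g=proj(c,[guess[0],guess[1],.04])
        if not m: print(n,'none');continue
        m=min(m,key=lambda x:np.hypot(*(np.array(x['xy'])-g)));obs.append((c,m['region']));ims.append((n,c))
        print(n,round(float(m['p']),2),m['region'].sum(),'dist',np.round(np.hypot(*(np.array(m['xy'])-g))))
    r=sfit(obs,guess);print('iou',round(r[1],3));report(r[0]);np.save('sup.npy',r[0])
    if tag:
        o=[]
        for n,c in ims:
            k=c['color'][:,:,::-1].copy();mm=rend(c,box(.111,.18,.065,*r[0],x0=-.003),1);cs,_=cv2.findContours(mm,0,2);cv2.drawContours(k,cs,-1,(0,0,255),1)
            g=proj(c,[r[0][0],r[0][1],.04]).astype(int);a,b=max(0,g[0]-75),max(0,g[1]-70);o.append(cv2.resize(k[b:b+140,a:a+150],None,fx=2.6,fy=2.6,interpolation=2))
        cv2.imwrite(f'pics/{tag}.png',np.hstack(o))
    return r[0]
E
python3 - <<'E'
from sup import *
from plan import plan
see(np.array([.549,-.018,.205]),tag='y0')
plan([([.445,.043,.2],5,-1)])
E
```

```text
scene 0.91 4299 dist 5.0
side 0.81 3571 dist 3.0
iou 0.918
supply [ 0.5494 -0.0173  0.1976] rel yaw deg 6.28 fl/fr rail x,y mm [-110.5   91. ] [-91.2 -83.9] rl [0.4754 0.0443] rr [ 0.5048 -0.1028]
T [[0.0112, -0.0445, 0.0187], [0.0048, -0.0457, 0.0187], [-0.0017, -0.0459, 0.0187], [-0.0082, -0.0452, 0.0187], [-0.0145, -0.0436, 0.0187], [-0.0205, -0.0411, 0.0186], [-0.0262, -0.0378, 0.0187], [-0.0312, -0.0337, 0.0186]]
  R [[-0.0, -0.0, 0.271], [-0.001, -0.0, 0.271], [-0.0, -0.0, 0.271], [-0.001, -0.0, 0.271], [-0.0, -0.0, 0.271], [-0.001, -0.0, 0.271], [-0.0, -0.001, 0.271], [-0.001, 0.0, 0.271]]  f -1 8
T [[-0.0356, -0.029, 0.0187], [-0.0394, -0.0236, 0.0186]]
  R [[-0.0, 0.0, 0.272], [-0.001, 0.0, 0.271]]  f -1 2
```

View pics/y0.png

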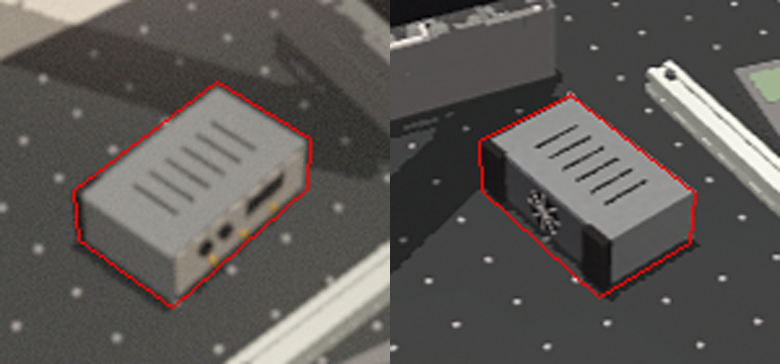

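Request:
move_arm --travel '[[0.011, -0.044, 0], [0.005, -0.046, 0], [-0.002, -0.046, 0.01], [-0.008, -0.045, 0.02], [-0.014, -0.044, 0.03], [-0.02, -0.041, 0.04], [-0.026, -0.038, 0.04], [-0.031, -0.034, 0.04]]' --rotation '[[0, 0, 0.271], [0, 0, 0.271], [0, 0, 0.271], [0, 0, 0.271], [0, 0, 0.271], [0, 0, 0.271], [0, 0, 0.271], [0, 0, 0.271]]' --fingers '[-1, -1, -1, -1, -1, -1, -1, -1]'

```text
time_s: 44.45
tool_pos: [0.458, 0.0865, 0.2028]
ee_rot: [-1.78, -2.588, 0.002]
force: [0.5, 0.4, -0.2]
opening: 0.007
```

Request:
move_arm --travel '[[-0.036, -0.029, 0.01], [-0.039, -0.024, 0], [0, 0, 0], [0, 0, 0], [0, 0, 0]]' --rotation '[[0, 0, 0.271], [0, 0, 0.271], [0, 0, 0], [0, 0, 0], [0, 0, 0]]' --fingers '[-1, -1, -1, -1, -1]'

```text
time_s: 44.95
tool_pos: [0.445, 0.0448, 0.1993]
ee_rot: [-2.119, -2.319, -0.0]
force: [0.4, 0.5, 0.2]
opening: 0.007
```

```bash
python3 - <<'E'
from plan import *
s=ctrl.sense();print(s['tool_pos'],s['ee_rot'],s['joints'],s['opening'],s['force']);snap('side','s_z.png');snap('wrist','w_z.png')
plan([([.445,.045,.1],5,-1)])
E
```

```text
[0.44495665 0.04477659 0.19930846] [-2.11884270e+00 -2.31930422e+00 -4.62305173e-04] [-0.40541646 -0.12328552  0.22729312  1.93162293  0.02823179  1.33006363
 -0.09624459] 0.006978868628532874 [0.4414125  0.4521196  0.15825922]
T [[0.0002, -0.0, 0.0663], [0.0001, -0.0001, 0.0663], [0.0002, -0.0, 0.0662]]
  R [[0.0, -0.0, 0.002], [0.0, -0.0, 0.002], [0.0, -0.0, 0.001]]  f -1 3
```

View pics/s_z.png

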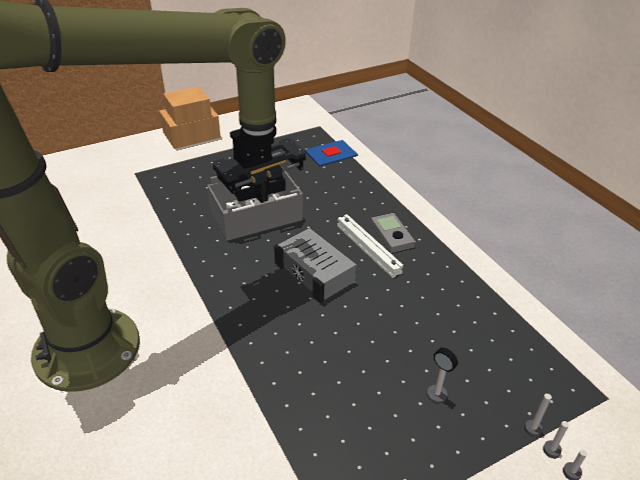

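View pics/w_z.png

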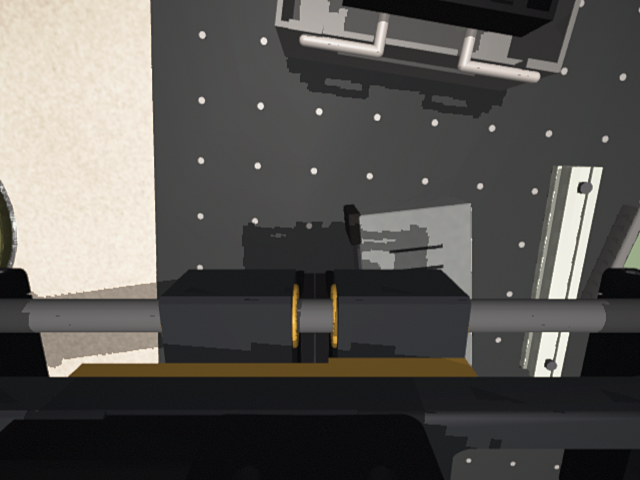

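Request:
move_arm --travel '[[0, 0, 0.09], [0, 0, 0.09], [0, 0, 0.09], [0, 0, 0.06], [0, 0, 0.02], [0, 0, 0]]' --rotation '[[0, 0, 0], [0, 0, 0], [0, 0, 0], [0, 0, 0], [0, 0, 0], [0, 0, 0]]' --fingers '[-1, -1, -1, -1, -1, -1]'

```text
time_s: 45.65
tool_pos: [0.4441, 0.044, 0.0236]
ee_rot: [-2.12, -2.317, 0.003]
force: [-0.5, 0.1, 0.6]
opening: 0.004
```

Request:
move_arm --travel '[[0, 0.015, 0], [0, 0.015, 0], [0, 0.008, 0], [0.002, 0.008, 0], [0.003, 0.008, 0], [0.003, 0.008, 0], [0, 0, 0]]' --rotation '[[0, 0, 0], [0, 0, 0], [0, 0, 0], [0, 0, 0], [0, 0, 0], [0, 0, 0], [0, 0, 0]]' --fingers '[-1, -1, -1, -1, -1, -1, -1]'

```text
time_s: 46.35
tool_pos: [0.4741, 0.051, 0.0245]
ee_rot: [-2.12, -2.315, 0.003]
force: [-4.3, 0.7, 2.6]
opening: 0.005
```

```bash
python3 - <<'E'
from sup import *
s=ctrl.sense();print(s['tool_pos'],s['force'],s['wrist_torque'])
see(np.load('sup.npy'),cams=('scene','side'),tag='y1')
E
```

```text
[0.47407397 0.05103279 0.02447934] [-4.26198218  0.70427567  2.59866389] [0.22677123 1.04164182 0.0393665 ]
scene 0.59 4108 dist 3.0
side 0.96 3480 dist 2.0
iou 0.89
supply [ 0.5524 -0.0185  0.1462] rel yaw deg 3.34 fl/fr rail x,y mm [-102.8   87.3] [-92.6 -88.4] rl [0.4816 0.0469] rr [ 0.5035 -0.1015]
```

View pics/y1.png

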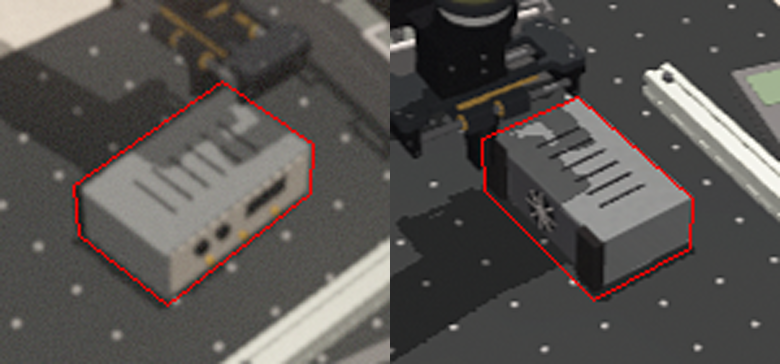

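Request:
move_arm --travel '[[0.004, 0.008, 0], [0.004, 0.008, 0], [0.004, 0.008, 0], [0.003, 0.008, 0], [0.003, 0.008, 0], [0.003, 0.008, 0], [0, 0, 0]]' --rotation '[[0, 0, 0], [0, 0, 0], [0, 0, 0], [0, 0, 0], [0, 0, 0], [0, 0, 0], [0, 0, 0]]' --fingers '[-1, -1, -1, -1, -1, -1, -1]'

```text
time_s: 47.25
tool_pos: [0.4971, 0.0636, 0.0244]
ee_rot: [-2.12, -2.315, 0.003]
force: [-4.8, 1.6, 1.7]
opening: 0.005
```

```bash
python3 - <<'E'
from sup import *
s=ctrl.sense();print(s['tool_pos'],s['force'])
p=np.load('sup.npy');see(p+[.008,0,-.2],cams=('scene','side'),tag='y2')
E
```

```text
[0.49706476 0.0635767  0.02435772] [-4.82854959  1.63635359  1.6549408 ]
scene 0.78 4263 dist 3.0
side 0.61 3270 dist 5.0
iou 0.894
supply [ 0.5606 -0.0186 -0.0534] rel yaw deg -8.1 fl/fr rail x,y mm [-77.6  75.3] [-102.4  -98.9] rl [0.5042 0.0595] rr [ 0.4962 -0.0903]
```

View pics/y2.png

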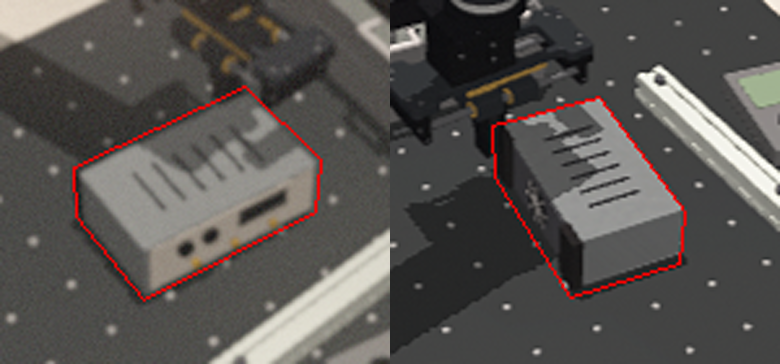

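The push behaves as expected: rel yaw went from +6 to −8°, and the supply advanced. Shifting behind the right bumper.

Request:
move_arm --travel '[[0, -0.04, 0], [0, -0.04, 0], [-0.06, 0, 0], [-0.09, 0, 0], [-0.09, 0, 0], [-0.07, 0, 0], [0, 0, 0], [0, 0, 0]]' --rotation '[[0, 0, 0], [0, 0, 0], [0, 0, 0], [0, 0, 0], [0, 0, 0], [0, 0, 0], [0, 0, 0], [0, 0, 0]]' --fingers '[-1, -1, -1, -1, -1, -1, -1, -1]'

```text
time_s: 48.25
tool_pos: [0.4731, -0.0957, 0.025]
ee_rot: [2.124, 2.313, 0.002]
force: [0.7, 0.4, 0.4]
opening: 0.005
```

```bash
python3 - <<'E'
from sup import *
s=ctrl.sense();print(s['tool_pos'],s['force'])
see(np.load('sup.npy'))
E
```

```text
[ 0.47306443 -0.09570981  0.02495627] [0.69404053 0.43147852 0.40385785]
scene 0.59 4257 dist 3.0
side 0.64 1406 dist 21.0
iou 0.64
supply [ 0.5606 -0.0186 -0.0534] rel yaw deg -8.1 fl/fr rail x,y mm [-77.6  75.3] [-102.4  -98.9] rl [0.5042 0.0595] rr [ 0.4962 -0.0903]
```

Request:
move_arm --travel '[[0, 0.014, 0], [0, 0.014, 0], [-0.003, 0.008, 0], [-0.004, 0.008, 0], [-0.004, 0.008, 0], [-0.004, 0.008, 0], [-0.004, 0.008, 0], [-0.004, 0.008, 0]]' --rotation '[[0, 0, 0], [0, 0, 0], [0, 0, 0], [0, 0, 0], [0, 0, 0], [0, 0, 0], [0, 0, 0], [0, 0, 0]]' --fingers '[-1, -1, -1, -1, -1, -1, -1, -1]'

```text
time_s: 49.25
tool_pos: [0.5087, -0.1032, 0.024]
ee_rot: [-2.119, -2.313, 0.005]
force: [-7.4, 0.1, 6.2]
opening: 0.007
```

```bash
python3 - <<'E'
from sup import *
s=ctrl.sense();print(s['tool_pos'],s['force'])
p=np.load('sup.npy');see(p+[.008,0,.15],cams=('scene',),tag='y3')
E
```

```text
[ 0.5086852  -0.1031998   0.02395785] [-7.36577102  0.09548816  6.23487908]
scene 0.89 3834 dist 6.0
iou 0.815
supply [ 0.5635 -0.016   0.1187] rel yaw deg 1.76 fl/fr rail x,y mm [-89.1  87.5] [-83.7 -88.4] rl [0.4945 0.0513] rr [ 0.5123 -0.0976]
```

View pics/y3.png

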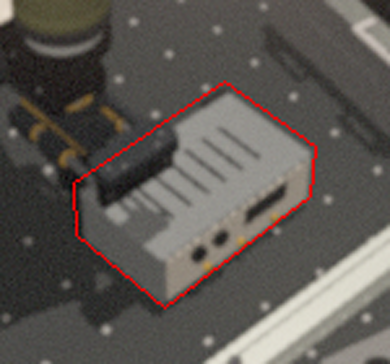

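Request:
move_arm --travel '[[-0.004, 0.008, 0], [-0.004, 0.008, 0], [-0.004, 0.008, 0], [-0.003, 0.006, 0], [0, 0, 0], [0, -0.03, 0], [0, -0.04, 0], [0, 0, 0]]' --rotation '[[0, 0, 0], [0, 0, 0], [0, 0, 0], [0, 0, 0], [0, 0, 0], [0, 0, 0], [0, 0, 0], [0, 0, 0]]' --fingers '[-1, -1, -1, -1, -1, -1, -1, -1]'

```text
time_s: 50.15
tool_pos: [0.4906, -0.1125, 0.0243]
ee_rot: [-2.123, -2.315, -0.001]
force: [-0.4, 0.6, -0.1]
opening: 0.004
```

```bash
python3 - <<'E'
from sup import *
s=ctrl.sense();print(s['tool_pos'],s['force'])
p=np.load('sup.npy');see(p+[.008,0,.1],cams=('scene','side'),tag='y4')
E
```

```text
[ 0.49062257 -0.11253608  0.02431597] [-0.41089259  0.57561895 -0.07064637]
scene 0.92 4207 dist 5.0
side 0.69 1217 dist 26.0
iou 0.608
supply [ 0.573  -0.0209  0.2575] rel yaw deg 9.71 fl/fr rail x,y mm [-92.9  87.8] [-63.2 -85.7] rl [0.4954 0.0362] rr [ 0.5336 -0.1088]
```

View pics/y4.png

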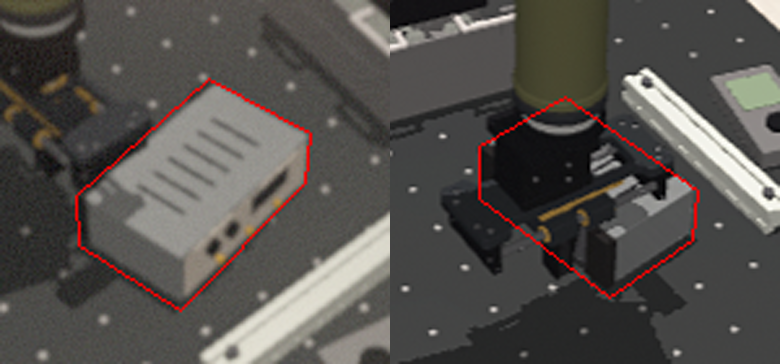

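Request:
move_arm --travel '[[0, -0.024, 0], [0.07, 0, 0], [0.09, 0, 0], [0.08, 0, 0], [0.06, 0, 0], [0, 0, 0], [0, 0, 0]]' --rotation '[[0, 0, 0], [0, 0, 0], [0, 0, 0], [0, 0, 0], [0, 0, 0], [0, 0, 0], [0, 0, 0]]' --fingers '[-1, -1, -1, -1, -1, -1, -1]'

```text
time_s: 51.05
tool_pos: [0.4666, 0.0363, 0.0245]
ee_rot: [2.12, 2.318, 0.0]
force: [0.3, -0.6, -1.2]
opening: 0.007
```

```bash
python3 - <<'E'
from sup import *
s=ctrl.sense();print(s['tool_pos'],s['force'])
p=np.load('sup.npy');see(p,cams=('scene','side'),tag='y5')
E
```

```text
[0.46655092 0.03627066 0.02453913] [ 0.31418163 -0.56991602 -1.23295853]
scene 0.74 4274 dist 3.0
side 0.82 3487 dist 2.0
iou 0.903
supply [ 0.573  -0.019   0.2553] rel yaw deg 9.59 fl/fr rail x,y mm [-92.6  89.6] [-63.3 -84. ] rl [0.4955 0.0383] rr [ 0.5334 -0.1069]
```

View pics/y5.png

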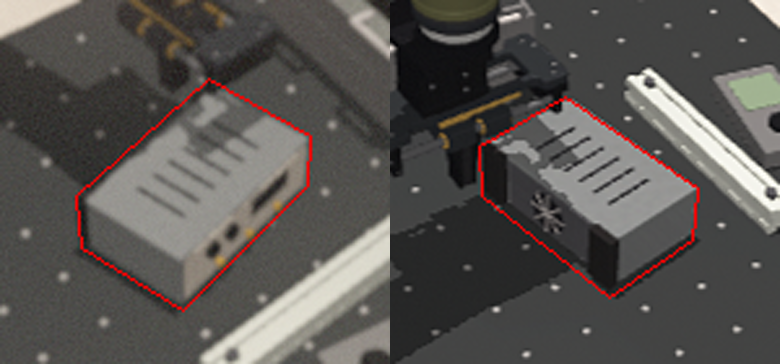

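Request:
move_arm --travel '[[0, 0.02, 0], [0, 0.018, 0], [0.003, 0.01, 0], [0.004, 0.01, 0], [0.004, 0.01, 0], [0.004, 0.01, 0], [0.004, 0.01, 0], [0.004, 0.01, 0]]' --rotation '[[0, 0, 0], [0, 0, 0], [0, 0, 0], [0, 0, 0], [0, 0, 0], [0, 0, 0], [0, 0, 0], [0, 0, 0]]' --fingers '[-1, -1, -1, -1, -1, -1, -1, -1]'

```text
time_s: 52.05
tool_pos: [0.5114, 0.0521, 0.0238]
ee_rot: [-2.118, -2.312, 0.008]
force: [-9.6, 0.4, 7.3]
opening: 0.006
```

Request:
move_arm --travel '[[0.004, 0.01, 0], [0.003, 0.008, 0], [0, 0, 0]]' --rotation '[[0, 0, 0], [0, 0, 0], [0, 0, 0]]' --fingers '[-1, -1, -1]'

```text
time_s: 52.35
tool_pos: [0.5211, 0.057, 0.0238]
ee_rot: [-2.119, -2.314, 0.005]
force: [-6.4, 1.4, 3.6]
opening: 0.008
```

```bash
python3 - <<'E'
from sup import *
s=ctrl.sense();print(s['tool_pos'],s['force'])
p=np.load('sup.npy');see(p+[.015,0,-.3],cams=('scene','side'),tag='y6')
E
```

```text
[0.52114679 0.05699427 0.02379371] [-6.37005699  1.38750246  3.60154433]
scene 0.94 4394 dist 6.0
side 0.84 3384 dist 1.0
iou 0.903
supply [ 0.5874 -0.0196 -0.011 ] rel yaw deg -5.67 fl/fr rail x,y mm [-54.5  74.6] [ -71.9 -100.5] rl [0.5277 0.0561] rr [ 0.526  -0.0939]
```

View pics/y6.png

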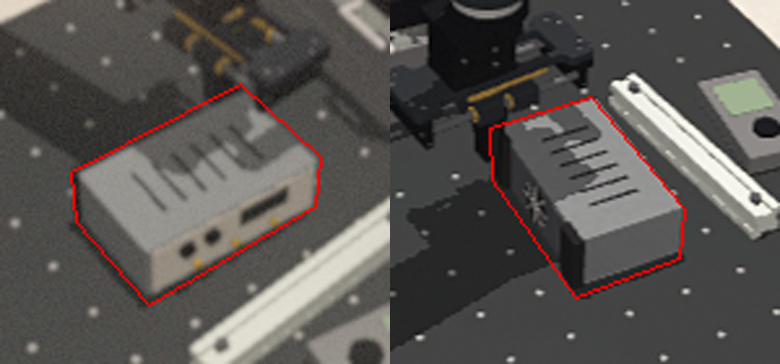

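Request:
move_arm --travel '[[0.004, 0.009, 0], [0.004, 0.009, 0], [0, 0, 0], [0, -0.04, 0], [0, -0.04, 0], [-0.08, 0, 0], [-0.09, 0, 0], [-0.08, 0, 0]]' --rotation '[[0, 0, 0], [0, 0, 0], [0, 0, 0], [0, 0, 0], [0, 0, 0], [0, 0, 0], [0, 0, 0], [0, 0, 0]]' --fingers '[-1, -1, -1, -1, -1, -1, -1, -1]'

```text
time_s: 53.35
tool_pos: [0.5042, -0.069, 0.025]
ee_rot: [2.12, 2.315, 0.003]
force: [0.8, 0.2, 0.1]
opening: 0.007
```

Request:
move_arm --travel '[[-0.05, 0, 0], [0, 0, 0], [0, 0, 0]]' --rotation '[[0, 0, 0], [0, 0, 0], [0, 0, 0]]' --fingers '[-1, -1, -1]'

```text
time_s: 53.65
tool_pos: [0.5058, -0.0923, 0.0245]
ee_rot: [2.123, 2.314, 0.001]
force: [-0.5, 0.2, 0.1]
opening: 0.005
```

```bash
python3 - <<'E'
from sup import *
s=ctrl.sense();print(s['tool_pos'],s['force'])
p=np.load('sup.npy');see(p+[.003,0,-.06],cams=('scene',),tag='y7')
E
```

```text
[ 0.50575623 -0.09230291  0.02454587] [-0.48669499  0.21805673  0.14556458]
scene 0.46 3862 dist 96.0
iou 0.0
supply [ 0.5904 -0.0196 -0.071 ] rel yaw deg -9.11 fl/fr rail x,y mm [-46.7  70.6] [ -74.5 -103.2] rl [0.5353 0.0595] rr [ 0.5247 -0.0901]
```

View pics/y7.png

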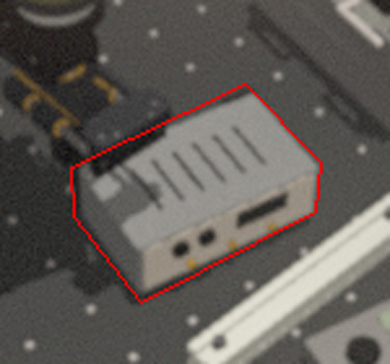

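The network picked something else here, but the predicted outline fits the picture: rel yaw −9°. Right push next.

Request:
move_arm --travel '[[0, 0.016, 0], [-0.003, 0.01, 0], [-0.004, 0.01, 0], [-0.004, 0.01, 0], [-0.004, 0.01, 0], [-0.004, 0.01, 0], [-0.004, 0.01, 0], [-0.004, 0.01, 0]]' --rotation '[[0, 0, 0], [0, 0, 0], [0, 0, 0], [0, 0, 0], [0, 0, 0], [0, 0, 0], [0, 0, 0], [0, 0, 0]]' --fingers '[-1, -1, -1, -1, -1, -1, -1, -1]'

```text
time_s: 54.55
tool_pos: [0.5464, -0.1021, 0.0241]
ee_rot: [-2.118, -2.314, 0.007]
force: [-7.9, -2.3, 5.9]
opening: 0.002
```

Request:
move_arm --travel '[[-0.003, 0.01, 0], [0, 0, 0], [0, -0.03, 0], [0, -0.04, 0], [0, 0, 0]]' --rotation '[[0, 0, 0], [0, 0, 0], [0, 0, 0], [0, 0, 0], [0, 0, 0]]' --fingers '[-1, -1, -1, -1, -1]'

```text
time_s: 55.05
tool_pos: [0.5179, -0.1054, 0.0242]
ee_rot: [-2.121, -2.316, 0.0]
force: [0.5, 0.1, 0.4]
opening: 0.007
```

```bash
python3 - <<'E'
from sup import *
s=ctrl.sense();print(s['tool_pos'],s['force'])
p=np.load('sup.npy');see(p+[.012,0,.25],cams=('scene',),tag='y8')
E
```

```text
[ 0.51792402 -0.10538654  0.02418462] [0.46696205 0.06770997 0.43943763]
scene 0.6 4534 dist 3.0
iou 0.934
supply [ 0.6042 -0.017   0.1921] rel yaw deg 5.96 fl/fr rail x,y mm [-55.4  86.3] [-37.1 -88.7] rl [0.5305 0.0451] rr [ 0.5591 -0.1021]
```

View pics/y8.png

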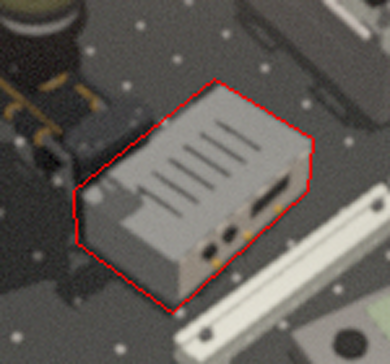

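Request:
move_arm --travel '[[0.07, 0, 0], [0.09, 0, 0], [0.09, 0, 0], [0.05, 0, 0], [0, 0, 0], [0, 0, 0]]' --rotation '[[0, 0, 0], [0, 0, 0], [0, 0, 0], [0, 0, 0], [0, 0, 0], [0, 0, 0]]' --fingers '[-1, -1, -1, -1, -1, -1]'

```text
time_s: 55.75
tool_pos: [0.5074, 0.0446, 0.0248]
ee_rot: [2.119, 2.318, 0.002]
force: [0.6, -1.0, -0.1]
opening: 0.008
```

Request:
move_arm --travel '[[0, 0.016, 0], [0, 0.014, 0], [0.003, 0.01, 0], [0.004, 0.01, 0], [0.004, 0.01, 0], [0.004, 0.01, 0], [0.004, 0.01, 0], [0.003, 0.01, 0]]' --rotation '[[0, 0, 0], [0, 0, 0], [0, 0, 0], [0, 0, 0], [0, 0, 0], [0, 0, 0], [0, 0, 0], [0, 0, 0]]' --fingers '[-1, -1, -1, -1, -1, -1, -1, -1]'

```text
time_s: 56.55
tool_pos: [0.5469, 0.0582, 0.0239]
ee_rot: [-2.12, -2.311, 0.008]
force: [-8.7, 0.3, 7.0]
opening: 0.005
```

```bash
python3 - <<'E'
from sup import *
s=ctrl.sense();print(s['tool_pos'],s['force'])
p=np.load('sup.npy');see(p+[.01,0,-.2],cams=('scene','side'),tag='y9')
E
```

```text
[0.54688051 0.05818528 0.02389642] [-8.73560807  0.30824876  6.995764  ]
scene 0.65 4521 dist 3.0
side 0.92 3214 dist 1.0
iou 0.894
supply [ 0.6145 -0.0161 -0.0104] rel yaw deg -5.64 fl/fr rail x,y mm [-27.2  75.8] [-44.5 -99.4] rl [0.5548 0.0596] rr [ 0.5532 -0.0904]
```

View pics/y9.png

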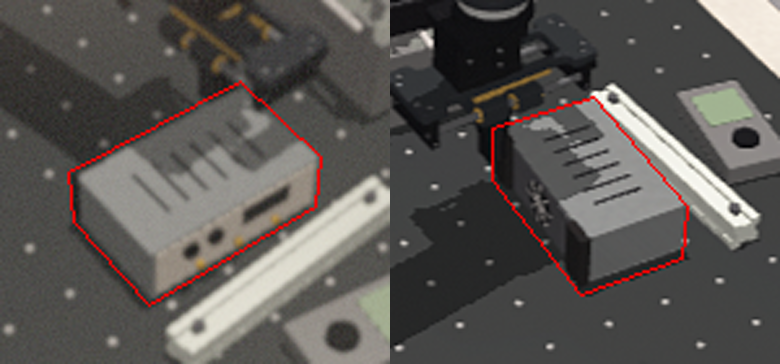

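Request:
move_arm --travel '[[0, -0.04, 0], [0, -0.03, 0], [-0.07, 0, 0], [-0.09, 0, 0], [-0.09, 0, 0], [-0.05, 0, 0], [0, 0, 0], [0, 0, 0]]' --rotation '[[0, 0, 0], [0, 0, 0], [0, 0, 0], [0, 0, 0], [0, 0, 0], [0, 0, 0], [0, 0, 0], [0, 0, 0]]' --fingers '[-1, -1, -1, -1, -1, -1, -1, -1]'

```text
time_s: 57.55
tool_pos: [0.5287, -0.0945, 0.0245]
ee_rot: [2.125, 2.314, 0.001]
force: [0.1, 1.1, -0.1]
opening: 0.007
```

```bash
python3 - <<'E'
from sup import *
s=ctrl.sense();print(s['tool_pos'],s['force'])
p=np.load('sup.npy');see(p,cams=('scene',))
E
```

```text
[ 0.52868458 -0.09452547  0.02445754] [ 0.05395738  1.12274969 -0.07784328]
scene 0.63 4253 dist 3.0
iou 0.865
supply [ 0.6111 -0.0143 -0.024 ] rel yaw deg -6.42 fl/fr rail x,y mm [-29.3  77. ] [-49.  -97.9] rl [0.5524 0.0622] rr [ 0.5488 -0.0878]
```

Request:
move_arm --travel '[[0, 0.014, 0], [0, 0.012, 0], [-0.003, 0.01, 0], [-0.004, 0.01, 0], [-0.004, 0.01, 0], [-0.004, 0.01, 0], [-0.004, 0.01, 0], [-0.003, 0.01, 0]]' --rotation '[[0, 0, 0], [0, 0, 0], [0, 0, 0], [0, 0, 0], [0, 0, 0], [0, 0, 0], [0, 0, 0], [0, 0, 0]]' --fingers '[-1, -1, -1, -1, -1, -1, -1, -1]'

```text
time_s: 58.45
tool_pos: [0.5693, -0.1022, 0.0241]
ee_rot: [-2.119, -2.313, 0.007]
force: [-8.5, -1.8, 6.6]
opening: 0.004
```

Request:
move_arm --travel '[[0, 0, 0], [0, -0.03, 0], [0, -0.04, 0], [0, 0, 0]]' --rotation '[[0, 0, 0], [0, 0, 0], [0, 0, 0], [0, 0, 0]]' --fingers '[-1, -1, -1, -1]'

```text
time_s: 58.85
tool_pos: [0.5355, -0.1047, 0.0242]
ee_rot: [-2.122, -2.315, 0.001]
force: [0.5, 0.7, 0.2]
opening: 0.006
```

```bash
python3 - <<'E'
from sup import *
s=ctrl.sense();print(s['tool_pos'],s['force'])
p=np.load('sup.npy');see(p+[.012,0,.2],cams=('scene',),tag='y10')
E
```

```text
[ 0.53549718 -0.10470932  0.02416534] [0.5212932  0.72025062 0.20984162]
scene 0.81 4408 dist 5.0
iou 0.906
supply [ 0.6206 -0.012   0.217 ] rel yaw deg 7.39 fl/fr rail x,y mm [-40.9  90.9] [-18.2 -83.6] rl [0.5454 0.0483] rr [ 0.5777 -0.0982]
```

View pics/y10.png

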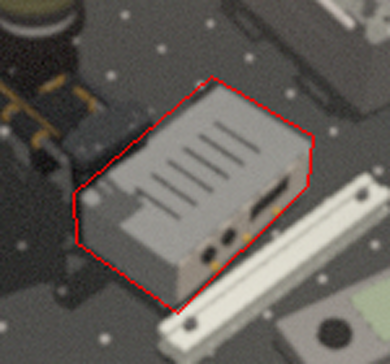

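Request:
move_arm --travel '[[0.07, 0, 0], [0.09, 0, 0], [0.09, 0, 0], [0.054, 0, 0], [0, 0, 0], [0, 0, 0]]' --rotation '[[0, 0, 0], [0, 0, 0], [0, 0, 0], [0, 0, 0], [0, 0, 0], [0, 0, 0]]' --fingers '[-1, -1, -1, -1, -1, -1]'

```text
time_s: 59.55
tool_pos: [0.5251, 0.048, 0.0248]
ee_rot: [2.119, 2.318, 0.001]
force: [0.4, -0.7, 0.0]
opening: 0.004
```

Request:
move_arm --travel '[[0, 0.016, 0], [0, 0.014, 0], [0.003, 0.01, 0], [0.004, 0.01, 0], [0.004, 0.01, 0], [0.004, 0.01, 0], [0.004, 0.01, 0], [0, 0, 0]]' --rotation '[[0, 0, 0], [0, 0, 0], [0, 0, 0], [0, 0, 0], [0, 0, 0], [0, 0, 0], [0, 0, 0], [0, 0, 0]]' --fingers '[-1, -1, -1, -1, -1, -1, -1, -1]'

```text
time_s: 60.35
tool_pos: [0.5614, 0.0601, 0.024]
ee_rot: [-2.121, -2.313, 0.005]
force: [-5.2, 0.7, 3.8]
opening: 0.009
```

```bash
python3 - <<'E'
from sup import *
s=ctrl.sense();print(s['tool_pos'],s['force'])
p=np.load('sup.npy');see(p+[.01,0,-.2],cams=('scene','side'),tag='y11')
E
```

```text
[0.56139307 0.06012273 0.02397153] [-5.2261594   0.73836392  3.81258128]
scene 0.95 4594 dist 3.0
side 0.59 3125 dist 4.0
iou 0.887
supply [ 0.6305 -0.0124  0.0118] rel yaw deg -4.37 fl/fr rail x,y mm [-12.8  79.3] [-26.2 -96.2] rl [0.5691 0.0618] rr [ 0.5709 -0.0881]
```

View pics/y11.png

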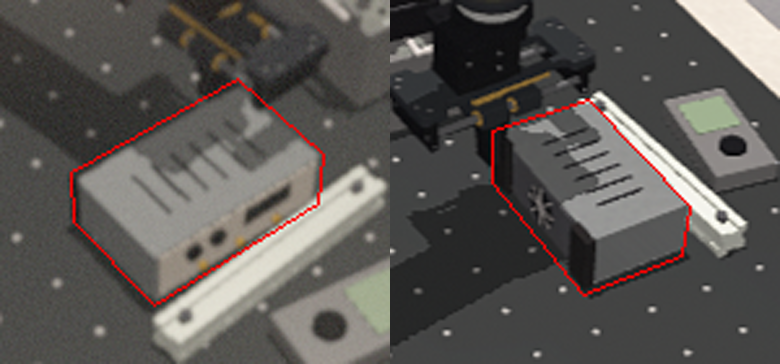

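Request:
move_arm --travel '[[0, -0.04, 0], [0, -0.03, 0], [-0.07, 0, 0], [-0.09, 0, 0], [-0.09, 0, 0], [-0.05, 0, 0], [0, 0, 0], [0, 0, 0]]' --rotation '[[0, 0, 0], [0, 0, 0], [0, 0, 0], [0, 0, 0], [0, 0, 0], [0, 0, 0], [0, 0, 0], [0, 0, 0]]' --fingers '[-1, -1, -1, -1, -1, -1, -1, -1]'

```text
time_s: 61.35
tool_pos: [0.5417, -0.0931, 0.0245]
ee_rot: [2.124, 2.314, 0.001]
force: [0.3, 0.2, 0.1]
opening: 0.004
```

Request:
move_arm --travel '[[0, 0.016, 0], [0, 0.014, 0], [0, 0.008, 0], [-0.004, 0.009, 0], [-0.004, 0.009, 0], [-0.003, 0.008, 0], [0, 0, 0]]' --rotation '[[0, 0, 0], [0, 0, 0], [0, 0, 0], [0, 0, 0], [0, 0, 0], [0, 0, 0], [0, 0, 0]]' --fingers '[-1, -1, -1, -1, -1, -1, -1]'

```text
time_s: 62.05
tool_pos: [0.5727, -0.0951, 0.024]
ee_rot: [-2.121, -2.315, 0.002]
force: [-2.1, 0.6, 1.6]
opening: 0.007
```

```bash
python3 - <<'E'
from sup import *
s=ctrl.sense();print(s['tool_pos'],s['force'])
p=np.load('sup.npy');see(p+[.005,0,.1],cams=('scene',),tag='y12')
E
```

```text
[ 0.57268777 -0.09511019  0.02404271] [-2.06492676  0.61187665  1.5557295 ]
scene none
iou nan
supply [ 0.6355 -0.0124  0.1118] rel yaw deg 1.36 fl/fr rail x,y mm [-16.4  84.4] [-12.3 -91.6] rl [0.567  0.0553] rr [ 0.5838 -0.0937]
  return _methods._mean(a, axis=axis, dtype=dtype,
  ret = ret.dtype.type(ret / rcount)
Traceback (most recent call last):
  File "sup.py", line 31, in see
    cv2.imwrite(f'pics/{tag}.png',np.hstack(o))
                                  ~~~~~~~~~^^^
ValueError: need at least one array to concatenate
```

The network missed the supply in that picture. Looking again.

```bash
python3 - <<'E'
from sup import *
see(np.array([.6345,-.0124,.09]),cams=('scene',),tag='y12b')
E
```

```text
scene none
iou nan
supply [ 0.6345 -0.0124  0.09  ] rel yaw deg 0.11 fl/fr rail x,y mm [-15.5  83.4] [-15.2 -92.6] rl [0.5675 0.0569] rr [ 0.581  -0.0925]
  return _methods._mean(a, axis=axis, dtype=dtype,
  ret = ret.dtype.type(ret / rcount)
Traceback (most recent call last):
  File "sup.py", line 31, in see
    cv2.imwrite(f'pics/{tag}.png',np.hstack(o))
                                  ~~~~~~~~~^^^
ValueError: need at least one array to concatenate
```

```bash
cat > ov.py <<'E'
from sup import *
import sys
def ov(p,out,cams=('scene','side'),up=(('scene',210,220),('side',260,190))):
    o=[]
    for n,a,b in up:
        if n not in cams: continue
        c=snap(n);k=c['color'][b:b+140,a:a+190,::-1];k=cv2.resize(k,None,fx=4,fy=4,interpolation=2).copy()
        for B,col in((box(.111,.18,.065,*p,x0=-.003),(0,0,255)),(box(.03,.24,.03,RAILC[0],RAILC[1],RY),(0,255,0))):
            uv=np.array([(proj(c,q)-[a,b])*4+2 for q in B]);h=cv2.convexHull(uv.astype(np.float32));cv2.polylines(k,[np.round(h).astype(np.int32)],True,col,1)
        cv2.imwrite(f'pics/{out}_{n}.png',k)
if __name__=='__main__': ov([float(v) for v in sys.argv[2:5]],sys.argv[1],cams=sys.argv[5].split(','))
E
python3 ov.py ov1 .6345 -.0124 .09 scene
```

```text
(no output)
```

View pics/ov1_scene.png

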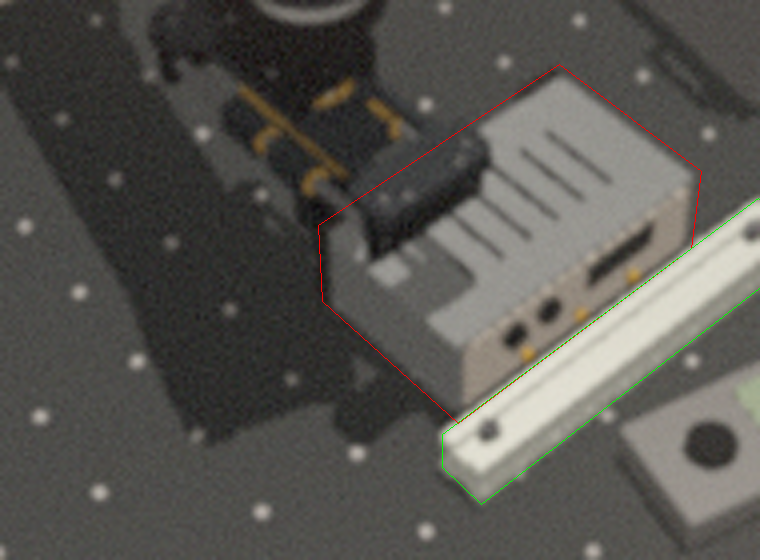

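Request:
move_arm --travel '[[-0.003, 0.009, 0], [-0.003, 0.009, 0], [-0.003, 0.009, 0], [-0.002, 0.006, 0], [0, 0, 0]]' --rotation '[[0, 0, 0], [0, 0, 0], [0, 0, 0], [0, 0, 0], [0, 0, 0]]' --fingers '[-1, -1, -1, -1, -1]'

```text
time_s: 62.8
tool_pos: [0.5875, -0.0998, 0.024]
ee_rot: [-2.12, -2.313, 0.006]
force: [-9.5, -0.8, 3.7]
opening: 0.002
```

Request:
move_arm --travel '[[0, -0.03, 0], [0, -0.04, 0], [0, 0, 0]]' --rotation '[[0, 0, 0], [0, 0, 0], [0, 0, 0]]' --fingers '[-1, -1, -1]'

```text
time_s: 63.1
tool_pos: [0.555, -0.1028, 0.0249]
ee_rot: [2.123, 2.314, 0.002]
force: [0.2, 0.6, 0.1]
opening: 0.004
```

```bash
python3 - <<'E'
from sup import *
s=ctrl.sense();print(s['tool_pos'],s['force'])
try: p=see(np.array([.641,-.013,.2]),cams=('scene',))
except Exception as e: print(e)
from ov import ov
ov(np.load('sup.npy'),'ov2',cams=('scene',))
E
```

```text
[ 0.55499858 -0.10276999  0.02487369] [0.18190759 0.59077285 0.10045518]
scene 0.81 4329 dist 2.0
iou 0.881
supply [ 0.6346 -0.0094  0.2057] rel yaw deg 6.74 fl/fr rail x,y mm [-25.7  91.8] [ -5. -83.] rl [0.5601 0.0517] rr [ 0.5907 -0.0952]
```

View pics/ov2_scene.png

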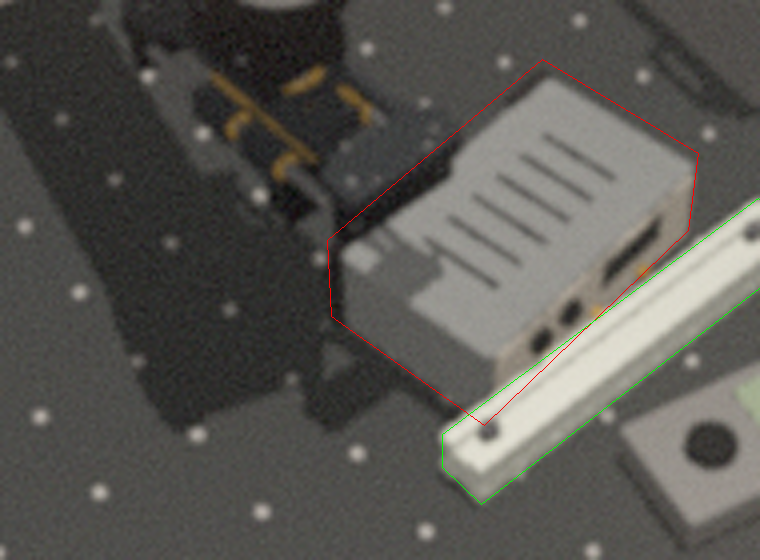

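Request:
move_arm --travel '[[0.07, -0.01, 0], [0.09, 0, 0], [0.09, 0, 0], [0.058, 0, 0], [0, 0, 0], [0, 0, 0]]' --rotation '[[0, 0, 0], [0, 0, 0], [0, 0, 0], [0, 0, 0], [0, 0, 0], [0, 0, 0]]' --fingers '[-1, -1, -1, -1, -1, -1]'

```text
time_s: 63.85
tool_pos: [0.5384, 0.0519, 0.0248]
ee_rot: [2.118, 2.318, 0.002]
force: [0.5, -0.0, 0.4]
opening: 0.007
```

Request:
move_arm --travel '[[0, 0.014, 0], [0, 0.014, 0], [0, 0.01, 0], [0.001, 0.01, 0], [0.002, 0.01, 0], [0.002, 0.01, 0], [0, 0, 0]]' --rotation '[[0, 0, 0], [0, 0, 0], [0, 0, 0], [0, 0, 0], [0, 0, 0], [0, 0, 0], [0, 0, 0]]' --fingers '[-1, -1, -1, -1, -1, -1, -1]'

```text
time_s: 64.55
tool_pos: [0.5692, 0.0571, 0.0238]
ee_rot: [-2.119, -2.314, 0.003]
force: [-4.4, 2.0, 1.3]
opening: 0.002
```

```bash
python3 - <<'E'
from sup import *
s=ctrl.sense();print(s['tool_pos'],s['force'])
try: p=see(np.array([.643,-.012,.1]),cams=('scene','side'))
except Exception as e: print(e)
from ov import ov
ov(np.load('sup.npy'),'ov3',cams=('scene','side'))
E
```

```text
[0.56920655 0.05714926 0.02380451] [-4.36219755  1.95349479  1.31179475]
scene 0.81 4360 dist 5.0
side 0.82 3231 dist 4.0
iou 0.873
supply [ 0.644  -0.0143  0.0813] rel yaw deg -0.38 fl/fr rail x,y mm [-5.4 80.2] [ -6.6 -95.8] rl [0.5776 0.0555] rr [ 0.5898 -0.094 ]
```

View pics/ov3_scene.png

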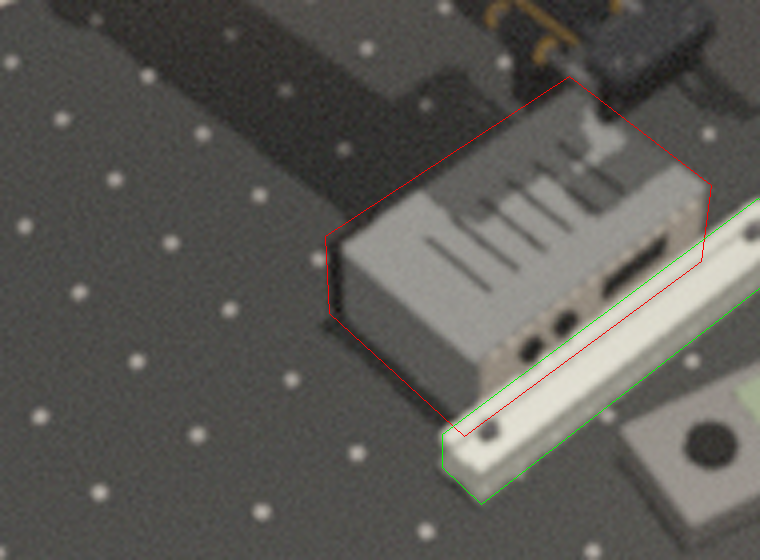

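View pics/ov3_side.png

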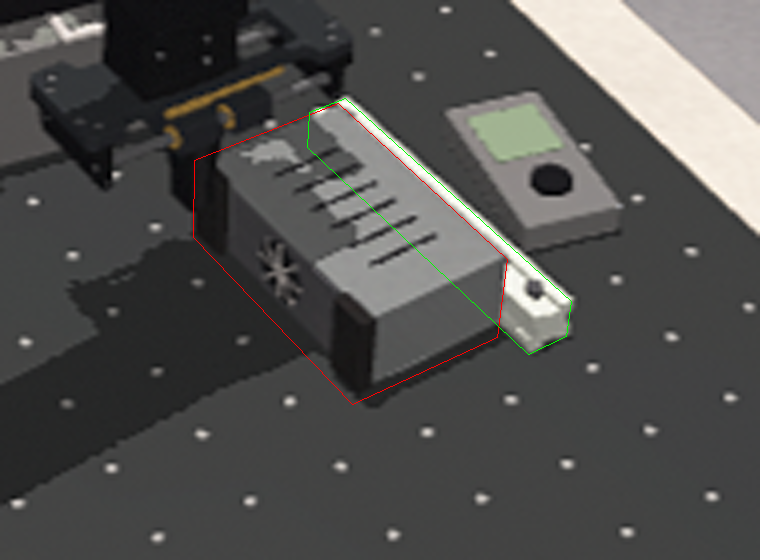

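```bash
cat > sup2.py <<'E'
from sup import *
def see2(guess,cams=('scene','side')):
    obs=[]
    for n in cams:
        c=snap(n);m=ctrl.silhouettes(n,'supply');g=proj(c,[guess[0],guess[1],.04])
        m=[x for x in m if np.hypot(*(np.array(x['xy'])-g))<20]
        if not m: print(n,'none');continue
        rail=rend(c,box(.03,.24,.03,RAILC[0],RAILC[1],RY),2) if n=='scene' else np.zeros((960,1280),np.uint8)
        obs.append((n,c,cv2.resize(m[0]['region'].astype(np.uint8),None,fx=2,fy=2,interpolation=0),rail)); print(n,round(float(m[0]['p']),2))
    def f(p,o):
        t=0
        for n,c,r,rail in o:
            m=rend(c,box(.111,.18,.065,*p,x0=-.003),2)&(1-rail); r=r&(1-rail); t+=float((m&r).sum())/float((m|r).sum())
        return -t/len(o)
    x0=np.array(guess,float)
    for o in ([obs] if len(obs)<2 else [obs,[obs[0]],[obs[1]]]):
        r=minimize(f,x0,args=(o,),method='Nelder-Mead',options=dict(initial_simplex=[x0,x0+[.008,0,0],x0+[0,.008,0],x0+[0,0,.08]],maxiter=200,xatol=1e-4,fatol=1e-4))
        print([k[0] for k in o],round(r.fun,3));report(r.x)
E
python3 - <<'E'
from sup2 import *
see2([.646,-.012,.085])
E
```

```text
scene 0.7
side 0.86
['scene', 'side'] -0.899
supply [ 0.6461 -0.0154  0.0994] rel yaw deg 0.65 fl/fr rail x,y mm [-5.  79.9] [ -3.  -96.1] rl [0.5785 0.0533] rr [ 0.5934 -0.096 ]
['scene'] -0.93
supply [ 0.6484 -0.0163  0.0925] rel yaw deg 0.26 fl/fr rail x,y mm [-2.2 78.4] [ -1.4 -97.6] rl [0.5812 0.0528] rr [ 0.5951 -0.0965]
['side'] -0.883
supply [ 0.6467 -0.0067  0.0576] rel yaw deg -1.74 fl/fr rail x,y mm [-0.  86.2] [ -5.4 -89.7] rl [0.582  0.0646] rr [ 0.5906 -0.0851]
```

Close to home now. Seating pushes in small steps while watching the force.

Request:
move_arm --travel '[[0, 0.004, 0], [0, 0.004, 0], [0, 0, 0]]' --rotation '[[0, 0, 0], [0, 0, 0], [0, 0, 0]]' --fingers '[-1, -1, -1]'

```text
time_s: 65.35
tool_pos: [0.5722, 0.0579, 0.0238]
ee_rot: [-2.118, -2.313, 0.004]
force: [-6.5, 3.3, 2.8]
opening: 0.002
```

Request:
move_arm --travel '[[0, 0.004, 0], [0, 0.004, 0], [0, 0, 0]]' --rotation '[[0, 0, 0], [0, 0, 0], [0, 0, 0]]' --fingers '[-1, -1, -1]'

```text
time_s: 65.65
tool_pos: [0.5749, 0.0583, 0.0236]
ee_rot: [-2.117, -2.311, 0.007]
force: [-9.8, 3.5, 5.3]
opening: 0.004
```

Request:
move_arm --travel '[[0, 0.004, 0], [0, 0.004, 0], [0, 0, 0]]' --rotation '[[0, 0, 0], [0, 0, 0], [0, 0, 0]]' --fingers '[-1, -1, -1]'

```text
time_s: 65.95
tool_pos: [0.5747, 0.0583, 0.0234]
ee_rot: [-2.113, -2.306, 0.017]
force: [-21.3, 2.6, 13.6]
opening: 0.008
```

```bash
python3 - <<'E'
from sup2 import *
s=ctrl.sense();print(s['tool_pos'],s['force'])
see2([.648,-.012,.085])
E
```

```text
[0.57471473 0.05827295 0.02337328] [-21.30208622   2.58782498  13.60364863]
scene 0.9
side 0.79
['scene', 'side'] -0.907
supply [ 0.6487 -0.0136  0.0456] rel yaw deg -2.43 fl/fr rail x,y mm [ 2.3 78.5] [ -5.1 -97.3] rl [0.5848 0.0586] rr [ 0.5916 -0.0913]
['scene'] -0.938
supply [ 0.6506 -0.0145  0.058 ] rel yaw deg -1.72 fl/fr rail x,y mm [ 3.2 78.2] [ -2.1 -97.7] rl [0.5859 0.0569] rr [ 0.5946 -0.0928]
['side'] -0.888
supply [ 0.6517 -0.0075  0.0351] rel yaw deg -3.03 fl/fr rail x,y mm [ 6.8 83.8] [ -2.5 -92. ] rl [0.5886 0.0654] rr [ 0.5939 -0.0846]
```

The left corner has stalled at 21 N. Going to the right bumper to seat that corner.

Request:
move_arm --travel '[[0, -0.04, 0], [0, -0.03, 0], [-0.07, 0, 0], [-0.09, 0, 0], [-0.09, 0, 0], [-0.046, 0, 0], [0, 0, 0], [0, 0, 0]]' --rotation '[[0, 0, 0], [0, 0, 0], [0, 0, 0], [0, 0, 0], [0, 0, 0], [0, 0, 0], [0, 0, 0], [0, 0, 0]]' --fingers '[-1, -1, -1, -1, -1, -1, -1, -1]'

```text
time_s: 66.95
tool_pos: [0.5614, -0.094, 0.0246]
ee_rot: [2.124, 2.314, 0.001]
force: [0.2, 0.2, 0.3]
opening: 0.006
```

Request:
move_arm --travel '[[0, 0.02, 0], [0, 0.02, 0], [0, 0.008, 0], [0, 0.004, 0], [0, 0.004, 0], [0, 0, 0]]' --rotation '[[0, 0, 0], [0, 0, 0], [0, 0, 0], [0, 0, 0], [0, 0, 0], [0, 0, 0]]' --fingers '[-1, -1, -1, -1, -1, -1]'

```text
time_s: 67.55
tool_pos: [0.5869, -0.0903, 0.024]
ee_rot: [-2.119, -2.315, 0.004]
force: [-5.7, 0.2, 3.3]
opening: 0.005
```

Request:
move_arm --travel '[[0, 0.004, 0], [0, 0.004, 0], [0, 0, 0]]' --rotation '[[0, 0, 0], [0, 0, 0], [0, 0, 0]]' --fingers '[-1, -1, -1]'

```text
time_s: 67.85
tool_pos: [0.588, -0.0907, 0.0238]
ee_rot: [-2.117, -2.311, 0.011]
force: [-13.5, -0.5, 8.1]
opening: 0.01
```

Request:
move_arm --travel '[[0, 0.004, 0], [0, 0.004, 0], [0, 0, 0]]' --rotation '[[0, 0, 0], [0, 0, 0], [0, 0, 0]]' --fingers '[-1, -1, -1]'

```text
time_s: 68.15
tool_pos: [0.5878, -0.0907, 0.0235]
ee_rot: [-2.113, -2.305, 0.019]
force: [-21.9, -0.1, 16.0]
opening: 0.003
```

The right side stalls at 22 N. The two contact points give a rear face yaw of 5.04°, equal to the rail's. I re-check the left bumper once more.

Request:
move_arm --travel '[[0, -0.04, 0], [0, -0.04, 0], [0.07, 0, 0], [0.09, 0, 0], [0.09, 0, 0], [0.049, 0, 0], [0, 0, 0], [0, 0, 0]]' --rotation '[[0, 0, 0], [0, 0, 0], [0, 0, 0], [0, 0, 0], [0, 0, 0], [0, 0, 0], [0, 0, 0], [0, 0, 0]]' --fingers '[-1, -1, -1, -1, -1, -1, -1, -1]'

```text
time_s: 68.95
tool_pos: [0.5443, 0.0564, 0.0247]
ee_rot: [2.119, 2.319, 0.001]
force: [0.8, -0.1, -0.5]
opening: 0.003
```

Request:
move_arm --travel '[[0, 0.03, 0], [0, 0.02, 0], [0, 0.01, 0], [0, 0.004, 0], [0, 0.004, 0], [0, 0, 0]]' --rotation '[[0, 0, 0], [0, 0, 0], [0, 0, 0], [0, 0, 0], [0, 0, 0], [0, 0, 0]]' --fingers '[-1, -1, -1, -1, -1, -1]'

```text
time_s: 69.55
tool_pos: [0.5753, 0.0575, 0.024]
ee_rot: [-2.121, -2.313, 0.006]
force: [-5.5, -0.8, 4.0]
opening: 0.005
```

Request:
move_arm --travel '[[0, 0.004, 0], [0, 0.004, 0], [0, 0.003, 0], [0, 0, 0]]' --rotation '[[0, 0, 0], [0, 0, 0], [0, 0, 0], [0, 0, 0]]' --fingers '[-1, -1, -1, -1]'

```text
time_s: 69.95
tool_pos: [0.575, 0.0576, 0.0235]
ee_rot: [-2.115, -2.307, 0.019]
force: [-20.0, -2.4, 15.1]
opening: 0.006
```

Request:
move_arm --travel '[[0, -0.02, 0], [0, -0.04, 0], [0, -0.03, 0], [0, 0, -0.06], [0, 0, -0.09], [0, 0, -0.09], [0, 0, -0.09], [0, 0, -0.09]]' --rotation '[[0, 0, 0], [0, 0, 0], [0, 0, 0], [0, 0, 0], [0, 0, 0], [0, 0, 0], [0, 0, 0], [0, 0, 0]]' --fingers '[-1, -1, -1, -1, -1, -1, -1, -1]'

```text
time_s: 70.75
tool_pos: [0.5384, 0.0546, 0.2366]
ee_rot: [2.122, 2.315, 0.003]
force: [-0.2, -0.3, 0.1]
opening: 0.005
```

```bash
python3 - <<'E'
from sup2 import *
from cad import *
s=ctrl.sense();print(s['tool_pos'],s['force'])
see2([.65,-.012,.088])
from ov import ov
ov([.6495,-.0125,.088],'fin')
T=np.load('tote.npy');obs=[]
for n in('scene','side'):
    c=snap(n,f'fin_{n}full.png');m=ctrl.silhouettes(n,'caddy');g=proj(c,[.5167,.262,.13])
    m=[x for x in m if np.hypot(*(np.array(x['xy'])-g))<25]
    if m: obs.append((c,m[0]['region']))
r=cfit(obs,[.5167,.262,T[2]],.104);print(r[1],r[0],np.rad2deg(r[0][2]-T[2]))
snap('wrist','fin_w.png')
E
```

```text
[0.53840467 0.05460068 0.23663393] [-0.19552467 -0.27230489  0.12060245]
scene 0.82
side 0.8
['scene', 'side'] -0.92
supply [ 0.6508 -0.0107  0.089 ] rel yaw deg 0.06 fl/fr rail x,y mm [ 1.  83.6] [  1.1 -92.4] rl [0.5839 0.0587] rr [ 0.5972 -0.0907]
['scene'] -0.939
supply [ 0.6536 -0.0175  0.0392] rel yaw deg -2.8 fl/fr rail x,y mm [ 7.4 73.9] [  -1.2 -101.9] rl [0.5902 0.0551] rr [ 0.596  -0.0948]
['side'] -0.916
supply [ 0.6516 -0.0076  0.0583] rel yaw deg -1.7 fl/fr rail x,y mm [ 4.7 85. ] [ -0.5 -91. ] rl [0.5868 0.0638] rr [ 0.5955 -0.086 ]
0.9096609266479304 [0.51471438 0.26077826 1.49127328] -0.8516036250419577
```

View pics/fin_scene.png

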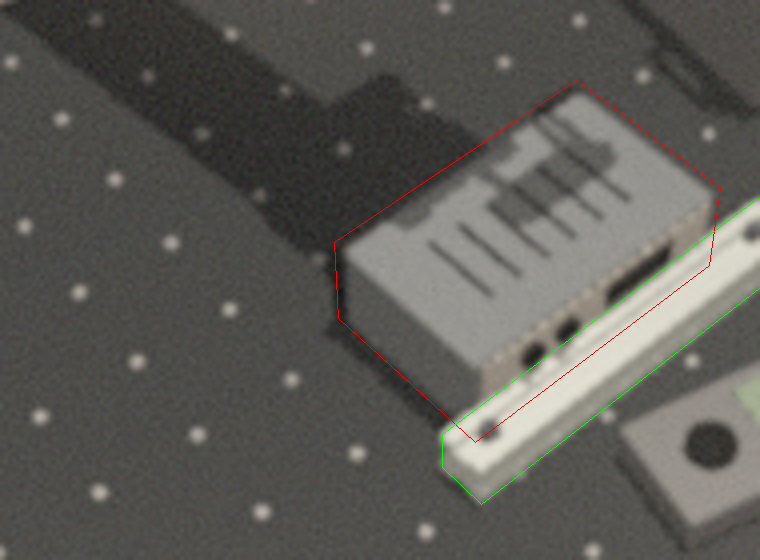

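View pics/fin_side.png

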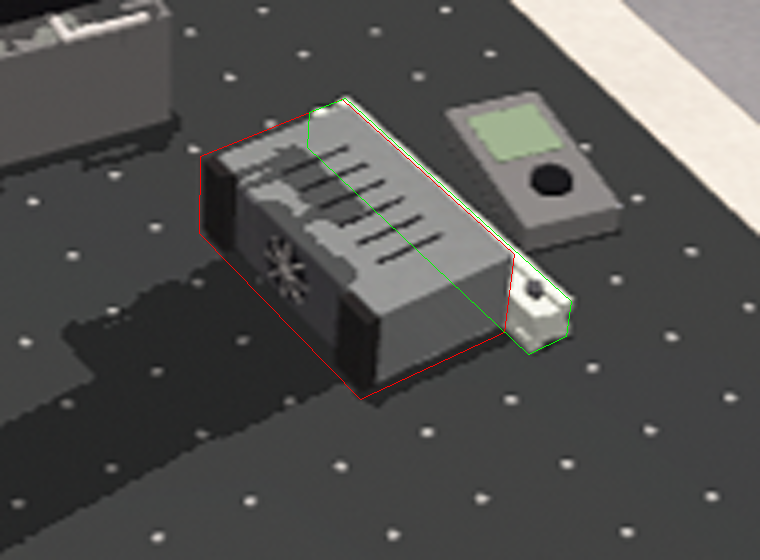

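View pics/fin_scenefull.png

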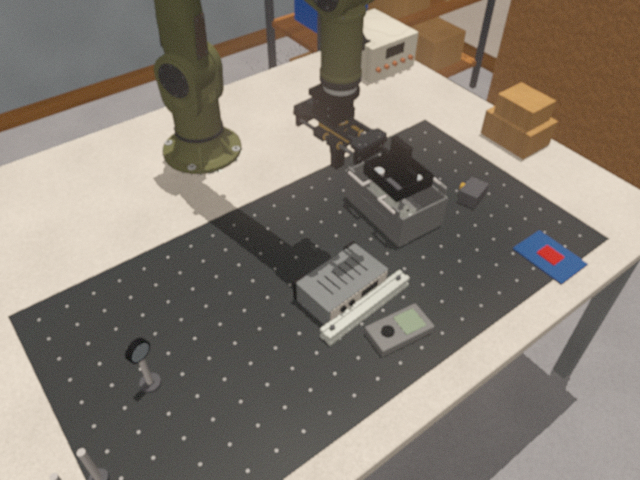

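View pics/fin_w.png

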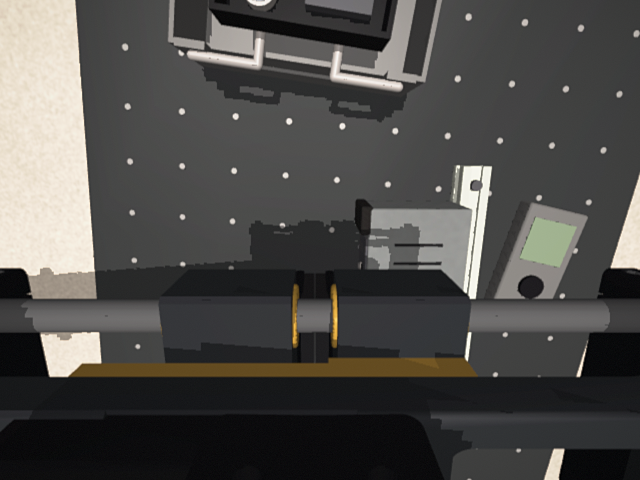

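The fit puts both front corners within about 1 mm of the rail face, and the lateral span of −92 to +84 mm is inside ±120. One close look from above at the supply–rail contact line.

Request:
move_arm --travel '[[-0.06, 0.04, -0.02], [-0.06, 0.04, -0.02], [-0.06, 0.04, -0.02], [-0.06, 0.04, -0.02], [-0.08, 0.04, 0], [-0.08, 0.03, 0], [0, 0, 0], [0, 0, 0]]' --rotation '[[0, 0, 0], [0, 0, 0], [0, 0, 0], [0, 0, 0], [0, 0, 0], [0, 0, 0], [0, 0, 0], [0, 0, 0]]' --fingers '[-1, -1, -1, -1, -1, -1, -1, -1]'

```text
time_s: 72.1
tool_pos: [0.67, -0.1355, 0.2732]
ee_rot: [-2.124, -2.313, 0.002]
force: [0.4, 0.8, 0.7]
opening: 0.004
```

```bash
python3 - <<'E'
from sup import *
s=ctrl.sense();print(s['tool_pos'],s['force'])
c=snap('wrist','fw2.png')
for p in([.6508,-.0107,.089],):
  C=sup_corners(p)
  for k in('fl','fr'): print(k,proj(c,[*C[k],.065]))
E
```

```text
[ 0.67003242 -0.13552865  0.27320784] [0.3612761  0.84124306 0.73096001]
fl [359.34815959  -5.50950152]
fr [354.93125131 177.40451088]
```

View pics/fw2.png

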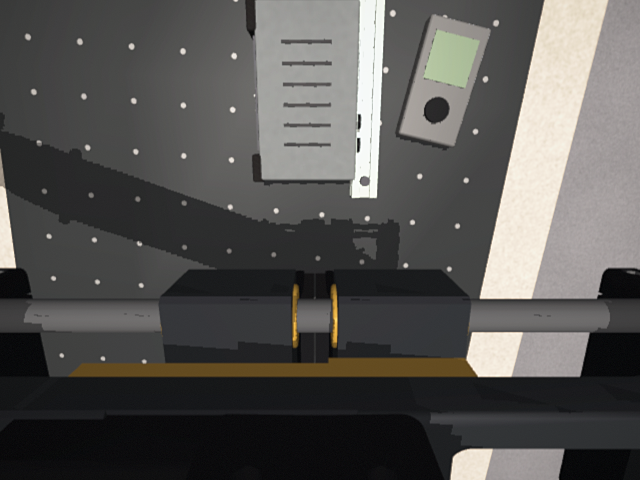

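The supply edge and the rail run parallel from (359, 0) to (357, 180), with no visible gap at the near end. The supply is inside the rail's end, and the meter is undisturbed. Handing in.

```bash
python3 - <<'E'
from workcell import ctrl
print(ctrl.finish_job())
E
```

```text
the job is handed in; nothing more can be done
None
```

The job is handed in at about 72 s, with every step done in the order asked.

**What I did**
- **Stubs:** I put the three stubs that were present into the tote; no fourth was seen. One of them had been knocked aside during the run, so I found it again before picking it up.
- **Bails:** both are swung fully in. My first two grips on bail_a missed because the visible fingertips sit about 14 mm higher than the reported tool point. I went lower and it worked. Only bail_b was force-checked, with a 20 N press against its stop. For bail_a I pressed 4 mm further after 7 N and then checked it in the picture.
- **Caddy:** it sits across both bails, lined up with the tote.
- **Power supply:** I walked it to the rail with pushes alternating between the two rear bumpers. My fits kept it within about 10° of straight.

**Last checks**
- **Seating:** both bumpers stalled at 20–22 N. The two contact points put the rear face at 5.0°, and the rail measures 4.9–5.3°.
- **Position against the rail:** the two-camera fit puts the front corners about 1 mm from the rail face. Across the rail they lie at −92 and +84 mm, inside its ±120 mm ends.
- **Caddy:** after placing it was about 1.3 mm and 0.4° off the tote. The final look, partly hidden by the gripper, gave about 2 mm and −0.9°.
- **Bystanders:** no contact with the lens, laser or meter in any move, and they look unmoved in the last pictures.

**Checks that failed or disagreed**
- **Single-camera fits:** on the supply's final pose they disagreed with the two-camera fit by up to 2.8° in yaw and 7 mm, because the rail hides part of it. I relied on the contact points and the view from above.
- **Networks:** they missed the supply twice and picked a wrong object once; I used the pictures there instead.

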